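# Stand up the posts and wind the welding tray to its stop

## Robot

A 7-joint arm with a two-finger parallel gripper is mounted at the origin on the work surface. World frame = base frame: x ahead of the robot, y to its left, z up, the work surface at z = 0. Lengths are in mm, angles in rad, forces in N, time in s.
With the tool pointing down it reaches from about 400 to 925 mm from the base axis. Payload 5.6 kg.
Tool frame: the origin (TCP) lies on the mounting face of the last link; the fingertips stand 173 mm ahead of it and the grasp point (between the pads) lies ahead of it (arm.grip_point_offset is the z of the grasp point in the tool frame, in mm); z points along the fingers, y is the direction in which the jaws open and shut (so a half turn about z gives the same grasp; the last joint's range is limited). The gripper opens to 85 mm and grips with 20 to 120 N. Pads are 22 mm wide; open, the fingers measure 114 mm over their backs; the gripper's body (76 mm by 85 mm) begins 54 mm behind the grasp point. The pads swing forward as they close: fully open they stand 13 mm farther back than shut.
Start: joints at [-1.387, 0.468, -0.012, 1.603, 0.006, 1.071, -0.056], TCP at [146.193, 633.348, 404.69] pointing down, gripper open.
Joint ranges: [-2.53, 2.53], [-0.31, 2.02], [-1.57, 1.55], [0.28, 2.44], [-1.29, 4.43], [0.15, 1.84], [-2.92, 2.92]. Speed limits (rad/s): [2.57, 2.57, 3.14, 3.14, 3.14, 3.14, 3.14].

## Interface

Orientations are given as a rotation vector (axis times angle).
In Python, from workcell import arm, get_image, get_calibration, ticket gives the robot as it stands.
- The arm moves only by the tool play_rows, never from a script. Its argument "motion" is a list of rows, each a list of 6 numbers: the shift along the tool's x, y, z in m, then the turn, a rotation vector about the tool's x, y, z in rad. A call has 1 to 12 rows; each row shifts and turns the commanded pose from where the row before left it, along the tool's axes as they then stand; what a row does not reach is not made up. A row lasts 1/12 s, in which the tool goes at most 41.7 mm and 7.16 degrees, less where a joint would pass 70% of its speed; a pose out of reach is approached as far as the arm can. A call is refused whole if a number of a shift passes 0.0417 or a number of a turn 0.125, either way. A call with a gripper value outside its range is refused whole. "hand" is the finger opening in m, from 0 to 0.0854, set as the call begins (left out, the last holds). The fingers move at their own pace and stop on an object; "force" is the grip in N (left out, the last holds). Time passes only in rows, so rows that do not move let the fingers close. It gives the time, the measured TCP pose, the force and the opening at its end, in the units of the state.
- arm.sense(): the state, without advancing time (a new reading comes with each control period).
- get_image(name): name is "scene" or "top" or "wrist"; returns the picture (420x560x3 uint8, red, green, blue); there is no depth.
- get_calibration(name): a dict with "camera_matrix" (3x3 intrinsics, pixels), "k1" (the pictures are not rectified: a ray, as slopes to the right and down, at radius r is drawn at 1 + k1 r^2 times it, then the intrinsics apply), "rvec" (rotation vector, rad) and "tvec" (3), from world to camera coordinates, as OpenCV has them. Camera axes: x right, y down, z forward; pixel columns grow to the right and rows downward; lengths in mm; the calibration is good to about 2 mm. A picture is of the moment at which its call begins: read the wrist's pose just before it. get_calibration takes no time and is no camera call; for the wrist camera it gives the pose at the moment of the call.
- ticket.finish_job(): hands the job in, once; it reports no verdict.
The state is a dict: "clock": time; "joints": joint angles; "qd": joint speeds; "joint_efforts": joint torques, N m; "tool_pos": TCP position; "tcp_rot": TCP orientation; "wrist_force": force on the tool from outside, world axes, zero at the start; "torque": the same for the moment, N m; "width": opening from 0.0 (shut) to 1.0 (fully open).
Only numpy, scipy, OpenCV 4.12 (cv2) and the standard library are available. Lean on these libraries where they do the work, as an engineer would, in place of code of your own. Each camera call takes 0.05 s, during which the arm holds its last target.

## Task

Some of the welded posts have toppled over in the sliding tray of the welding fixture. Stand every post upright on its base plate in the tray among the others; then wind the handwheel clockwise until the tray is right up against its stop, and after that throw the clamp lever all the way over. All posts must be standing in the tray when you finish, and the hammer and the wire brush on the bench are to be left alone.

Things in the scene. Friction and masses are not known exactly. Their poses are not given: they have to be found in the camera images.
- post1: steel post: tube 26 mm in diameter welded on the middle of a square base plate 56 x 56 x 6 mm, 96 mm tall over all, 0.28 kg; origin on the tube's axis, 48 mm above the plate's underside; z axis from the plate to the open top. Lying, it rests on a plate edge and the tube's end, origin 21 mm above the floor. May lie toppled across the tray at the start, or be absent.
- post2: steel post: tube 26 mm in diameter welded on the middle of a square base plate 56 x 56 x 6 mm, 96 mm tall over all, 0.28 kg; origin on the tube's axis, 48 mm above the plate's underside; z axis from the plate to the open top. Lying, it rests on a plate edge and the tube's end, origin 21 mm above the floor. May lie toppled across the tray at the start, or be absent.
- post3: steel post: tube 26 mm in diameter welded on the middle of a square base plate 56 x 56 x 6 mm, 96 mm tall over all, 0.28 kg; origin on the tube's axis, 48 mm above the plate's underside; z axis from the plate to the open top. Lying, it rests on a plate edge and the tube's end, origin 21 mm above the floor. May lie toppled across the tray at the start, or be absent.
- post4: steel post: tube 26 mm in diameter welded on the middle of a square base plate 56 x 56 x 6 mm, 96 mm tall over all, 0.28 kg; origin on the tube's axis, 48 mm above the plate's underside; z axis from the plate to the open top. Lying, it rests on a plate edge and the tube's end, origin 21 mm above the floor. May lie toppled across the tray at the start, or be absent.
- post5: steel post: tube 26 mm in diameter welded on the middle of a square base plate 56 x 56 x 6 mm, 96 mm tall over all, 0.28 kg; origin on the tube's axis, 48 mm above the plate's underside; z axis from the plate to the open top. Lying, it rests on a plate edge and the tube's end, origin 21 mm above the floor. Stands upright in the tray at the start.
- tray_floor (a point): middle of the floor of the sliding tray (the carriage); x across the tray, y along it towards the stop, z up. The floor is 148 mm (x) by 530 mm (y) inside lips 8 mm high and 6 mm thick, and 34 mm above the bench.
- carriage (a joint): slide of the tray along the fixture, m: 0 at the loading end, 0.085 where its end wall touches the brass stop bolt; geared to the handwheel, 20 mm a turn, and too stiff to push by hand.
- handwheel (a joint): handwheel, rad: turns about a vertical axis, grows clockwise seen from above, 0 to 26.70 (the tray at the stop); needs about 5 N at the crank grip.
- wheel_axis (a point): point on the handwheel's vertical axis at the middle height of the crank grip, 115 mm above the bench; axes as the fixture's. The wheel is 124 mm across, its top face 88 mm above the bench, on a grey gearbox at the loading end of the fixture.
- crank_grip (a point): middle of the crank grip's height: a black upright spinning sleeve 22 mm in diameter, from 90 to 134 mm above the bench, 55 mm from the wheel's axis.
- clamp (a joint): clamp lever, rad: 0 leaning towards the tray and the stop (the tray's +y), 1.0 fully thrown over to the other side (-y); stays where it is left.
- clamp_tip (a point): centre of the black ball, 26 mm in diameter, at the end of the clamp lever; it swings at 100 mm about a level pivot that runs along the tray's x, 34 mm above the bench.
- hammer: hammer lying on the bench, 220 mm long; bystander, origin under its middle.
- wire_brush: wire brush lying on the bench, 200 mm long; bystander, origin under its middle.
Not all that is in view belongs to the job. Leave any purple look-alike of the post1 alone. Leave any purple look-alike of the post3 alone.

How it is judged:
By the outcome, as a careful person would: the job done as asked, in the order asked, and still so for the second after the job is handed in, with the robot touching nothing.
Of post1, post2, post3, post4 only 2 to 4 are there at a start; the rules pass over those that are not, and their reading is None.
At some moment in a run one of post1, post2, post3, post4 may be knocked a few centimetres aside while the robot is not near it.
Once in a run the grip may slacken for a moment while it holds something.
It also fails if it takes over 210 s, if anything falls off the work surface, if the arm or the gripper's body presses on something with over 40 N, if the wrist force passes 120 N, or if a joint passes its speed limit or range.

## Working session

There is one attempt and no reset: what is moved stays moved. The work goes in short steps, Python scripts to look and compute and a tool call to move; the robot and the scene stay as the last step left them, time stands still between calls to the robot, and variables do not carry over. Pictures are saved under pics/ and viewed, and the job is handed in when it is done.

Besides the shell and the picture viewer there is one more tool, called after "Emit:" as name([rows], argument=value, ...), one row to a line, values as JSON. play_rows: Moves the arm, as the interface text tells. Its arguments: {"type":"object","properties":{"motion":{"type":"array","items":{"type":"array","items":{"type":"number"}}},"hand":{"type":"number"},"force":{"type":"number"}},"required":["motion"]}

```bash
ls; mkdir -p pics; python3 - <<'E'
from workcell import arm, get_image, get_calibration
import cv2
for n in ["scene","top","wrist"]:
    c=get_calibration(n); print(n,c)
    cv2.imwrite(f"pics/{n}0.png",get_image(n)[:,:,::-1])
print(arm.sense(), arm.grip_point_offset)
E
```

```text
pics
scene {'camera_matrix': array([[480.00332456,   0.        , 283.75057196],
       [  0.        , 480.00332456, 212.32524244],
       [  0.        ,   0.        ,   1.        ]]), 'k1': -0.020220677936294142, 'rvec': array([ 2.37542476,  0.95833557, -0.32264792]), 'tvec': array([-372.18236203, -266.9629423 , 1344.12047313])}
top {'camera_matrix': array([[396.68545735,   0.        , 288.59883469],
       [  0.        , 396.68545735, 207.05033392],
       [  0.        ,   0.        ,   1.        ]]), 'k1': -0.07027314895901658, 'rvec': array([ 2.21087937, -2.21721038,  0.06700291]), 'tvec': array([-36.08885761, 541.83695343, 962.58233248])}
wrist {'camera_matrix': array([[345.57912844,   0.        , 283.13899318],
       [  0.        , 345.57912844, 209.48820023],
       [  0.        ,   0.        ,   1.        ]]), 'k1': -0.013997317364945343, 'rvec': array([-2.24171596, -1.78135643, -0.30094836]), 'tvec': array([-648.50332954,  -43.18739572,  380.82228945])}
{'clock': 0.15, 'joints': array([-1.38704327,  0.4681995 , -0.01159596,  1.60336353,  0.00601869,
        1.07140349, -0.05627409]), 'qd': array([-5.14948387e-04, -2.48385446e-03, -9.05521790e-04, -3.57876291e-03,
       -6.32680468e-05,  3.04943376e-04,  7.86540224e-04]), 'joint_efforts': array([ 1.06210577e-03, -5.32792568e+01,  2.16275908e-02, -2.51555675e+01,
        1.14028511e-02,  5.44223003e-03, -1.56403769e-05]), 'tool_pos': array([146.1388257 , 633.18131079, 403.96112642]), 'tcp_rot': array([-3.55473950e-01, -3.12138618e+00,  2.10452805e-03]), 'wrist_force': array([ 0.79378725, -0.05206381,  0.06126064]), 'torque': array([-0.02913525, -0.00328925, -0.03731909]), 'width': 1.001425881621963} 154.70000000000002
```

View pics/scene0.png

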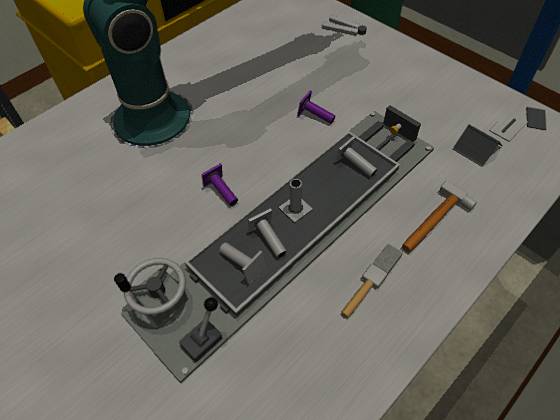

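View pics/top0.png

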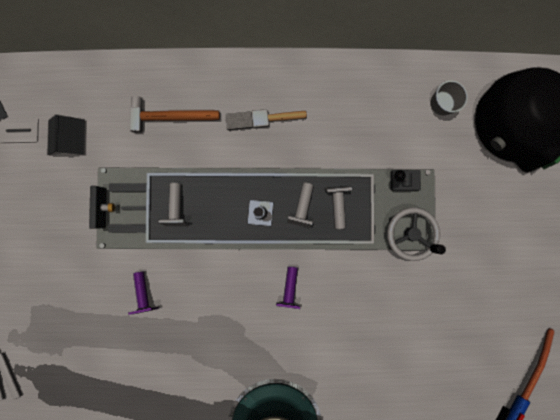

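View pics/wrist0.png

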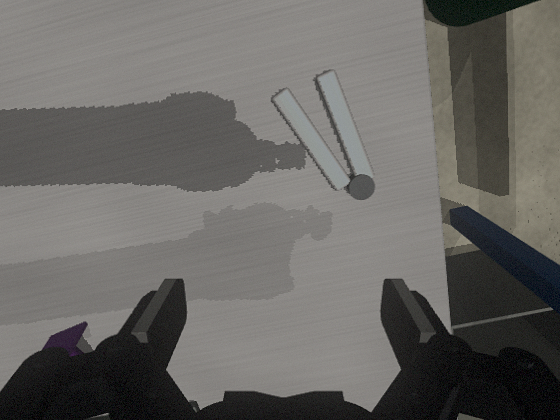

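```bash
cat > h.py <<'E'
import numpy as np, cv2
from workcell import arm, get_image, get_calibration
from scipy.spatial.transform import Rotation as R
def ray(n,uv,c=None):
    c=c or get_calibration(n); K=c["camera_matrix"];k=c["k1"]
    d=np.array([(uv[0]-K[0,2])/K[0,0],(uv[1]-K[1,2])/K[1,1]])
    p=d.copy()
    for _ in range(30): p=d/(1+k*(p@p))
    Rm=R.from_rotvec(c["rvec"]).as_matrix()
    return -Rm.T@c["tvec"], Rm.T@np.array([p[0],p[1],1])
def at_z(n,uv,z,c=None):
    o,d=ray(n,uv,c); return o+d*(z-o[2])/d[2]
def tri(*obs):
    A=np.zeros((3,3));b=np.zeros(3)
    for n,uv in obs:
        o,d=ray(n,uv); d/=np.linalg.norm(d);M=np.eye(3)-np.outer(d,d);A+=M;b+=M@o
    return np.linalg.solve(A,b)
def proj(n,P,c=None):
    c=c or get_calibration(n);K=c["camera_matrix"]
    q=R.from_rotvec(c["rvec"]).as_matrix()@np.asarray(P,float)+c["tvec"]
    s=q[:2]/q[2]; s=s*(1+c["k1"]*(s@s)); return s*[K[0,0],K[1,1]]+K[:2,2]
def crop(img,x0,y0,w,h,f,name):
    cv2.imwrite(name,cv2.resize(img[y0:y0+h,x0:x0+w],None,fx=f,fy=f,interpolation=cv2.INTER_CUBIC))
def st():
    s=arm.sense(); print(round(s["clock"],2),s["tool_pos"].round(1),s["tcp_rot"].round(4),s["wrist_force"].round(1),round(s["width"]*85.4,1)); return s
E
python3 - <<'E'
from h import *
t=cv2.imread("pics/top0.png"); s=cv2.imread("pics/scene0.png")
crop(t,80,155,200,110,4,"pics/t1.png"); crop(t,260,155,200,110,4,"pics/t2.png")
crop(s,105,190,200,150,4,"pics/s1.png");crop(s,270,90,180,135,4,"pics/s2.png")
for n in ["top","scene"]: print(ray(n,(280,210))[0])
E
```

```text
[505.62997346 -14.853123   982.63530937]
[ 967.93404421 -440.35345034  941.08516846]
```

View pics/t1.png

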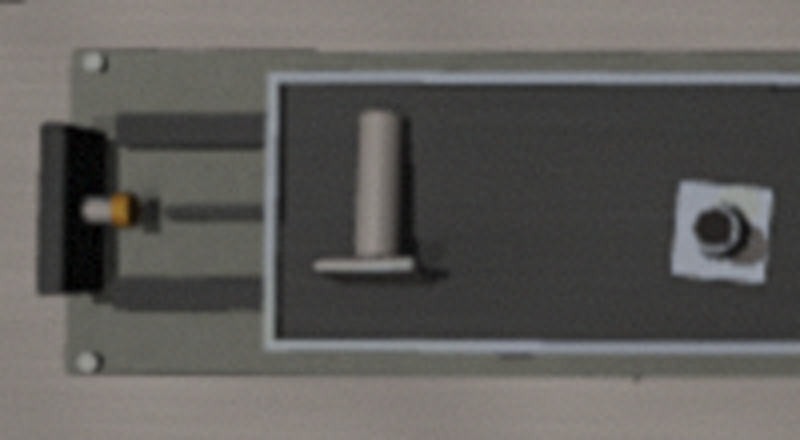

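View pics/t2.png

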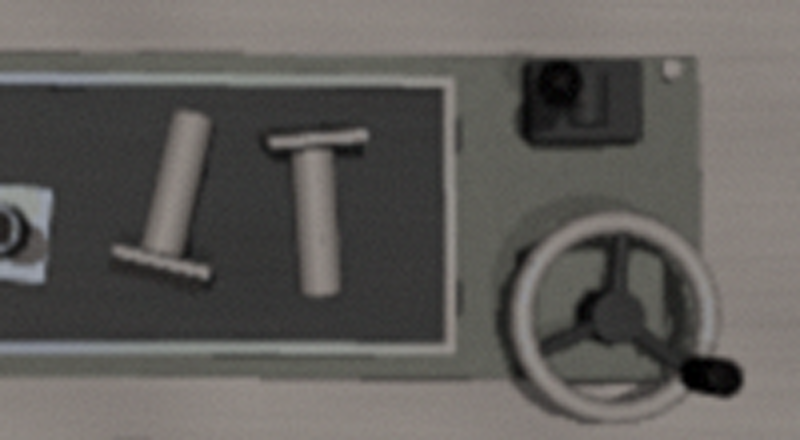

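View pics/s1.png

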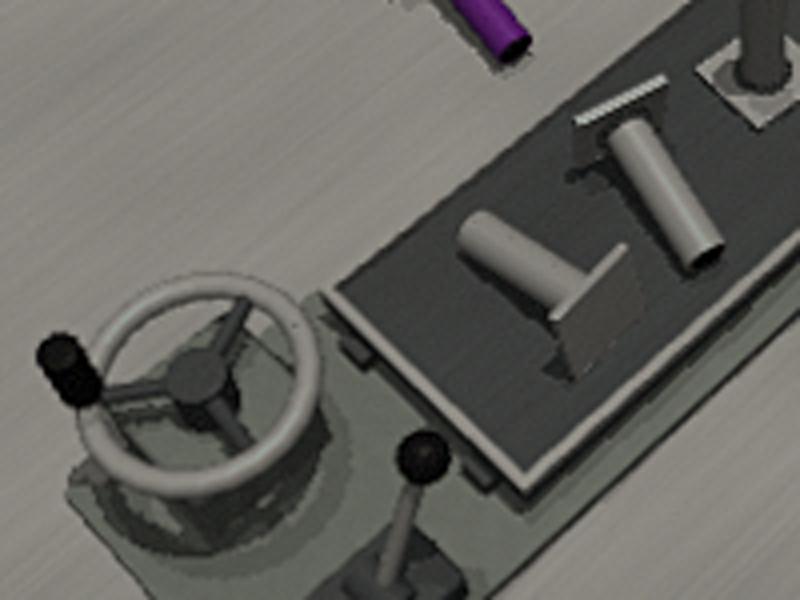

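View pics/s2.png

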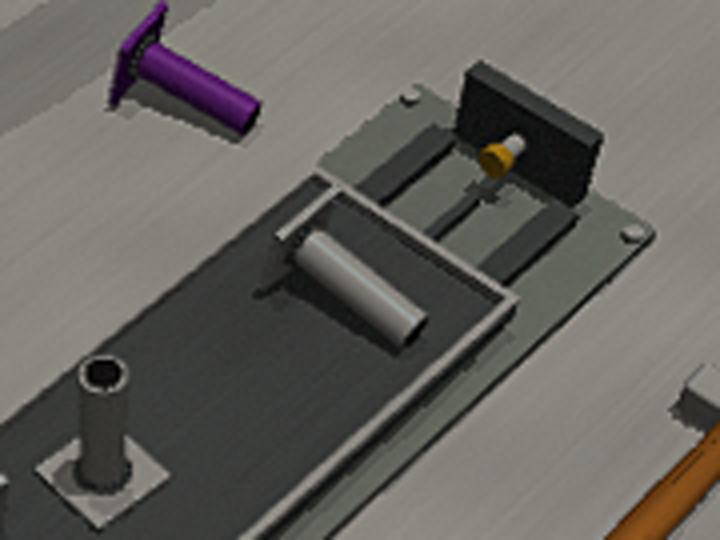

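```bash
python3 - <<'E'
from h import *
print([a for a in dir(arm) if not a.startswith('__')])
T1=lambda u,v:(80+u/4,155+v/4); T2=lambda u,v:(260+u/4,155+v/4)
P=lambda n,uv,z:print(n,at_z("top",uv,z).round(1))
P("LT",T1(267,74),42);P("LB",T1(265,349),42);P("RT",T2(457,78),42);P("RB",T2(457,352),42)
P("A end",T1(378,112),47);P("A base",T1(379,257),61);P("A plate l",T1(315,266),88);P("A plate r",T1(413,264),88)
P("B end",T2(190,113),47);P("B base",T2(165,250),61)
P("C end",T2(320,292),47);P("C base",T2(316,150),61)
P("5 top",T1(720,230),130);P("5 plate",T1(722,232),40)
P("wheel",T2(611,316),85);P("ball",T2(560,80),125);P("griptop",T2(722,378),134);P("gripbot",T2(700,372),90)
S1=lambda u,v:(105+u/4,190+v/4)
print("ball",tri(("top",T2(558,80)),("scene",S1(422,457))))
print("griptop",tri(("top",T2(724,378)),("scene",S1(62,350))))
print("A",tri(("top",T1(378,112)),("scene",(270+418/4,90+322/4))))
E
```

```text
['MotionError', 'grip_point_offset', 'sense']
LT [621.4 301.1  42. ]
LB [457.9 300.7  42. ]
RT [ 618.3 -242.9   42. ]
RB [ 454.2 -241.1   42. ]
A end [597.9 232.9  47. ]
A base [512.2 228.   61. ]
A plate l [507.  257.1  88. ]
A plate r [508.  201.6  88. ]
B end [596.7 -81.8  47. ]
B base [515.5 -65.8  61. ]
C end [ 490.5 -158.3   47. ]
C base [ 573.6 -154.5   61. ]
5 top [525.7  26.6 130. ]
5 plate [526.7  29.8  40. ]
wheel [ 476.4 -320.4   85. ]
ball [ 607.4 -280.2  125. ]
griptop [ 443.9 -365.2  134. ]
gripbot [ 444.2 -370.4   90. ]
ball [ 606.89414736 -279.14396105  126.11286779]
griptop [ 444.79207911 -364.87452761  134.73422869]
A [597.41062309 230.63248464  57.97613948]
```

```bash
cat > kin.py <<'E'
import numpy as np
from scipy.spatial.transform import Rotation as R
DH=[(0,0,267),(-90,0,0),(90,0,293),(90,52.5,0),(90,77.5,342.5),(90,0,0),(-90,76,97)]
def fk(q,off=np.zeros(7)):
    T=np.eye(4)
    for (al,a,d),t in zip(DH,np.asarray(q)+off):
        al=np.radians(al);ca,sa,c,s=np.cos(al),np.sin(al),np.cos(t),np.sin(t)
        T=T@np.array([[c,-s,0,a],[s*ca,c*ca,-sa,-d*sa],[s*sa,c*sa,ca,d*ca],[0,0,0,1]])
    return T
E
python3 - <<'E'
from kin import *
from h import *
s=arm.sense()
T=fk(s["joints"]);print(T.round(3)); print(s["tool_pos"],R.from_rotvec(s["tcp_rot"]).as_matrix().round(3))
print(np.linalg.norm(T[:2,3]),np.hypot(*s["tool_pos"][:2]))
E
```

```text
[[ 2.25000e-01 -9.74000e-01  1.10000e-02  1.04925e+02]
 [-9.72000e-01 -2.25000e-01 -6.30000e-02 -5.95137e+02]
 [ 6.40000e-02  3.00000e-03 -9.98000e-01  3.38562e+02]
 [ 0.00000e+00  0.00000e+00  0.00000e+00  1.00000e+00]]
[146.1388257  633.18131079 403.96112642] [[-0.974  0.225 -0.   ]
 [ 0.225  0.974 -0.001]
 [-0.    -0.001 -1.   ]]
604.3155513849277 649.8269990591829
```

```bash
cat >> h.py <<'E'
from scipy.linalg import expm,logm
def RT(rot,p):
    T=np.eye(4);T[:3,:3]=rot;T[:3,3]=p;return T
def down(yaw,pitch=0):
    """tool y horizontal at angle yaw+90deg, tool x = direction yaw (when down); pitch about tool y"""
    c,s=np.cos(yaw),np.sin(yaw)
    M=np.array([[c,-s*1,0],[s,c,0],[0,0,1]])
    # tool x=(c,s,0), z=-Z, y = z x x
    x=np.array([c,s,0]);z=np.array([0,0,-1.]);y=np.cross(z,x)
    return np.column_stack([x,y,z])@R.from_rotvec([0,pitch,0]).as_matrix()
def plan(rot,p,n=None,grip=False,vmax=0.035,cur=None):
    """rows to reach tool rot with TCP (or grip point) at p in mm from the current pose"""
    s=arm.sense() 
    T0=RT(R.from_rotvec(s["tcp_rot"]).as_matrix(),s["tool_pos"]) if cur is None else cur
    p=np.asarray(p,float)
    if grip: p=p-154.7*rot[:,2]
    T1=RT(rot,p); D=np.linalg.inv(T0)@T1
    if n is None:
        a=np.linalg.norm(R.from_matrix(D[:3,:3]).as_rotvec()); n=int(max(np.ceil(a/0.115),np.ceil(np.linalg.norm(D[:3,3])/1000/vmax),1))
    M=np.real(expm(logm(D)/n)); r=R.from_matrix(M[:3,:3]).as_rotvec()
    print("rows",n,"each",list((M[:3,3]/1000).round(4))+list(r.round(4)))
    return T1
def G(s=None):
    s=s or arm.sense(); return s["tool_pos"]+154.7*R.from_rotvec(s["tcp_rot"]).as_matrix()[:,2]
E
python3 - <<'E'
from h import *
plan(down(np.pi),(570,231,330))
E
```

```text
rows 17 each [np.float64(-0.0276), np.float64(-0.0205), np.float64(0.0044), np.float64(-0.0001), np.float64(-0.0), np.float64(-0.0133)]
```

Emit:
play_rows([
  [-0.0276,-0.0205,0.0044,0,0,-0.0133],
  [-0.0276,-0.0205,0.0044,0,0,-0.0133],
  [-0.0276,-0.0205,0.0044,0,0,-0.0133],
  [-0.0276,-0.0205,0.0044,0,0,-0.0133],
  [-0.0276,-0.0205,0.0044,0,0,-0.0133],
  [-0.0276,-0.0205,0.0044,0,0,-0.0133],
  [-0.0276,-0.0205,0.0044,0,0,-0.0133],
  [-0.0276,-0.0205,0.0044,0,0,-0.0133],
  [-0.0276,-0.0205,0.0044,0,0,-0.0133],
  [-0.0276,-0.0205,0.0044,0,0,-0.0133],
  [-0.0276,-0.0205,0.0044,0,0,-0.0133],
  [-0.0276,-0.0205,0.0044,0,0,-0.0133],
])

```text
clock: 1.15
tool_pos: [436.4, 338.4, 351.6]
tcp_rot: [-0.105, -3.14, 0.0]
wrist_force: [0.1, 0.8, 0.1]
width: 1.0
```

Emit:
play_rows([
  [-0.0276,-0.0205,0.0044,0,0,-0.0133],
  [-0.0276,-0.0205,0.0044,0,0,-0.0133],
  [-0.0276,-0.0205,0.0044,0,0,-0.0133],
  [-0.0276,-0.0205,0.0044,0,0,-0.0133],
  [-0.0276,-0.0205,0.0044,0,0,-0.0133],
  [0,0,0,0,0,0],
  [0,0,0,0,0,0],
])

```text
clock: 1.73
tool_pos: [570.5, 229.5, 329.1]
tcp_rot: [-0.009, -3.141, 0.002]
wrist_force: [-0.5, -0.7, -0.0]
width: 0.999
```

```bash
python3 - <<'E'
from h import *
s=st();print(s["joints"])
E
```

```text
1.73 [570.5 229.5 329.1] [-8.6000e-03 -3.1409e+00  2.1000e-03] [-0.5 -0.7 -0. ] 85.3
[-0.52529861  0.49096687  0.11663969  1.76231606 -0.06922939  0.89348973
  1.18649257]
```

```bash
python3 - <<'E'
from h import *
r=down(np.pi+.057,.75); z=r[:,2]; print(z)
a=np.array([575,231.5,50.7])
T=plan(r,a-111*z,grip=True,n=12)
plan(r,a-11*z,grip=True,cur=T)
E
```

```text
[-0.68053174 -0.03883237 -0.73168887]
rows 12 each [np.float64(-0.0173), np.float64(0.0007), np.float64(0.0014), np.float64(0.0018), np.float64(0.0624), np.float64(-0.005)]
rows 3 each [np.float64(0.0), np.float64(0.0), np.float64(0.0333), np.float64(0.0), np.float64(0.0), np.float64(0.0)]
```

Emit:
play_rows([
  [-0.0173,0.0007,0.0014,0.0018,0.0624,-0.005],
  [-0.0173,0.0007,0.0014,0.0018,0.0624,-0.005],
  [-0.0173,0.0007,0.0014,0.0018,0.0624,-0.005],
  [-0.0173,0.0007,0.0014,0.0018,0.0624,-0.005],
  [-0.0173,0.0007,0.0014,0.0018,0.0624,-0.005],
  [-0.0173,0.0007,0.0014,0.0018,0.0624,-0.005],
  [-0.0173,0.0007,0.0014,0.0018,0.0624,-0.005],
  [-0.0173,0.0007,0.0014,0.0018,0.0624,-0.005],
  [-0.0173,0.0007,0.0014,0.0018,0.0624,-0.005],
  [-0.0173,0.0007,0.0014,0.0018,0.0624,-0.005],
  [-0.0173,0.0007,0.0014,0.0018,0.0624,-0.005],
  [-0.0173,0.0007,0.0014,0.0018,0.0624,-0.005],
], hand=0.055)

```text
clock: 2.73
tool_pos: [751.7, 245.3, 245.0]
tcp_rot: [0.071, -2.399, 0.04]
wrist_force: [-0.9, 0.8, -2.1]
width: 0.642
```

Emit:
play_rows([
  [0,0,0,0,0,0],
  [0,0,0,0,0,0],
])

```text
clock: 2.9
tool_pos: [750.4, 246.0, 244.1]
tcp_rot: [0.077, -2.395, 0.023]
wrist_force: [0.5, -0.6, 0.1]
width: 0.646
```

```bash
python3 - <<'E'
from h import *
s=st();print(s["joints"],G(s))
r=down(np.pi+.057,.75); z=r[:,2]
a=np.array([575,231.5,50.7])
plan(r,a-11*z,grip=True)
cv2.imwrite("pics/w1.png",get_image("wrist")[:,:,::-1])
E
```

```text
2.9 [750.4 246.  244.1] [ 0.0775 -2.3955  0.0233] [ 0.5 -0.6  0.1] 55.2
[-0.27355026  1.076964   -0.12326646  0.9497108  -0.107258    1.8321723
  1.27359133] [645.6516007  240.03287427 130.33228154]
rows 3 each [np.float64(-0.0009), np.float64(-0.0015), np.float64(0.0319), np.float64(-0.0001), np.float64(0.0017), np.float64(0.0025)]
```

View pics/w1.png

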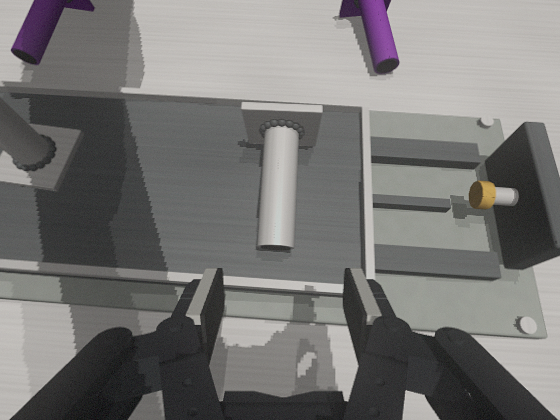

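Emit:
play_rows([
  [-0.0005,-0.0008,0.016,0,0.0008,0.0012],
  [-0.0005,-0.0008,0.016,0,0.0008,0.0012],
  [-0.0005,-0.0008,0.016,0,0.0008,0.0012],
  [-0.0005,-0.0008,0.016,0,0.0008,0.0012],
  [-0.0005,-0.0008,0.016,0,0.0008,0.0012],
  [-0.0005,-0.0008,0.016,0,0.0008,0.0012],
  [0,0,0,0,0,0],
  [0,0,0,0,0,0],
])

```text
clock: 3.62
tool_pos: [688.7, 236.7, 176.0]
tcp_rot: [0.066, -2.397, 0.033]
wrist_force: [-0.2, -0.1, 0.9]
width: 0.646
```

```bash
python3 - <<'E'
from h import *
s=st();print(s["joints"],G(s))
cv2.imwrite("pics/w2.png",get_image("wrist")[:,:,::-1])
E
```

```text
3.62 [688.7 236.7 176. ] [ 0.0662 -2.3974  0.0325] [-0.2 -0.1  0.9] 55.2
[-0.27256929  1.04274941 -0.12825484  1.19428303 -0.10169556  1.62187385
  1.27992055] [584.23319354 230.14694461  62.13828223]
```

View pics/w2.png

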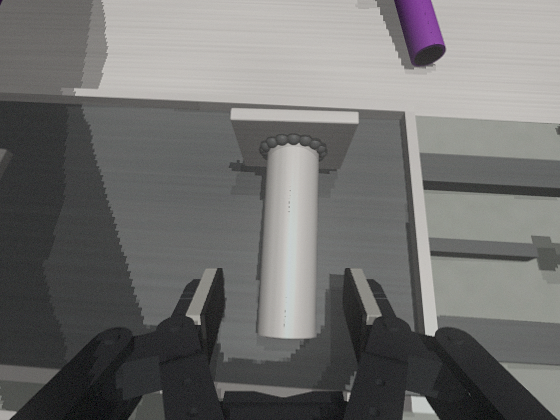

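Emit:
play_rows([
  [0,-0.0005,0.003,0,0,0],
  [0,0,0.002,0,0,0],
  [0,0,0,0,0,0],
])

```text
clock: 3.92
tool_pos: [685.7, 235.6, 170.6]
tcp_rot: [0.066, -2.396, 0.031]
wrist_force: [-0.0, -0.2, -0.1]
width: 0.644
```

Emit:
play_rows([
  [0,0,0,0,0,0],
  [0,0,0,0,0,0],
  [0,0,0,0,0,0],
  [0,0,0,0,0,0],
  [0,0,0,0,0,0],
  [0,0,0,0,0,0],
  [0,0,0,0,0,0],
  [0,0,0,0,0,0],
], hand=0.015, force=60)

```text
clock: 4.58
tool_pos: [685.8, 235.7, 170.5]
tcp_rot: [0.066, -2.395, 0.03]
wrist_force: [1.5, 0.1, 2.4]
width: 0.283
```

```bash
python3 - <<'E'
from h import *
s=st();print(s["joints"],G(s))
g=G(s)
# lift and tilt: outward pitch -0.2; grip target
r=down(np.pi+.057,.75)
T=plan(r,g+np.array([-20,0,55]),grip=True,n=4)
plan(down(np.pi+.057,-.1),np.array([555,231,150]),grip=True,cur=T)
E
```

```text
4.58 [685.8 235.7 170.5] [ 0.066  -2.3955  0.0301] [1.5 0.1 2.4] 24.1
[-0.26946205  1.04557871 -0.13261466  1.20401186 -0.10019836  1.61083714
  1.28012395] [581.02600749 229.47095814  56.80746254]
rows 4 each [np.float64(0.0128), np.float64(0.0002), np.float64(-0.0067), np.float64(-0.0004), np.float64(0.0011), np.float64(-0.0007)]
rows 8 each [np.float64(0.0189), np.float64(0.0002), np.float64(-0.0034), np.float64(-0.0), np.float64(-0.1062), np.float64(-0.0)]
```

Emit:
play_rows([
  [0.0064,0,-0.0034,0,0,0],
  [0.0064,0,-0.0034,0,0,0],
  [0.0064,0,-0.0034,0,0,0],
  [0.0064,0,-0.0034,0,0,0],
  [0.0064,0,-0.0034,0,0,0],
  [0.0064,0,-0.0034,0,0,0],
  [0.0064,0,-0.0034,0,0,0],
  [0.0064,0,-0.0034,0,0,0],
  [0,0,0,0,0,0],
])

```text
clock: 5.33
tool_pos: [666.5, 235.0, 227.1]
tcp_rot: [0.067, -2.397, 0.03]
wrist_force: [0.3, -0.4, -3.0]
width: 0.284
```

```bash
python3 - <<'E'
from h import *
s=st();print(s["joints"],G(s))
plan(down(np.pi+.057,-.1),np.array([555,231,150]),grip=True,n=12)
E
```

```text
5.33 [666.5 235.  227.1] [ 0.0666 -2.3969  0.0295] [ 0.3 -0.4 -3. ] 24.2
[-0.26783569  0.94579147 -0.1424484   1.2694687  -0.10956722  1.6414852
  1.26478399] [561.94381092 228.80398741 113.24036268]
rows 12 each [np.float64(0.0125), np.float64(0.0002), np.float64(-0.0024), np.float64(-0.0002), np.float64(-0.0703), np.float64(-0.0001)]
```

Emit:
play_rows([
  [0.0125,0.0002,-0.0024,0,-0.0703,0],
  [0.0125,0.0002,-0.0024,0,-0.0703,0],
  [0.0125,0.0002,-0.0024,0,-0.0703,0],
  [0.0125,0.0002,-0.0024,0,-0.0703,0],
  [0.0125,0.0002,-0.0024,0,-0.0703,0],
  [0.0125,0.0002,-0.0024,0,-0.0703,0],
  [0.0125,0.0002,-0.0024,0,-0.0703,0],
  [0.0125,0.0002,-0.0024,0,-0.0703,0],
  [0.0125,0.0002,-0.0024,0,-0.0703,0],
  [0.0125,0.0002,-0.0024,0,-0.0703,0],
  [0.0125,0.0002,-0.0024,0,-0.0703,0],
  [0.0125,0.0002,-0.0024,0,-0.0703,0],
])

```text
clock: 6.33
tool_pos: [539.1, 230.0, 302.6]
tcp_rot: [-0.085, 3.04, -0.0]
wrist_force: [0.6, 0.3, -2.9]
width: 0.281
```

```bash
python3 - <<'E'
from h import *
s=st();print(s["joints"],G(s))
cv2.imwrite("pics/s3.png",get_image("scene")[:,:,::-1]);
im=cv2.imread("pics/s3.png");crop(im,250,50,200,150,4,"pics/s3c.png")
E
```

```text
6.33 [539.1 230.  302.6] [-8.5500e-02  3.0403e+00 -4.0000e-04] [ 0.6  0.3 -2.9] 24.0
[-0.41146804  0.46860462 -0.07525749  1.87309564  0.11860958  0.71434072
  1.06360487] [554.58323295 230.4371703  148.7227039 ]
```

View pics/s3c.png

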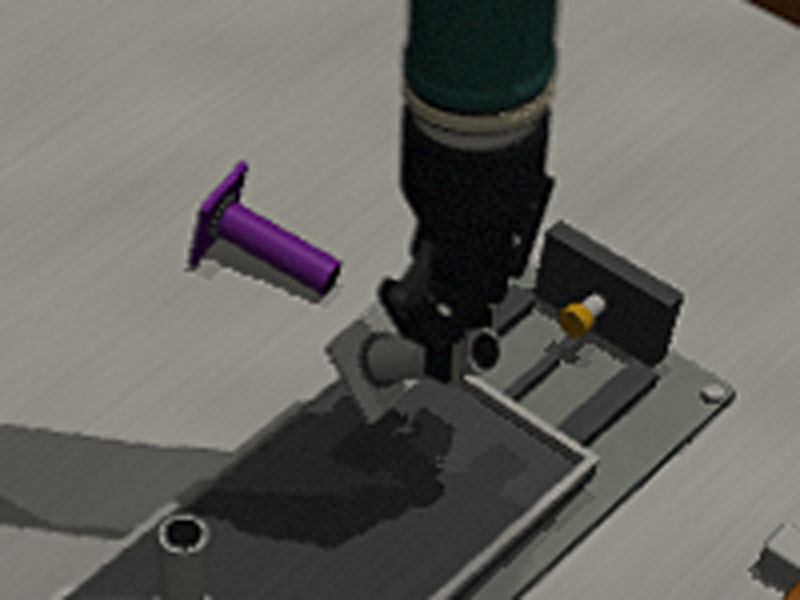

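```bash
python3 - <<'E'
from h import *
plan(down(np.pi+.057,-.62),np.array([550,231,140]),grip=True,n=9)
E
```

```text
rows 9 each [np.float64(0.0095), np.float64(-0.0), np.float64(0.0011), np.float64(-0.0003), np.float64(-0.0577), np.float64(0.0003)]
```

Emit:
play_rows([
  [0.0095,0,0.0011,0,-0.0577,0],
  [0.0095,0,0.0011,0,-0.0577,0],
  [0.0095,0,0.0011,0,-0.0577,0],
  [0.0095,0,0.0011,0,-0.0577,0],
  [0.0095,0,0.0011,0,-0.0577,0],
  [0.0095,0,0.0011,0,-0.0577,0],
  [0.0095,0,0.0011,0,-0.0577,0],
  [0.0095,0,0.0011,0,-0.0577,0],
  [0.0095,0,0.0011,0,-0.0577,0],
  [0,0,0,0,0,0],
  [0,0,0,0,0,0],
])

```text
clock: 7.3
tool_pos: [473.8, 225.3, 273.2]
tcp_rot: [-0.071, 2.594, -0.0]
wrist_force: [-0.3, 0.0, -1.9]
width: 0.288
```

```bash
python3 - <<'E'
from h import *
s=st();print(s["joints"],G(s),R.from_rotvec(s["tcp_rot"]).as_matrix().round(3))
cv2.imwrite("pics/s4.png",get_image("scene")[:,:,::-1]);
im=cv2.imread("pics/s4.png");crop(im,250,50,200,150,4,"pics/s4c.png")
E
```

```text
7.3 [473.8 225.3 273.2] [-7.0600e-02  2.5943e+00 -5.0000e-04] [-0.3  0.  -1.9] 24.6
[-0.90007102  0.4046785   0.37904604  2.18977752  0.92021086  0.16677122
  0.15930293] [554.1860836  227.46108928 141.00399495] [[-0.853 -0.05   0.519]
 [-0.051  0.999  0.014]
 [-0.519 -0.014 -0.854]]
```

View pics/s4c.png

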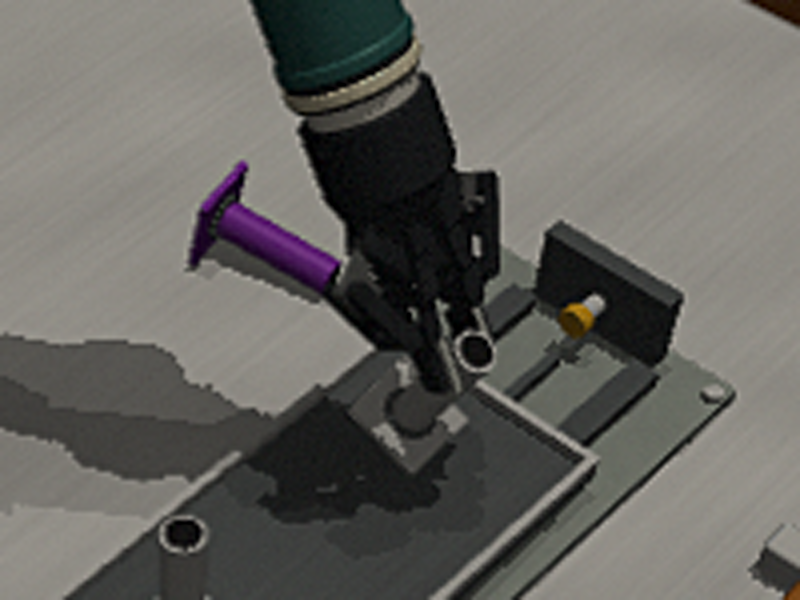

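```bash
python3 - <<'E'
from h import *
s=arm.sense();g=G(s)
plan(down(np.pi+.057,-.85),g+[0,3,0],grip=True,n=8)
E
```

```text
rows 8 each [np.float64(0.0058), np.float64(0.0001), np.float64(0.0001), np.float64(-0.0019), np.float64(-0.0379), np.float64(0.0003)]
```

Emit:
play_rows([
  [0.0058,0.0001,0.0001,-0.0019,-0.0379,0],
  [0.0058,0.0001,0.0001,-0.0019,-0.0379,0],
  [0.0058,0.0001,0.0001,-0.0019,-0.0379,0],
  [0.0058,0.0001,0.0001,-0.0019,-0.0379,0],
  [0.0058,0.0001,0.0001,-0.0019,-0.0379,0],
  [0.0058,0.0001,0.0001,-0.0019,-0.0379,0],
  [0.0058,0.0001,0.0001,-0.0019,-0.0379,0],
  [0.0058,0.0001,0.0001,-0.0019,-0.0379,0],
  [0,0,0,0,0,0],
  [0,0,0,0,0,0],
])

```text
clock: 8.18
tool_pos: [448.4, 221.6, 252.5]
tcp_rot: [-0.063, 2.374, 0.005]
wrist_force: [0.5, -0.1, -3.7]
width: 0.283
```

```bash
python3 - <<'E'
from h import *
s=st();print(s["joints"],G(s),R.from_rotvec(s["tcp_rot"]).as_matrix().round(3))
E
```

```text
8.18 [448.4 221.6 252.5] [-0.063   2.3737  0.0049] [ 0.5 -0.1 -3.7] 24.2
[-0.80248696  0.42292278  0.19329772  2.29522605  2.1374979   0.40259428
 -1.08860329] [555.70649518 225.00932236 141.13295362] [[-0.719 -0.047  0.694]
 [-0.044  0.999  0.022]
 [-0.694 -0.015 -0.72 ]]
```

```bash
python3 - <<'E'
from h import *
s=arm.sense();g=G(s)
plan(down(np.pi+.057,-1.05),np.array([560,226,141]),grip=True,n=10)
E
```

```text
rows 10 each [np.float64(0.0041), np.float64(-0.0002), np.float64(0.0004), np.float64(-0.0017), np.float64(-0.0283), np.float64(0.0006)]
```

Emit:
play_rows([
  [0.0041,0,0.0004,-0.0017,-0.0283,0.0006],
  [0.0041,0,0.0004,-0.0017,-0.0283,0.0006],
  [0.0041,0,0.0004,-0.0017,-0.0283,0.0006],
  [0.0041,0,0.0004,-0.0017,-0.0283,0.0006],
  [0.0041,0,0.0004,-0.0017,-0.0283,0.0006],
  [0.0041,0,0.0004,-0.0017,-0.0283,0.0006],
  [0.0041,0,0.0004,-0.0017,-0.0283,0.0006],
  [0.0041,0,0.0004,-0.0017,-0.0283,0.0006],
  [0.0041,0,0.0004,-0.0017,-0.0283,0.0006],
  [0.0041,0,0.0004,-0.0017,-0.0283,0.0006],
  [0,0,0,0,0,0],
  [0,0,0,0,0,0],
])

```text
clock: 9.18
tool_pos: [426.1, 220.8, 218.1]
tcp_rot: [-0.061, 2.091, 0.034]
wrist_force: [0.4, 0.0, -2.7]
width: 0.28
```

```bash
python3 - <<'E'
from h import *
s=st();print(s["joints"],G(s),R.from_rotvec(s["tcp_rot"]).as_matrix().round(3))
cv2.imwrite("pics/s5.png",get_image("scene")[:,:,::-1]);
im=cv2.imread("pics/s5.png");crop(im,250,50,200,150,4,"pics/s5c.png")
E
```

```text
9.18 [426.1 220.8 218.1] [-0.0607  2.0905  0.0335] [ 0.4  0.  -2.7] 23.9
[-0.7524735   0.55095093  0.05990671  2.38430984  2.4186523   0.86976809
 -1.43943914] [560.08324688 228.41168778 141.17201092] [[-0.496 -0.057  0.866]
 [-0.029  0.998  0.049]
 [-0.868 -0.001 -0.497]]
```

View pics/s5c.png

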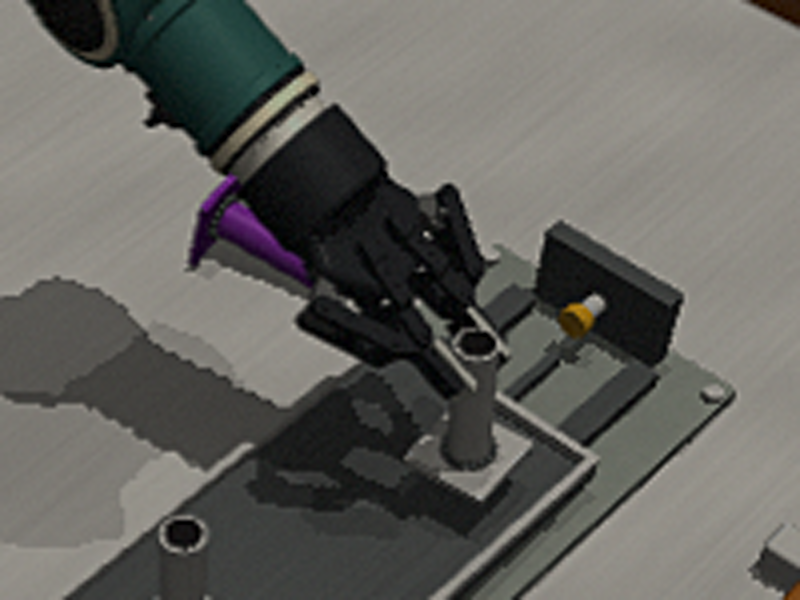

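Emit:
play_rows([
  [0.0035,0,0.002,0,0,0],
  [0.0035,0,0.002,0,0,0],
  [0.0035,0,0.002,0,0,0],
  [0.0035,0,0.002,0,0,0],
  [0.0035,0,0.002,0,0,0],
  [0,0,0,0,0,0],
])

```text
clock: 9.73
tool_pos: [425.3, 220.9, 197.0]
tcp_rot: [-0.062, 2.091, 0.036]
wrist_force: [-0.2, -0.4, -3.1]
width: 0.281
```

```bash
python3 - <<'E'
from h import *
s=st();print(s["joints"],G(s))
cv2.imwrite("pics/s6.png",get_image("scene")[:,:,::-1]);
im=cv2.imread("pics/s6.png");crop(im,330,120,80,60,10,"pics/s6c.png")
E
```

```text
9.73 [425.3 220.9 197. ] [-0.062   2.0908  0.0358] [-0.2 -0.4 -3.1] 24.0
[-0.74409962  0.60820053  0.04915725  2.38184717  2.44635918  0.91336188
 -1.4835439 ] [559.2170931  228.80564495 120.0735414 ]
```

View pics/s6c.png

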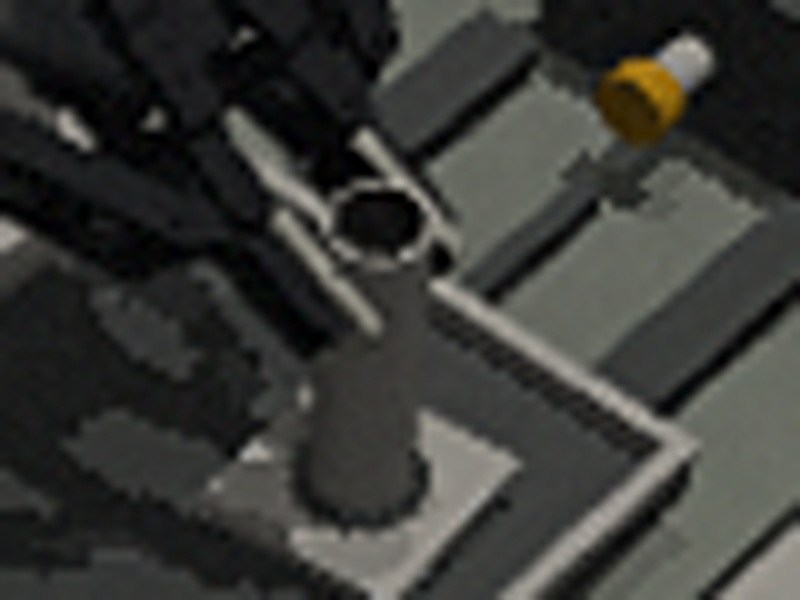

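Emit:
play_rows([
  [0.0017,0,0.001,0,0.006,0],
  [0.0017,0,0.001,0,0.006,0],
  [0.0017,0,0.001,0,0.006,0],
  [0.0017,0,0.001,0,0.006,0],
  [0,0,0,0,0,0],
])

```text
clock: 10.2
tool_pos: [427.9, 222.1, 192.8]
tcp_rot: [-0.06, 2.101, 0.039]
wrist_force: [0.3, 0.9, 13.3]
width: 0.28
```

Emit:
play_rows([
  [0.0013,0,0.0008,0,0.006,0],
  [0.0013,0,0.0008,0,0.006,0],
  [0,0,0,0,0,0],
])

```text
clock: 10.45
tool_pos: [429.9, 222.4, 192.1]
tcp_rot: [-0.057, 2.103, 0.04]
wrist_force: [2.0, -0.1, 21.9]
width: 0.282
```

Emit:
play_rows([
  [-0.0007,0,-0.0004,0,0,0],
  [0,0,0,0,0,0],
  [0,0,0,0,0,0],
  [0,0,0,0,0,0],
  [0,0,0,0,0,0],
  [0,0,0,0,0,0],
], hand=0.06)

```text
clock: 10.95
tool_pos: [425.3, 220.9, 187.6]
tcp_rot: [-0.063, 2.126, 0.036]
wrist_force: [0.2, -1.3, -0.6]
width: 0.704
```

```bash
python3 - <<'E'
from h import *
s=st();print(s["joints"],G(s))
cv2.imwrite("pics/s7.png",get_image("scene")[:,:,::-1]);
im=cv2.imread("pics/s7.png");crop(im,310,100,120,90,6,"pics/s7c.png")
E
```

```text
10.95 [425.3 220.9 187.6] [-0.0629  2.1258  0.0356] [ 0.2 -1.3 -0.6] 60.1
[-0.73585784  0.62340831  0.04446339  2.37547856  2.45100756  0.88635733
 -1.4878096 ] [556.50769357 228.77653584 105.98631059]
```

View pics/s7c.png

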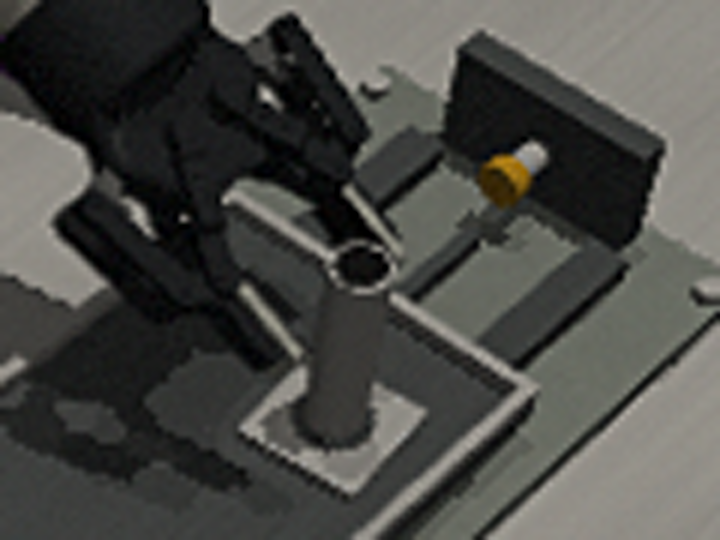

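Emit:
play_rows([
  [0,0,-0.015,0,0,0],
  [0,0,-0.02,0,0,0],
  [0,0,-0.02,0,0,0],
  [0,0,-0.02,0,0,0],
  [-0.02,0,-0.02,0,0,0],
  [-0.025,0,-0.015,0,0,0],
  [-0.03,0,-0.01,0,0,0],
  [-0.03,0,-0.01,0,0,0],
  [-0.03,0,-0.01,0,0,0],
  [0,0,0,0,0,0],
])

```text
clock: 11.83
tool_pos: [402.6, 222.3, 352.9]
tcp_rot: [-0.076, 2.127, 0.033]
wrist_force: [-0.2, -0.3, 0.8]
width: 0.704
```

```bash
python3 - <<'E'
from h import *
s=st();print(s["joints"],G(s))
cv2.imwrite("pics/t8.png",get_image("top")[:,:,::-1]);
r=down(np.pi+.046,-.5);plan(r,(495,-157,160),grip=True)
E
```

```text
11.83 [402.6 222.3 352.9] [-0.0763  2.1271  0.0326] [-0.2 -0.3  0.8] 60.1
[-0.25055482  0.22198644 -0.52744161  2.34581779  1.98962014  0.72295055
 -0.84168451] [533.59609745 230.59932822 271.07800346]
rows 12 each [np.float64(0.0035), np.float64(-0.0319), np.float64(0.0032), np.float64(0.0008), np.float64(0.0424), np.float64(0.0018)]
```

View pics/t8.png

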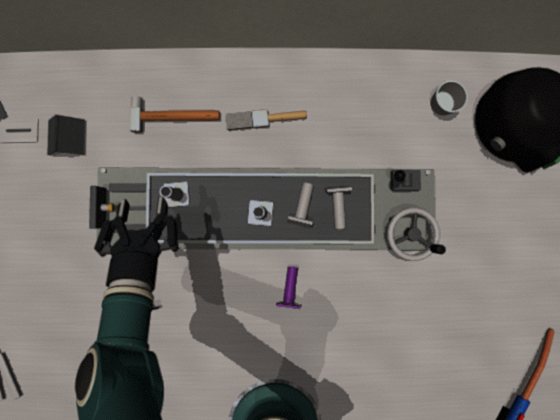

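```bash
python3 - <<'E'
from h import *
r=down(np.pi+.046,-.5);plan(r,(510,-157,180),grip=True,n=16)
E
```

```text
rows 16 each [np.float64(0.001), np.float64(-0.024), np.float64(0.0022), np.float64(0.0006), np.float64(0.0318), np.float64(0.0014)]
```

Emit:
play_rows([
  [0.001,-0.024,0.0022,0.0006,0.0318,0.0014],
  [0.001,-0.024,0.0022,0.0006,0.0318,0.0014],
  [0.001,-0.024,0.0022,0.0006,0.0318,0.0014],
  [0.001,-0.024,0.0022,0.0006,0.0318,0.0014],
  [0.001,-0.024,0.0022,0.0006,0.0318,0.0014],
  [0.001,-0.024,0.0022,0.0006,0.0318,0.0014],
  [0.001,-0.024,0.0022,0.0006,0.0318,0.0014],
  [0.001,-0.024,0.0022,0.0006,0.0318,0.0014],
  [0.001,-0.024,0.0022,0.0006,0.0318,0.0014],
  [0.001,-0.024,0.0022,0.0006,0.0318,0.0014],
  [0.001,-0.024,0.0022,0.0006,0.0318,0.0014],
  [0.001,-0.024,0.0022,0.0006,0.0318,0.0014],
])

```text
clock: 12.88
tool_pos: [426.0, -23.0, 321.7]
tcp_rot: [-0.071, 2.475, 0.006]
wrist_force: [0.1, -0.3, -0.3]
width: 0.704
```

Emit:
play_rows([
  [0.001,-0.024,0.0022,0.0006,0.0318,0.0014],
  [0.001,-0.024,0.0022,0.0006,0.0318,0.0014],
  [0.001,-0.024,0.0022,0.0006,0.0318,0.0014],
  [0.001,-0.024,0.0022,0.0006,0.0318,0.0014],
  [0,0,0,0,0,0],
  [0,0,0,0,0,0],
])

```text
clock: 13.38
tool_pos: [430.7, -74.8, 316.7]
tcp_rot: [-0.062, 2.544, -0.008]
wrist_force: [0.0, -0.7, 0.9]
width: 0.703
```

```bash
python3 - <<'E'
from h import *
s=st();print(s["joints"],G(s))
cv2.imwrite("pics/w9.png",get_image("wrist")[:,:,::-1]);
r=down(np.pi+.046,-.5);plan(r,(510,-157,110),grip=True)
E
```

```text
13.38 [430.7 -74.8 316.7] [-0.0618  2.5442 -0.0076] [ 0.  -0.7  0.9] 60.0
[ 0.97294383  0.31280005 -0.93612285  2.31595444  1.37983502  0.16782074
  0.43131037] [517.65752364 -73.4962696  188.70158616]
rows 4 each [np.float64(0.0094), np.float64(-0.0214), np.float64(0.0155), np.float64(-0.0044), np.float64(0.0242), np.float64(0.0023)]
```

View pics/w9.png

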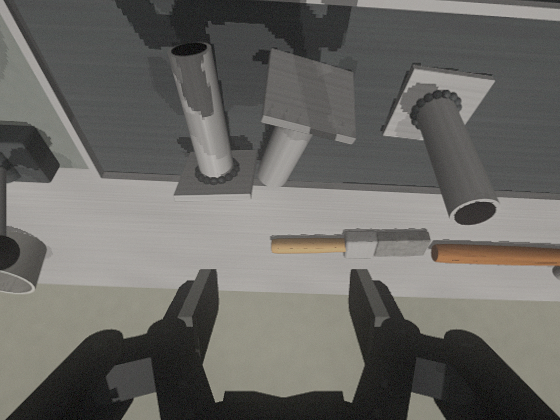

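```bash
python3 - <<'E'
from h import *
r=down(np.pi+.046,-.3);plan(r,(508,-157,150),grip=True,n=10)
E
```

```text
rows 10 each [np.float64(-0.0016), np.float64(-0.0086), np.float64(0.003), np.float64(-0.0018), np.float64(0.0297), np.float64(0.0008)]
```

Emit:
play_rows([
  [-0.0016,-0.0086,0.003,-0.0018,0.0297,0.0008],
  [-0.0016,-0.0086,0.003,-0.0018,0.0297,0.0008],
  [-0.0016,-0.0086,0.003,-0.0018,0.0297,0.0008],
  [-0.0016,-0.0086,0.003,-0.0018,0.0297,0.0008],
  [-0.0016,-0.0086,0.003,-0.0018,0.0297,0.0008],
  [-0.0016,-0.0086,0.003,-0.0018,0.0297,0.0008],
  [-0.0016,-0.0086,0.003,-0.0018,0.0297,0.0008],
  [-0.0016,-0.0086,0.003,-0.0018,0.0297,0.0008],
  [-0.0016,-0.0086,0.003,-0.0018,0.0297,0.0008],
  [-0.0016,-0.0086,0.003,-0.0018,0.0297,0.0008],
  [0,0,0,0,0,0],
  [0,0,0,0,0,0],
], hand=0.05)

```text
clock: 14.43
tool_pos: [463.1, -158.3, 299.0]
tcp_rot: [-0.066, 2.839, 0.007]
wrist_force: [0.6, -0.1, -0.3]
width: 0.587
```

```bash
python3 - <<'E'
from h import *
s=st();print(s["joints"],G(s))
cv2.imwrite("pics/w10.png",get_image("wrist")[:,:,::-1]);
r=down(np.pi+.046,-.3);plan(r,(508,-157,100),grip=True)
E
```

```text
14.43 [ 463.1 -158.3  299. ] [-0.0664  2.8388  0.0069] [ 0.6 -0.1 -0.3] 50.1
[ 1.2151208   0.62476168 -1.15682739  2.11535036  0.92688973  0.62238634
  1.10375181] [ 509.04830164 -156.44552572  151.31390886]
rows 2 each [np.float64(0.0079), np.float64(-0.0005), np.float64(0.0244), np.float64(-0.001), np.float64(0.001), np.float64(0.001)]
```

View pics/w10.png

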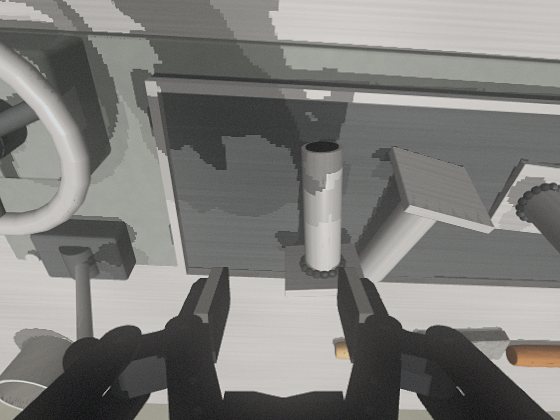

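```bash
python3 - <<'E'
from h import *
P=lambda uv,z:print(uv,at_z("wrist",uv,z).round(1))
P((321,148),57);P((323,262),61);P((283,350),50)
im=get_image("top")[:,:,::-1]; cv2.imwrite("pics/t11.png",im); crop(im,260,155,200,110,4,"pics/t11c.png")
E
```

```text
(321, 148) [ 484.1 -136.    57. ]
(323, 262) [ 575.3 -124.6   61. ]
(283, 350) [ 712.2 -148.3   50. ]
```

View pics/t11c.png

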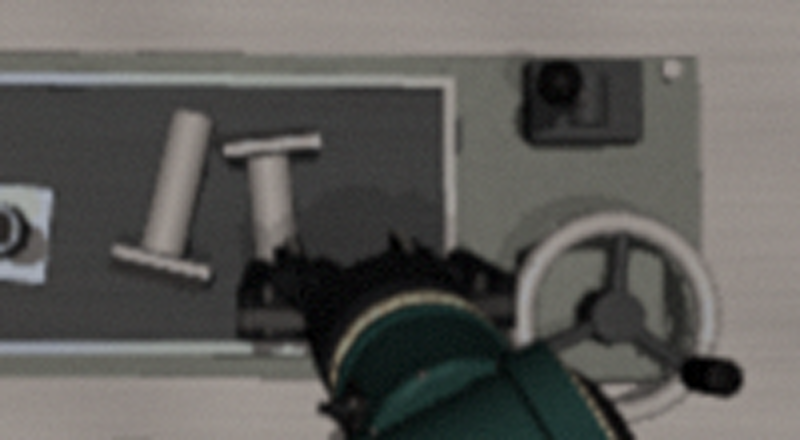

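```bash
python3 - <<'E'
from h import *
T2=lambda u,v:(260+u/4,155+v/4)
print(at_z("top",T2(268,157),61),at_z("top",T2(275,235),52))
E
```

```text
[ 569.55239357 -126.25788249   61.        ] [ 524.17825144 -131.15918002   52.        ]
```

```bash
python3 - <<'E'
from h import *
r=down(np.pi+.115,-.3); z=r[:,2]
d=np.array([-np.cos(.115),-np.sin(.115),0])
a=np.array([486,-135.5,47])-26*d+[0,0,26*.167]; print(a)
T=plan(r,a-67*z,grip=True,n=6)
plan(r,a-7*z,grip=True,cur=T,n=6)
E
```

```text
[ 511.82826439 -132.5165861    51.342     ]
rows 6 each [np.float64(0.0041), np.float64(0.0032), np.float64(0.005), np.float64(-0.0038), np.float64(0.0003), np.float64(-0.0106)]
rows 6 each [np.float64(-0.0), np.float64(0.0), np.float64(0.01), np.float64(-0.0), np.float64(-0.0), np.float64(0.0)]
```

Emit:
play_rows([
  [0.0041,0.0032,0.005,-0.0038,0.0003,-0.0106],
  [0.0041,0.0032,0.005,-0.0038,0.0003,-0.0106],
  [0.0041,0.0032,0.005,-0.0038,0.0003,-0.0106],
  [0.0041,0.0032,0.005,-0.0038,0.0003,-0.0106],
  [0.0041,0.0032,0.005,-0.0038,0.0003,-0.0106],
  [0.0041,0.0032,0.005,-0.0038,0.0003,-0.0106],
  [0,0,0,0,0,0],
  [0,0,0,0,0,0],
], hand=0.042)

```text
clock: 15.2
tool_pos: [446.8, -141.0, 263.1]
tcp_rot: [-0.162, 2.838, 0.026]
wrist_force: [-0.3, -0.1, 0.1]
width: 0.49
```

```bash
python3 - <<'E'
from h import *
s=st();print(s["joints"],G(s))
cv2.imwrite("pics/w12.png",get_image("wrist")[:,:,::-1]);
P=lambda uv,z:print(uv,at_z("wrist",uv,z).round(1))
r=down(np.pi+.115,-.3); z=r[:,2]
plan(r,np.array([511.8,-132.5,51.3])-7*z,grip=True,n=6)
E
```

```text
15.2 [ 446.8 -141.   263.1] [-0.1616  2.8385  0.0259] [-0.3 -0.1  0.1] 41.8
[ 1.15783804  0.64473947 -1.09221116  2.17968034  1.01828344  0.54449956
  1.05885768] [ 492.02184695 -135.66196     115.24398582]
rows 6 each [np.float64(0.0001), np.float64(0.0002), np.float64(0.01), np.float64(0.0001), np.float64(-0.0001), np.float64(-0.0003)]
```

View pics/w12.png

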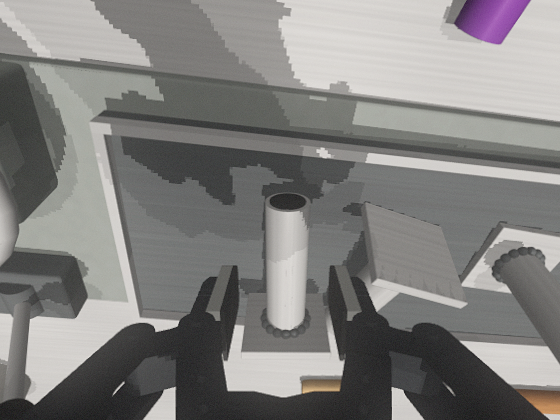

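Emit:
play_rows([
  [0,0,0.01,0,0,0],
  [0,0,0.01,0,0,0],
  [0,0,0.01,0,0,0],
  [0,0,0.01,0,0,0],
  [0,0,0.01,0,0,0],
  [0,0,0.01,0,0,0],
  [0,0,0,0,0,0],
])

```text
clock: 15.83
tool_pos: [465.0, -139.4, 207.4]
tcp_rot: [-0.161, 2.837, 0.021]
wrist_force: [-18.7, -5.7, 34.1]
width: 0.488
```

```bash
python3 - <<'E'
from h import *
s=st();print(s["joints"],G(s))
cv2.imwrite("pics/w13.png",get_image("wrist")[:,:,::-1]);
E
```

```text
15.83 [ 465.  -139.4  207.4] [-0.1613  2.8366  0.0206] [-18.7  -5.7  34.1] 41.7
[ 0.99800395  0.7130615  -0.91427038  2.16671378  1.20309449  0.45929815
  0.88876274] [ 510.6049687  -134.57129214   59.68840966]
```

View pics/w13.png

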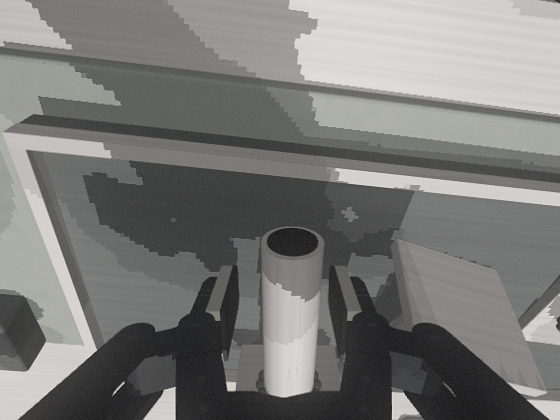

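Emit:
play_rows([
  [0,0,-0.01,0,0,0],
  [0,0,-0.012,0,0,0],
  [0,0,-0.012,0,0,0],
  [0,0,0,0,0,0],
])

```text
clock: 16.22
tool_pos: [455.1, -140.7, 240.2]
tcp_rot: [-0.16, 2.835, 0.024]
wrist_force: [0.5, -1.0, -0.8]
width: 0.493
```

```bash
python3 - <<'E'
from h import *
s=st();print(s["joints"],G(s))
im=get_image("top")[:,:,::-1]; cv2.imwrite("pics/t14.png",im); crop(im,260,155,200,110,4,"pics/t14c.png")
r=down(np.pi+.115,-.3); z=r[:,2]
a=np.array([541.6,-129.1,56.4])
T=plan(r,a-35*z,grip=True,n=4)
E
```

```text
16.22 [ 455.1 -140.7  240.2] [-0.1598  2.8351  0.0235] [ 0.5 -1.  -0.8] 42.1
[ 1.08713197  0.66972286 -1.01276049  2.17531574  1.09103679  0.50350861
  0.99173959] [ 500.86490586 -135.58708905   92.56767135]
rows 4 each [np.float64(-0.0073), np.float64(0.0005), np.float64(0.0028), np.float64(-0.0003), np.float64(0.0004), np.float64(-0.0007)]
```

View pics/t14c.png

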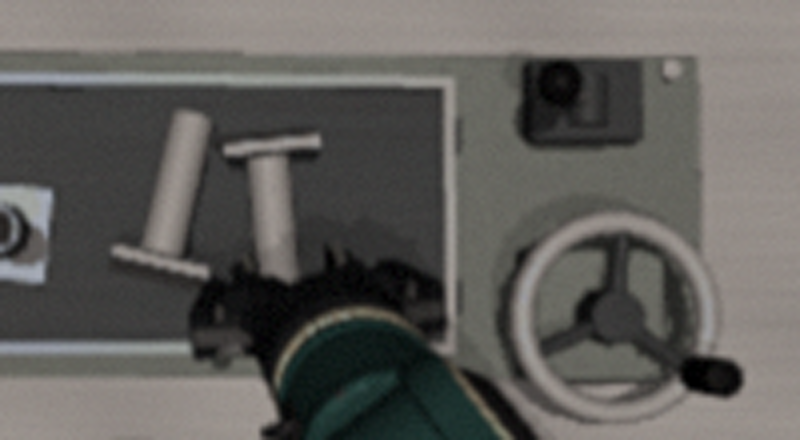

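Emit:
play_rows([
  [-0.0073,0.0005,0.0028,0,0,-0.0007],
  [-0.0073,0.0005,0.0028,0,0,-0.0007],
  [-0.0073,0.0005,0.0028,0,0,-0.0007],
  [-0.0073,0.0005,0.0028,0,0,-0.0007],
  [0,0,0.005,0,0,0],
  [0,0,0.005,0,0,0],
  [0,0,0.005,0,0,0],
  [0,0,0.005,0,0,0],
  [0,0,0,0,0,0],
])

```text
clock: 17.02
tool_pos: [490.9, -134.1, 216.2]
tcp_rot: [-0.165, 2.839, 0.026]
wrist_force: [0.2, 0.1, 0.9]
width: 0.489
```

```bash
python3 - <<'E'
from h import *
s=st();print(s["joints"],G(s))
cv2.imwrite("pics/w15.png",get_image("wrist")[:,:,::-1]);
r=down(np.pi+.115,-.3); z=r[:,2]
a=np.array([541.6,-129.1,56.4])
T=plan(r,a-6*z,grip=True,n=2)
E
```

```text
17.02 [ 490.9 -134.1  216.2] [-0.1649  2.8394  0.0256] [0.2 0.1 0.9] 41.8
[ 0.97882681  0.73444647 -0.94024013  2.11047866  1.14913667  0.50801745
  0.93350779] [ 535.94183744 -128.71299604   68.31837741]
rows 2 each [np.float64(-0.0006), np.float64(-0.0005), np.float64(0.0037), np.float64(0.0004), np.float64(-0.0009), np.float64(0.0005)]
```

View pics/w15.png

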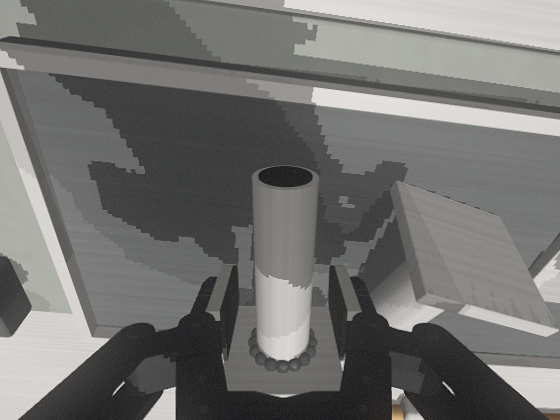

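Emit:
play_rows([
  [0,0,0.003,0,0,0],
  [0,0,0.003,0,0,0],
  [0,0,0,0,0,0],
])

```text
clock: 17.32
tool_pos: [492.9, -134.1, 211.3]
tcp_rot: [-0.164, 2.838, 0.025]
wrist_force: [0.2, -0.1, -0.5]
width: 0.488
```

Emit:
play_rows([
  [0,0,0,0,0,0],
  [0,0,0,0,0,0],
  [0,0,0,0,0,0],
  [0,0,0,0,0,0],
  [0,0,0,0,0,0],
  [0,0,0,0,0,0],
], hand=0.015, force=60)

```text
clock: 17.82
tool_pos: [492.9, -134.0, 211.8]
tcp_rot: [-0.165, 2.838, 0.024]
wrist_force: [-2.0, -0.4, 4.6]
width: 0.278
```

```bash
python3 - <<'E'
from h import *
s=st();print(s["joints"],G(s))
g=G(s)
r=R.from_rotvec(s["tcp_rot"]).as_matrix()
T=plan(r,g+np.array([0,-20,80]),grip=True,n=8)
plan(down(np.pi+.115,.7),g+np.array([-5,-20,85]),grip=True,cur=T,n=12)
E
```

```text
17.82 [ 492.9 -134.   211.8] [-0.1646  2.8375  0.0243] [-2.  -0.4  4.6] 23.8
[ 0.96744099  0.74047428 -0.92759711  2.10794166  1.16486814  0.5010309
  0.9193594 ] [ 538.31494296 -128.76462154   64.02714163]
rows 8 each [np.float64(-0.0027), np.float64(-0.0025), np.float64(-0.0096), np.float64(0.0), np.float64(-0.0), np.float64(-0.0)]
rows 12 each [np.float64(-0.0124), np.float64(0.0), np.float64(0.0002), np.float64(-0.0), np.float64(0.0833), np.float64(0.0001)]
```

Emit:
play_rows([
  [-0.0027,-0.0025,-0.0096,0,0,0],
  [-0.0027,-0.0025,-0.0096,0,0,0],
  [-0.0027,-0.0025,-0.0096,0,0,0],
  [-0.0027,-0.0025,-0.0096,0,0,0],
  [-0.0027,-0.0025,-0.0096,0,0,0],
  [-0.0027,-0.0025,-0.0096,0,0,0],
  [-0.0027,-0.0025,-0.0096,0,0,0],
  [-0.0027,-0.0025,-0.0096,0,0,0],
])

```text
clock: 18.48
tool_pos: [492.8, -154.2, 291.3]
tcp_rot: [-0.164, 2.839, 0.026]
wrist_force: [0.8, -0.1, -3.0]
width: 0.282
```

Emit:
play_rows([
  [-0.0124,0,0.0002,0,0.0833,0],
  [-0.0124,0,0.0002,0,0.0833,0],
  [-0.0124,0,0.0002,0,0.0833,0],
  [-0.0124,0,0.0002,0,0.0833,0],
  [-0.0124,0,0.0002,0,0.0833,0],
  [-0.0124,0,0.0002,0,0.0833,0],
  [-0.0124,0,0.0002,0,0.0833,0],
  [-0.0124,0,0.0002,0,0.0833,0],
  [-0.0124,0,0.0002,0,0.0833,0],
  [-0.0124,0,0.0002,0,0.0833,0],
  [-0.0124,0,0.0002,0,0.0833,0],
  [-0.0124,0,0.0002,0,0.0833,0],
])

```text
clock: 19.48
tool_pos: [633.7, -137.7, 265.9]
tcp_rot: [0.141, -2.435, 0.051]
wrist_force: [-0.7, -0.8, -3.3]
width: 0.283
```

```bash
python3 - <<'E'
from h import *
s=st();print(s["joints"],G(s))
cv2.imwrite("pics/s16.png",get_image("scene")[:,:,::-1]);
im=cv2.imread("pics/s16.png");crop(im,150,150,200,150,4,"pics/s16c.png")
plan(down(np.pi+.115,1.05),np.array([520,-150,140]),grip=True,n=6)
E
```

```text
19.48 [ 633.7 -137.7  265.9] [ 0.1414 -2.4352  0.0507] [-0.7 -0.8 -3.3] 24.2
[ 0.64226187  0.99988979 -0.88882392  1.42903955  0.63689105  1.78564796
  1.3181606 ] [ 534.30206321 -149.14713865  147.87066212]
rows 6 each [np.float64(-0.0079), np.float64(0.0), np.float64(0.0027), np.float64(0.0), np.float64(0.057), np.float64(0.0004)]
```

View pics/s16c.png

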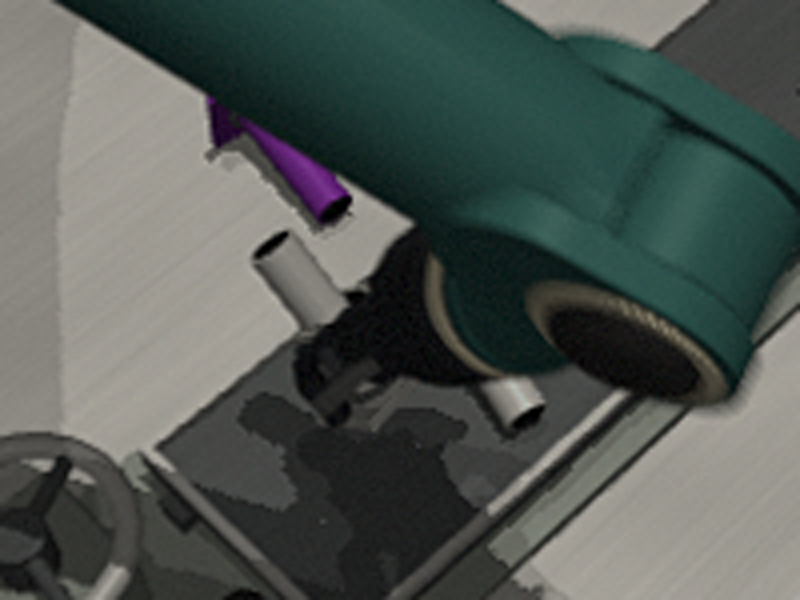

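```bash
python3 - <<'E'
from h import *
plan(down(np.pi+.115,1.05),np.array([510,-155,110]),grip=True,n=10)
E
```

```text
rows 10 each [np.float64(-0.0064), np.float64(-0.0004), np.float64(0.0043), np.float64(0.0), np.float64(0.0342), np.float64(0.0003)]
```

Emit:
play_rows([
  [-0.0064,-0.0004,0.0043,0,0.0342,0],
  [-0.0064,-0.0004,0.0043,0,0.0342,0],
  [-0.0064,-0.0004,0.0043,0,0.0342,0],
  [-0.0064,-0.0004,0.0043,0,0.0342,0],
  [-0.0064,-0.0004,0.0043,0,0.0342,0],
  [-0.0064,-0.0004,0.0043,0,0.0342,0],
  [-0.0064,-0.0004,0.0043,0,0.0342,0],
  [-0.0064,-0.0004,0.0043,0,0.0342,0],
  [-0.0064,-0.0004,0.0043,0,0.0342,0],
  [-0.0064,-0.0004,0.0043,0,0.0342,0],
  [0,0,0,0,0,0],
  [0,0,0,0,0,0],
])

```text
clock: 20.53
tool_pos: [642.8, -139.6, 189.8]
tcp_rot: [0.123, -2.097, 0.071]
wrist_force: [-0.2, -0.3, -2.3]
width: 0.281
```

```bash
python3 - <<'E'
from h import *
s=st();print(s["joints"],G(s))
cv2.imwrite("pics/s17.png",get_image("scene")[:,:,::-1]);
im=cv2.imread("pics/s17.png");crop(im,150,150,200,150,4,"pics/s17c.png")
E
```

```text
20.53 [ 642.8 -139.6  189.8] [ 0.1232 -2.0974  0.0715] [-0.2 -0.3 -2.3] 24.0
[ 0.1920164   0.99615049 -0.12155122  1.35109409  0.27142638  1.83743507
  1.67791394] [ 510.25504564 -155.27947575  111.63339709]
```

View pics/s17c.png

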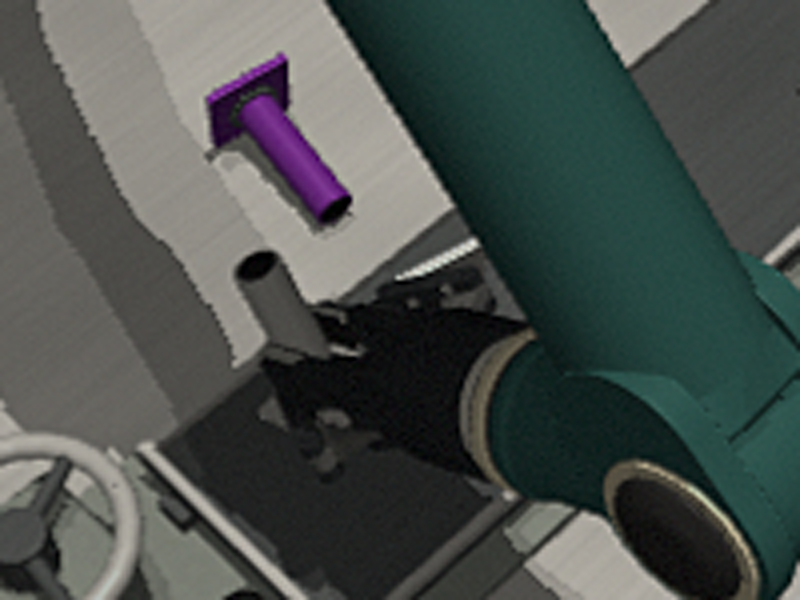

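```bash
python3 - <<'E'
from h import *
plan(down(np.pi+.115,1.2),np.array([505,-155,92]),grip=True,n=8)
E
```

```text
rows 8 each [np.float64(-0.005), np.float64(0.0001), np.float64(0.0018), np.float64(-0.0002), np.float64(0.02), np.float64(0.0002)]
```

Emit:
play_rows([
  [-0.005,0,0.0018,0,0.02,0],
  [-0.005,0,0.0018,0,0.02,0],
  [-0.005,0,0.0018,0,0.02,0],
  [-0.005,0,0.0018,0,0.02,0],
  [-0.005,0,0.0018,0,0.02,0],
  [-0.005,0,0.0018,0,0.02,0],
  [-0.005,0,0.0018,0,0.02,0],
  [-0.005,0,0.0018,0,0.02,0],
  [0,0,0,0,0,0],
])

```text
clock: 21.33
tool_pos: [633.5, -140.8, 142.3]
tcp_rot: [0.119, -1.948, 0.078]
wrist_force: [-0.5, -0.9, -3.5]
width: 0.275
```

```bash
python3 - <<'E'
from h import *
s=st();print(s["joints"],G(s))
print(R.from_rotvec(s["tcp_rot"]).as_matrix().round(3))
cv2.imwrite("pics/s18.png",get_image("scene")[:,:,::-1]);
im=cv2.imread("pics/s18.png");crop(im,150,150,200,150,4,"pics/s18c.png")
E
```

```text
21.33 [ 633.5 -140.8  142.3] [ 0.1194 -1.9479  0.0783] [-0.5 -0.9 -3.5] 23.5
[-0.20685979  1.16170371  0.56143987  1.36653734 -0.05511343  1.84097054
  2.08799814] [ 490.83027252 -158.01524545   84.89442209]
[[-0.368 -0.121 -0.922]
 [-0.047  0.993 -0.112]
 [ 0.929  0.002 -0.371]]
```

View pics/s18c.png

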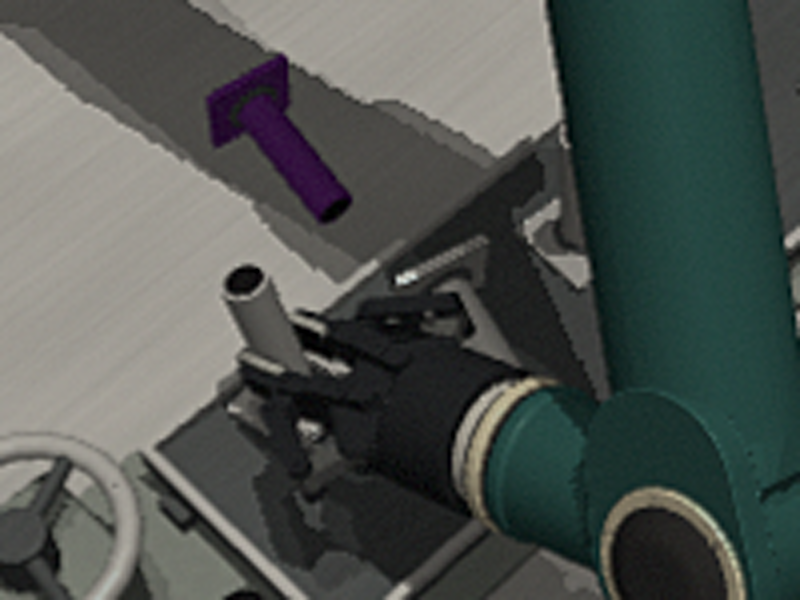

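```bash
python3 - <<'E'
from h import *
plan(down(np.pi+.115,1.13),np.array([509,-156,83]),grip=True,n=6)
E
```

```text
rows 6 each [np.float64(-0.0), np.float64(-0.0001), np.float64(-0.0025), np.float64(-0.0008), np.float64(-0.0098), np.float64(0.0006)]
```

Emit:
play_rows([
  [0,-0.0001,-0.0025,-0.0008,-0.0098,0.0006],
  [0,-0.0001,-0.0025,-0.0008,-0.0098,0.0006],
  [0,-0.0001,-0.0025,-0.0008,-0.0098,0.0006],
  [0,-0.0001,-0.0025,-0.0008,-0.0098,0.0006],
  [0,-0.0001,-0.0025,-0.0008,-0.0098,0.0006],
  [0,-0.0001,-0.0025,-0.0008,-0.0098,0.0006],
  [0,0,0,0,0,0],
])

```text
clock: 21.97
tool_pos: [648.8, -140.0, 151.9]
tcp_rot: [0.114, -2.01, 0.078]
wrist_force: [-0.8, -0.3, 3.3]
width: 0.28
```

```bash
python3 - <<'E'
from h import *
s=st();print(s["joints"],G(s))
print(R.from_rotvec(s["tcp_rot"]).as_matrix().round(3))
E
```

```text
21.97 [ 648.8 -140.   151.9] [ 0.1141 -2.0104  0.0781] [-0.8 -0.3  3.3] 23.9
[-0.20460265  1.15065829  0.56768596  1.33599305 -0.08117481  1.82731621
  2.07796041] [ 509.92759891 -156.42808373   85.70628751]
[[-0.425 -0.116 -0.898]
 [-0.046  0.993 -0.106]
 [ 0.904 -0.004 -0.428]]
```

Emit:
play_rows([
  [-0.0009,0,0.0004,0,0,0],
  [0,0,0,0,0,0],
  [0,0,0,0,0,0],
  [0,0,0,0,0,0],
  [0,0,0,0,0,0],
  [0,0,0,0,0,0],
  [0,0,0,0,0,0],
  [0,0,0,0,0,0],
], hand=0.05)

```text
clock: 22.63
tool_pos: [648.5, -139.7, 149.7]
tcp_rot: [0.115, -2.011, 0.078]
wrist_force: [0.4, -0.6, 0.5]
width: 0.583
```

```bash
python3 - <<'E'
from h import *
s=st();print(s["joints"],G(s))
cv2.imwrite("pics/s19.png",get_image("scene")[:,:,::-1]);
im=cv2.imread("pics/s19.png");crop(im,150,150,200,150,4,"pics/s19c.png")
E
```

```text
22.63 [ 648.5 -139.7  149.7] [ 0.1151 -2.0106  0.0779] [ 0.4 -0.6  0.5] 49.8
[-0.20456803  1.15330376  0.56673883  1.33606338 -0.08242891  1.82458307
  2.07764405] [ 509.70667178 -156.22051911   83.47687694]
```

View pics/s19c.png

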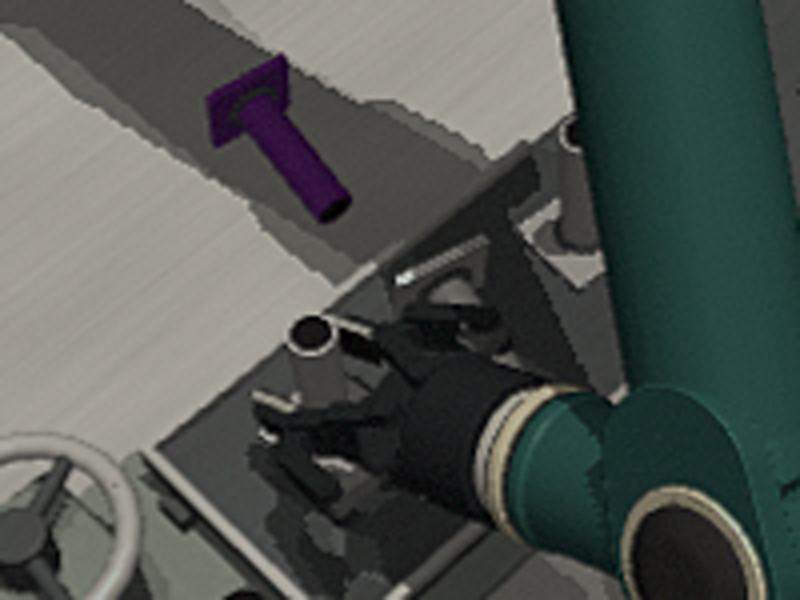

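Emit:
play_rows([
  [0,0,-0.015,0,0,0],
  [0,0,-0.02,0,0,0],
  [0,0,-0.02,0,0,0],
  [0,0,-0.02,0,0,0],
  [0.01,0,-0.015,0,-0.02,0],
  [0.015,0,-0.01,0,-0.03,0],
  [0.02,0,-0.005,0,-0.04,0],
  [0,0,0,0,0,0],
])

```text
clock: 23.35
tool_pos: [682.9, -125.1, 248.3]
tcp_rot: [0.148, -2.198, 0.122]
wrist_force: [0.9, -0.8, 0.9]
width: 0.584
```

```bash
python3 - <<'E'
from h import *
s=st();print(s["joints"],G(s))
cv2.imwrite("pics/s20.png",get_image("scene")[:,:,::-1]);cv2.imwrite("pics/t20.png",get_image("top")[:,:,::-1]);
im=cv2.imread("pics/s20.png");crop(im,150,150,200,150,4,"pics/s20c.png")
r=down(np.pi-.195,.75);z=r[:,2]
plan(r,np.array([575,-77.5,50.7])-111*z,grip=True)
E
```

```text
23.35 [ 682.9 -125.1  248.3] [ 0.148  -2.1979  0.1218] [ 0.9 -0.8  0.9] 49.9
[-0.21152078  1.00168318  0.54788182  1.29612302 -0.05762776  1.80825011
  2.04248669] [ 559.82530061 -146.96654818  157.22703591]
rows 4 each [np.float64(-0.0112), np.float64(0.0026), np.float64(-0.0137), np.float64(-0.0703), np.float64(-0.0472), np.float64(0.0516)]
```

View pics/s20c.png

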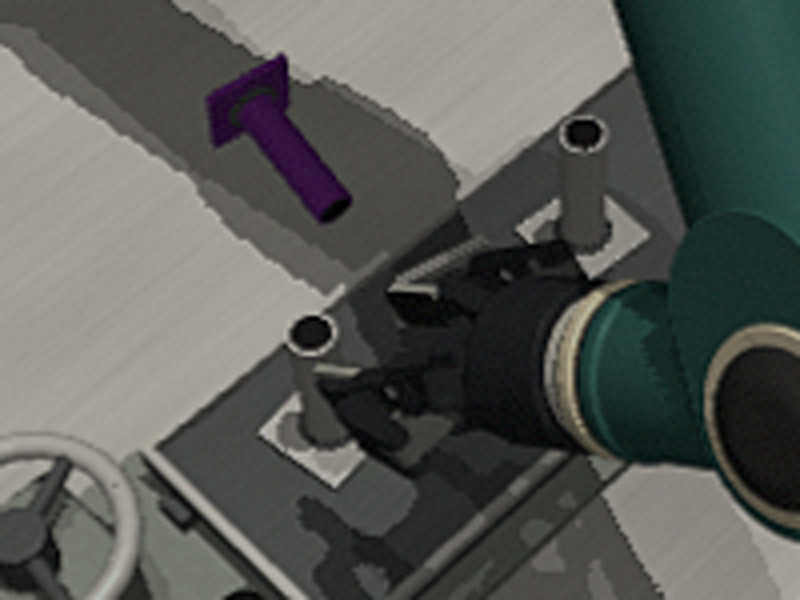

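View pics/t20.png

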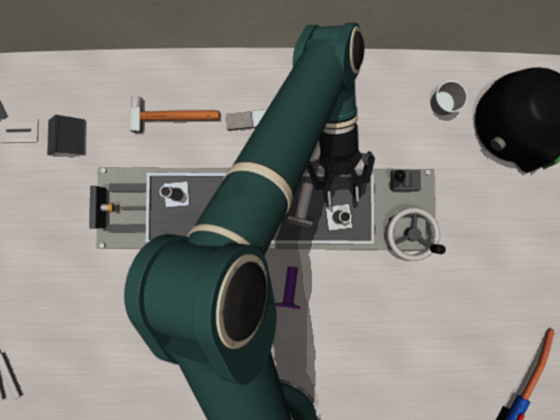

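```bash
python3 - <<'E'
from h import *
r=down(np.pi-.195,.75);z=r[:,2]
plan(r,np.array([575,-77.5,50.7])-111*z,grip=True,n=8)
print(np.array([575,-77.5,50.7])-111*z)
E
```

```text
rows 8 each [np.float64(-0.0057), np.float64(0.0015), np.float64(-0.0068), np.float64(-0.0352), np.float64(-0.0236), np.float64(0.0258)]
[649.22793299 -92.16074465 131.91746444]
```

Emit:
play_rows([
  [-0.0057,0.0015,-0.0068,-0.0352,-0.0236,0.0258],
  [-0.0057,0.0015,-0.0068,-0.0352,-0.0236,0.0258],
  [-0.0057,0.0015,-0.0068,-0.0352,-0.0236,0.0258],
  [-0.0057,0.0015,-0.0068,-0.0352,-0.0236,0.0258],
  [-0.0057,0.0015,-0.0068,-0.0352,-0.0236,0.0258],
  [-0.0057,0.0015,-0.0068,-0.0352,-0.0236,0.0258],
  [-0.0057,0.0015,-0.0068,-0.0352,-0.0236,0.0258],
  [-0.0057,0.0015,-0.0068,-0.0352,-0.0236,0.0258],
  [0,0,0,0,0,0],
  [0,0,0,0,0,0],
])

```text
clock: 24.28
tool_pos: [752.4, -112.7, 241.7]
tcp_rot: [-0.232, -2.377, -0.091]
wrist_force: [-0.8, 0.3, 0.6]
width: 0.585
```

```bash
python3 - <<'E'
from h import *
s=st();print(s["joints"],G(s))
cv2.imwrite("pics/w21.png",get_image("wrist")[:,:,::-1])
r=down(np.pi-.195,.75);z=r[:,2]
plan(r,np.array([575,-77.5,50.7])-11*z,grip=True,n=8)
E
```

```text
24.28 [ 752.4 -112.7  241.7] [-0.2324 -2.3771 -0.0907] [-0.8  0.3  0.6] 49.9
[-0.09499791  1.05576054  0.43958049  1.08531956 -0.32496921  1.83316298
  1.7076941 ] [648.3787187  -92.36498409 129.07887856]
rows 8 each [np.float64(0.0002), np.float64(0.0), np.float64(0.0122), np.float64(-0.0001), np.float64(-0.0007), np.float64(-0.0)]
```

View pics/w21.png

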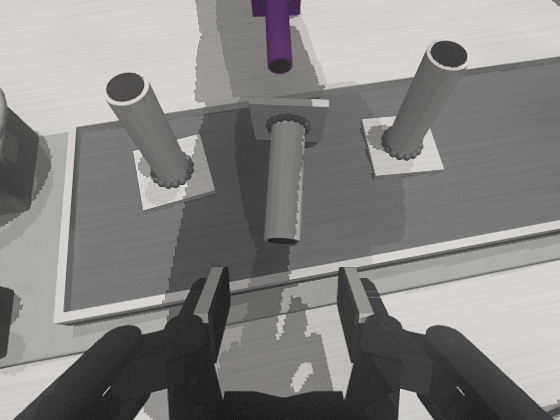

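Post B lies between the two standing posts, centred in the jaws (tube end at 283,240). Descending.

Emit:
play_rows([
  [0,0,0.0122,0,0,0],
  [0,0,0.0122,0,0,0],
  [0,0,0.0122,0,0,0],
  [0,0,0.0122,0,0,0],
  [0,0,0.0122,0,0,0],
  [0,0,0.0122,0,0,0],
  [0,0,0.0122,0,0,0],
  [0,0,0.0122,0,0,0],
  [0,0,0,0,0,0],
])

```text
clock: 25.08
tool_pos: [685.1, -98.6, 169.7]
tcp_rot: [-0.231, -2.374, -0.091]
wrist_force: [-0.1, 0.3, -1.2]
width: 0.584
```

```bash
python3 - <<'E'
from h import *
s=st();print(s["joints"],G(s))
cv2.imwrite("pics/w22.png",get_image("wrist")[:,:,::-1])
E
```

```text
25.08 [685.1 -98.6 169.7] [-0.2315 -2.3738 -0.0913] [-0.1  0.3 -1.2] 49.9
[-0.13576677  1.03414509  0.42313785  1.33187551 -0.32853259  1.62182741
  1.73614322] [580.72965423 -78.18559743  57.36469832]
```

View pics/w22.png

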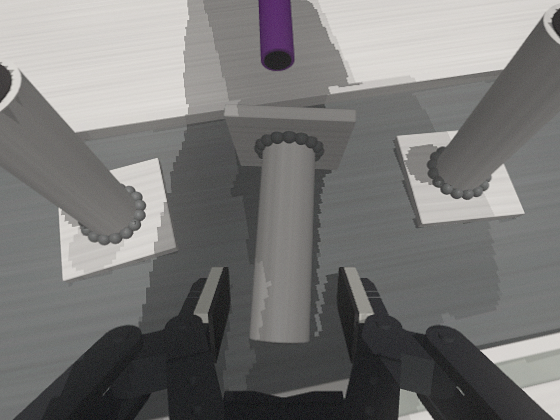

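Emit:
play_rows([
  [0,0,0,0,0,0],
  [0,0,0,0,0,0],
  [0,0,0,0,0,0],
  [0,0,0,0,0,0],
  [0,0,0,0,0,0],
  [0,0,0,0,0,0],
  [0,0,0,0,0,0],
], hand=0.015, force=60)

```text
clock: 25.72
tool_pos: [687.8, -99.7, 172.7]
tcp_rot: [-0.233, -2.381, -0.092]
wrist_force: [2.2, 0.4, 4.2]
width: 0.275
```

```bash
python3 - <<'E'
from h import *
s=st()
g=G(s); r=R.from_rotvec(s["tcp_rot"]).as_matrix()
T=plan(r,g+[-15,5,70],grip=True,n=8)
T=plan(down(np.pi-.195,-.05),[560,-70,150],grip=True,n=12,cur=T)
T=plan(down(np.pi-.195,-.6),[560,-68,145],grip=True,n=12,cur=T)
E
```

```text
25.72 [687.8 -99.7 172.7] [-0.2331 -2.3812 -0.0915] [2.2 0.4 4.2] 23.5
rows 8 each [np.float64(0.0074), np.float64(0.0002), np.float64(-0.0051), np.float64(0.0), np.float64(-0.0), np.float64(-0.0)]
rows 12 each [np.float64(0.0118), np.float64(0.0002), np.float64(-0.001), np.float64(-0.0), np.float64(-0.0667), np.float64(-0.0)]
rows 12 each [np.float64(0.0072), np.float64(0.0002), np.float64(0.0006), np.float64(0.0), np.float64(-0.0458), np.float64(-0.0)]
```

Emit:
play_rows([
  [0.0074,0.0002,-0.0051,0,0,0],
  [0.0074,0.0002,-0.0051,0,0,0],
  [0.0074,0.0002,-0.0051,0,0,0],
  [0.0074,0.0002,-0.0051,0,0,0],
  [0.0074,0.0002,-0.0051,0,0,0],
  [0.0074,0.0002,-0.0051,0,0,0],
  [0.0074,0.0002,-0.0051,0,0,0],
  [0.0074,0.0002,-0.0051,0,0,0],
])

```text
clock: 26.38
tool_pos: [672.3, -95.0, 243.3]
tcp_rot: [-0.233, -2.38, -0.092]
wrist_force: [1.4, -0.4, -3.4]
width: 0.279
```

Emit:
play_rows([
  [0.0118,0.0002,-0.001,0,-0.0667,0],
  [0.0118,0.0002,-0.001,0,-0.0667,0],
  [0.0118,0.0002,-0.001,0,-0.0667,0],
  [0.0118,0.0002,-0.001,0,-0.0667,0],
  [0.0118,0.0002,-0.001,0,-0.0667,0],
  [0.0118,0.0002,-0.001,0,-0.0667,0],
  [0.0118,0.0002,-0.001,0,-0.0667,0],
  [0.0118,0.0002,-0.001,0,-0.0667,0],
  [0.0118,0.0002,-0.001,0,-0.0667,0],
  [0.0118,0.0002,-0.001,0,-0.0667,0],
  [0.0118,0.0002,-0.001,0,-0.0667,0],
  [0.0118,0.0002,-0.001,0,-0.0667,0],
])

```text
clock: 27.38
tool_pos: [550.9, -68.6, 305.7]
tcp_rot: [0.301, 3.077, -0.007]
wrist_force: [-0.1, 0.3, -2.7]
width: 0.281
```

```bash
python3 - <<'E'
from h import *
s=st();print(s["joints"],G(s))
T=plan(down(np.pi-.195,-.6),[560,-66,145],grip=True,n=11)
E
```

```text
27.38 [550.9 -68.6 305.7] [ 0.3013  3.077  -0.0071] [-0.1  0.3 -2.7] 24.0
[-0.33835112  0.45384538  0.50476914  1.9619796  -0.31099577  0.74946264
  1.71848162] [558.48349267 -70.09676043 151.16322542]
rows 11 each [np.float64(0.0078), np.float64(0.0004), np.float64(0.0008), np.float64(0.0), np.float64(-0.05), np.float64(-0.0)]
```

Emit:
play_rows([
  [0.0078,0.0004,0.0008,0,-0.05,0],
  [0.0078,0.0004,0.0008,0,-0.05,0],
  [0.0078,0.0004,0.0008,0,-0.05,0],
  [0.0078,0.0004,0.0008,0,-0.05,0],
  [0.0078,0.0004,0.0008,0,-0.05,0],
  [0.0078,0.0004,0.0008,0,-0.05,0],
  [0.0078,0.0004,0.0008,0,-0.05,0],
  [0.0078,0.0004,0.0008,0,-0.05,0],
  [0.0078,0.0004,0.0008,0,-0.05,0],
  [0.0078,0.0004,0.0008,0,-0.05,0],
  [0.0078,0.0004,0.0008,0,-0.05,0],
  [0,0,0,0,0,0],
])

```text
clock: 28.38
tool_pos: [487.2, -50.1, 279.1]
tcp_rot: [0.256, 2.655, -0.041]
wrist_force: [0.7, -0.5, -2.2]
width: 0.277
```

```bash
python3 - <<'E'
from h import *
s=st();print(s["joints"],G(s),R.from_rotvec(s["tcp_rot"]).as_matrix()[:,2])
T=plan(down(np.pi-.195,-.8),[560,-66,141],grip=True,n=8)
E
```

```text
28.38 [487.2 -50.1 279.1] [ 0.2562  2.6551 -0.0412] [ 0.7 -0.5 -2.2] 23.7
[-0.47197328  0.35845887  0.57073085  2.26699173 -0.95062418  0.15777814
  2.31522821] [557.00347454 -61.3785203  141.54612129] [ 0.45137852 -0.07289179 -0.88935045]
rows 8 each [np.float64(0.0059), np.float64(-0.0002), np.float64(0.0005), np.float64(0.002), np.float64(-0.0407), np.float64(-0.0005)]
```

```bash
python3 - <<'E'
from h import *
T=plan(down(np.pi-.65,-.1),[565,-75,155],grip=True,n=10)
T=plan(down(np.pi-.65,-.75),[565,-75,150],grip=True,n=12,cur=T)
E
```

```text
rows 10 each [np.float64(-0.0073), np.float64(0.0012), np.float64(-0.0008), np.float64(0.0145), np.float64(0.0365), np.float64(0.0441)]
rows 12 each [np.float64(0.0085), np.float64(-0.0), np.float64(0.0006), np.float64(-0.0), np.float64(-0.0542), np.float64(-0.0)]
```

Emit:
play_rows([
  [-0.0073,0.0012,-0.0008,0.0145,0.0365,0.0441],
  [-0.0073,0.0012,-0.0008,0.0145,0.0365,0.0441],
  [-0.0073,0.0012,-0.0008,0.0145,0.0365,0.0441],
  [-0.0073,0.0012,-0.0008,0.0145,0.0365,0.0441],
  [-0.0073,0.0012,-0.0008,0.0145,0.0365,0.0441],
  [-0.0073,0.0012,-0.0008,0.0145,0.0365,0.0441],
  [-0.0073,0.0012,-0.0008,0.0145,0.0365,0.0441],
  [-0.0073,0.0012,-0.0008,0.0145,0.0365,0.0441],
  [-0.0073,0.0012,-0.0008,0.0145,0.0365,0.0441],
  [-0.0073,0.0012,-0.0008,0.0145,0.0365,0.0441],
  [0,0,0,0,0,0],
  [0,0,0,0,0,0],
])

```text
clock: 29.38
tool_pos: [553.3, -66.5, 309.1]
tcp_rot: [0.973, 2.886, -0.054]
wrist_force: [-0.2, 0.8, -2.7]
width: 0.277
```

```bash
python3 - <<'E'
from h import *
s=st();print(s["joints"],G(s),R.from_rotvec(s["tcp_rot"]).as_matrix().round(2))
T=plan(down(np.pi-.65,-.6),[565,-75,150],grip=True,n=11)
E
```

```text
29.38 [553.3 -66.5 309.1] [ 0.9726  2.8857 -0.0541] [-0.2  0.8 -2.7] 23.7
[-0.74672236  0.64269979  1.07354515  1.98823155 -0.70943362  0.84252085
  1.61461278] [565.61071996 -76.46441245 155.19797071] [[-0.79  0.61  0.08]
 [ 0.6   0.8  -0.06]
 [-0.1  -0.   -0.99]]
rows 11 each [np.float64(0.0073), np.float64(0.0), np.float64(0.0006), np.float64(-0.0003), np.float64(-0.0452), np.float64(0.0001)]
```

```bash
python3 - <<'E'
from h import *
T=plan(down(np.pi+.35,-.05),[565,-60,195],grip=True,n=12)
E
```

```text
rows 12 each [np.float64(-0.0006), np.float64(0.0004), np.float64(-0.0033), np.float64(-0.0066), np.float64(0.0039), np.float64(-0.0831)]
```

Emit:
play_rows([
  [-0.0006,0.0004,-0.0033,-0.0066,0.0039,-0.0831],
  [-0.0006,0.0004,-0.0033,-0.0066,0.0039,-0.0831],
  [-0.0006,0.0004,-0.0033,-0.0066,0.0039,-0.0831],
  [-0.0006,0.0004,-0.0033,-0.0066,0.0039,-0.0831],
  [-0.0006,0.0004,-0.0033,-0.0066,0.0039,-0.0831],
  [-0.0006,0.0004,-0.0033,-0.0066,0.0039,-0.0831],
  [-0.0006,0.0004,-0.0033,-0.0066,0.0039,-0.0831],
  [-0.0006,0.0004,-0.0033,-0.0066,0.0039,-0.0831],
  [-0.0006,0.0004,-0.0033,-0.0066,0.0039,-0.0831],
  [-0.0006,0.0004,-0.0033,-0.0066,0.0039,-0.0831],
  [-0.0006,0.0004,-0.0033,-0.0066,0.0039,-0.0831],
  [-0.0006,0.0004,-0.0033,-0.0066,0.0039,-0.0831],
])

```text
clock: 30.38
tool_pos: [557.3, -62.1, 349.4]
tcp_rot: [-0.545, 3.043, 0.016]
wrist_force: [0.6, -0.4, -3.0]
width: 0.282
```

```bash
python3 - <<'E'
from h import *
s=st();print(s["joints"],G(s),R.from_rotvec(s["tcp_rot"]).as_matrix().round(2))
T=plan(down(np.pi+.35,-.6),[565,-60,175],grip=True,n=11)
E
```

```text
30.38 [557.3 -62.1 349.4] [-0.5449  3.0433  0.0162] [ 0.6 -0.4 -3. ] 24.0
[-0.59213303  0.47127647  0.83971845  1.9307119  -0.48389067  0.89712574
  2.41584691] [564.57062127 -59.11775537 194.85548532] [[-0.94 -0.35  0.05]
 [-0.35  0.94  0.02]
 [-0.05  0.   -1.  ]]
rows 11 each [np.float64(0.0083), np.float64(-0.0), np.float64(0.0019), np.float64(0.0003), np.float64(-0.0499), np.float64(0.0003)]
```

```bash
cat > data.py <<'E'
import numpy as np
D=[
([-1.38704327,0.4681995,-0.01159596,1.60336353,0.00601869,1.07140349,-0.05627409],[146.139,633.181,403.961],[-.355474,-3.121386,.0021]),
([-0.52529861,0.49096687,0.11663969,1.76231606,-0.06922939,0.89348973,1.18649257],[570.5,229.5,329.1],[-8.6e-3,-3.1409,2.1e-3]),
([-0.27355026,1.076964,-0.12326646,0.9497108,-0.107258,1.8321723,1.27359133],[750.4,246.,244.1],[.0775,-2.3955,.0233]),
([-0.27256929,1.04274941,-0.12825484,1.19428303,-0.10169556,1.62187385,1.27992055],[688.7,236.7,176.],[.0662,-2.3974,.0325]),
([-0.26783569,0.94579147,-0.1424484,1.2694687,-0.10956722,1.6414852,1.26478399],[666.5,235.,227.1],[.0666,-2.3969,.0295]),
([-0.41146804,0.46860462,-0.07525749,1.87309564,0.11860958,0.71434072,1.06360487],[539.1,230.,302.6],[-.0855,3.0403,-.0004]),
([-0.90007102,0.4046785,0.37904604,2.18977752,0.92021086,0.16677122,0.15930293],[473.8,225.3,273.2],[-.0706,2.5943,-.0005]),
([-0.80248696,0.42292278,0.19329772,2.29522605,2.1374979,0.40259428,-1.08860329],[448.4,221.6,252.5],[-.063,2.3737,.0049]),
([-0.7524735,0.55095093,0.05990671,2.38430984,2.4186523,0.86976809,-1.43943914],[426.1,220.8,218.1],[-.0607,2.0905,.0335]),
([-0.25055482,0.22198644,-0.52744161,2.34581779,1.98962014,0.72295055,-0.84168451],[402.6,222.3,352.9],[-.0763,2.1271,.0326]),
([0.97294383,0.31280005,-0.93612285,2.31595444,1.37983502,0.16782074,0.43131037],[430.7,-74.8,316.7],[-.0618,2.5442,-.0076]),
([1.2151208,0.62476168,-1.15682739,2.11535036,0.92688973,0.62238634,1.10375181],[463.1,-158.3,299.],[-.0664,2.8388,.0069]),
([0.64226187,0.99988979,-0.88882392,1.42903955,0.63689105,1.78564796,1.3181606],[633.7,-137.7,265.9],[.1414,-2.4352,.0507]),
([0.1920164,0.99615049,-0.12155122,1.35109409,0.27142638,1.83743507,1.67791394],[642.8,-139.6,189.8],[.1232,-2.0974,.0715]),
([-0.20685979,1.16170371,0.56143987,1.36653734,-0.05511343,1.84097054,2.08799814],[633.5,-140.8,142.3],[.1194,-1.9479,.0783]),
([-0.09499791,1.05576054,0.43958049,1.08531956,-0.32496921,1.83316298,1.7076941],[752.4,-112.7,241.7],[-.2324,-2.3771,-.0907]),
([-0.33835112,0.45384538,0.50476914,1.9619796,-0.31099577,0.74946264,1.71848162],[550.9,-68.6,305.7],[.3013,3.077,-.0071]),
([-0.47197328,0.35845887,0.57073085,2.26699173,-0.95062418,0.15777814,2.31522821],[487.2,-50.1,279.1],[.2562,2.6551,-.0412]),
([-0.74672236,0.64269979,1.07354515,1.98823155,-0.70943362,0.84252085,1.61461278],[553.3,-66.5,309.1],[.9726,2.8857,-.0541]),
([-0.59213303,0.47127647,0.83971845,1.9307119,-0.48389067,0.89712574,2.41584691],[557.3,-62.1,349.4],[-.5449,3.0433,.0162]),
]
E
cat > fit.py <<'E'
from data import D
import numpy as np, itertools
from scipy.spatial.transform import Rotation as R
from scipy.optimize import least_squares
rz=lambda t:R.from_rotvec([0,0,t]); ry=lambda t:R.from_rotvec([0,t,0])
def fk(q,p,sg):
    # arm in plane: z up, pitches about y ; signs sg for roll joints
    q=np.asarray(q); h,L1,a,b,L2,c,L3,d,tw=p[:9]
    o=p[9:16]
    r=rz(sg[0]*q[0]+o[0]); pos=np.array([0,0,h])
    r=r*ry(q[1]+o[1]); r=r*rz(sg[1]*q[2]+o[2]); pos=pos+r.apply([a,0,L1])
    r=r*ry(q[3]+o[3]); r=r*rz(sg[2]*q[4]+o[4]); pos=pos+r.apply([b*np.cos(0),0,0])*0+r.apply([0,0,L2])
    r2=r
    r=r*ry(q[5]+o[5]); pos=pos+r.apply([c,0,0]); r=r*rz(sg[3]*q[6]+tw); pos=pos+r.apply([0,0,L3])
    return pos,r
def res(p,sg):
    out=[]
    for q,t,w in D:
        pos,r=fk(q,p,sg); out+=list((pos-t)/5); out+=list((r.inv()*R.from_rotvec(w)).as_rotvec()*100)
    return np.array(out)
if __name__=="__main__":
    best=None
    for sg in itertools.product([1,-1],repeat=4):
        for tw in [0,1.57,3.14,-1.57]:
            p0=np.array([280,520,0,0,450,0,150,0,tw]+[0]*7,float)
            f=least_squares(res,p0,args=(sg,),max_nfev=60)
            if best is None or f.cost<best[0]: best=(f.cost,sg,f.x)
    print(best[0],best[1],best[2].round(3))
    r=res(best[2],best[1]).reshape(-1,6); print(abs(r[:,:3]*5).max(0),abs(r[:,3:]/100).max(0))
    np.savez("kin.npz",p=best[2],sg=best[1])
E
time python3 fit.py
```

```text
110.62415463825032 (-1, -1, -1, -1) [ 3.079020e+02  5.265430e+02 -2.994000e+00 -9.386151e+03  4.762600e+02
 -5.190000e-01  1.468670e+02 -5.110674e+03  1.543000e+00 -3.700000e-02
 -3.000000e-03 -5.000000e-03  3.000000e-03 -1.400000e-02 -5.000000e-03
  0.000000e+00]
[24.47300956 14.78376778  2.5854302 ] [0.02733122 0.01422641 0.01812168]
real	3m43.973s
user	3m31.169s
sys	0m0.204s
```

```bash
cat > kin2.py <<'E'
import numpy as np
def rz(t):
    c,s=np.cos(t),np.sin(t);return np.array([[c,-s,0],[s,c,0],[0,0,1]])
def ry(t):
    c,s=np.cos(t),np.sin(t);return np.array([[c,0,s],[0,1,0],[-s,0,c]])
# p: h, then link vectors after J2.. ; tw
def fk(q,p):
    h=p[0]; v=p[1:].copy(); tw=v[-1]; L=v[:-1].reshape(-1,3)
    r=rz(-q[0]); pos=np.array([0,0,h])+r@[0,L[0,0],0]*0
    r=r@ry(q[1]); pos=pos+r@L[0]
    r=r@rz(-q[2]); pos=pos+r@L[1]
    r=r@ry(q[3]); pos=pos+r@L[2]
    r=r@rz(-q[4]); pos=pos+r@L[3]
    r=r@ry(q[5]); pos=pos+r@L[4]
    r=r@rz(-q[6]+tw); pos=pos+r@[0,0,0]
    return pos,r
E
cat > fit2.py <<'E'
from data import D
from kin2 import *
from scipy.optimize import least_squares
from scipy.spatial.transform import Rotation as R
RR=[R.from_rotvec(w).as_matrix() for _,_,w in D]
def res(p):
    out=[]
    for (q,t,w),M in zip(D,RR):
        pos,r=fk(q,p); out+=list(pos-t)+list(R.from_matrix(r.T@M).as_rotvec()*150)
    return np.array(out+list(1e-3*(p-p0)))
p0=np.array([308,0,0,0,0,0,526,0,0,0,0,0,476,0,0,147,np.pi/2],float)
f=least_squares(res,p0); p=f.x; print(p.round(1))
r=res(p)[:6*len(D)].reshape(-1,6); print(abs(r[:,:3]).max(0),abs(r[:,3:]/150).max(0))
np.save("p.npy",p)
E
python3 fit2.py
```

```text
[ 3.060e+02  0.000e+00 -2.890e+01 -2.800e+00 -0.000e+00 -2.000e+00
  5.234e+02 -1.000e-01 -2.200e+00 -1.700e+00  0.000e+00  0.000e+00
  4.741e+02 -0.000e+00 -4.000e-01  1.398e+02  1.600e+00]
[0.04786789 0.04199135 0.06120455] [4.57217310e-05 4.51112517e-05 4.97959982e-05]
```

```bash
cat > sim.py <<'E'
from kin2 import *
from data import D
from scipy.spatial.transform import Rotation as R
from scipy.optimize import lsq_linear
p=np.load("p.npy")
lo=np.array([-2.53,-.31,-1.57,.28,-1.29,.15,-2.92]);hi=np.array([2.53,2.02,1.55,2.44,4.43,1.84,2.92])
def err(q,T):
    pos,r=fk(q,p); return np.r_[(T[:3,3]-pos)/1000,R.from_matrix(T[:3,:3]@r.T).as_rotvec()]
def jac(q):
    J=np.zeros((6,7)); p0_,r0=fk(q,p)
    for i in range(7):
        d=q.copy();d[i]+=1e-6;p1,r1=fk(d,p);J[:,i]=np.r_[(p1-p0_)/1000,R.from_matrix(r1@r0.T).as_rotvec()]/1e-6
    return J
def T_of(q):
    T=np.eye(4);T[:3,3],T[:3,:3]=fk(q,p)[0],fk(q,p)[1];return T
def step(q,T,it=4,reg=1e-3,qn=None,kn=0):
    q0=q.copy()
    for _ in range(it):
        J=jac(q);e=err(q,T)
        A=np.vstack([J,reg*np.eye(7)]); b=np.r_[e,reg*(kn*(qn-q) if qn is not None else np.zeros(7))]
        q=q+lsq_linear(A,b,(np.minimum(lo+.001-q,-1e-9),np.maximum(hi-.001-q,1e-9))).x
    return q
def run(q,rows,**k):
    q=np.array(q,float);T=T_of(q)
    for r in rows:
        M=np.eye(4);M[:3,3]=np.array(r[:3])*1000;M[:3,:3]=R.from_rotvec(r[3:]).as_matrix();T=T@M
        q=step(q,T,**k)
    return q,T
if __name__=="__main__":
    np.set_printoptions(suppress=True,precision=2)
    row=[-0.0006,0.0004,-0.0033,-0.0066,0.0039,-0.0831]
    print(run(D[18][0],[row]*12)[0],np.array(D[19][0]))
    print(run(D[17][0],[[-0.0073,0.0012,-0.0008,0.0145,0.0365,0.0441]]*10)[0],np.array(D[18][0]))
    print(run(D[16][0],[[0.0078,0.0004,0.0008,0,-0.05,0]]*11)[0],np.array(D[17][0]))
    print(run(D[5][0],[[0.0095,0,0.0011,0,-0.0577,0]]*9)[0],np.array(D[6][0]))
    print(run(D[6][0],[[0.0058,0.0001,0.0001,-0.0019,-0.0379,0]]*8)[0],np.array(D[7][0]))
    print(run(D[13][0],[[-0.005,0,0.0018,0,0.02,0]]*8)[0],np.array(D[14][0]))
E
python3 sim.py
```

```text
[-0.59  0.47  0.84  1.93 -0.48  0.9   2.41] [-0.59  0.47  0.84  1.93 -0.48  0.9   2.42]
[-0.75  0.64  1.08  1.99 -0.72  0.84  1.62] [-0.75  0.64  1.07  1.99 -0.71  0.84  1.61]
[-0.73  0.33  0.85  2.3  -1.29  0.15  2.64] [-0.47  0.36  0.57  2.27 -0.95  0.16  2.32]
[-0.91  0.41  0.36  2.24  1.64  0.17 -0.58] [-0.9   0.4   0.38  2.19  0.92  0.17  0.16]
[-0.77  0.45  0.12  2.33  2.28  0.54 -1.24] [-0.8   0.42  0.19  2.3   2.14  0.4  -1.09]
[ 0.54  0.78 -0.56  1.43 -0.11  1.84  1.23] [-0.21  1.16  0.56  1.37 -0.06  1.84  2.09]
```

```bash
cat > search.py <<'E'
from sim import *
from h import down, arm
from scipy.linalg import logm,expm
np.set_printoptions(suppress=True,precision=2)
def pose(yaw,pitch,roll,g):
    M=down(np.pi+yaw,pitch)@R.from_rotvec([roll,0,0]).as_matrix()
    T=np.eye(4);T[:3,:3]=M;T[:3,3]=np.array(g)-154.7*M[:,2];return T
def go(q,T1,n):
    T0=T_of(q); D=np.linalg.inv(T0)@T1; M=np.real(expm(logm(D)/n)); T=T0
    for _ in range(n):
        T=T@M; qn=step(q,T,it=2); 
        dq=qn-q; s=np.abs(dq)/(.7*np.array([2.57,2.57,3.14,3.14,3.14,3.14,3.14])/12)
        if s.max()>1: qn=q+dq/s.max()
        q=qn
    return q
if __name__=="__main__":
    q0=arm.sense()["joints"]; rng=np.random.default_rng(0); out=[]
    import time;t=time.time()
    while time.time()-t<240:
        w=(rng.uniform(-.9,.9),rng.uniform(-.45,.45),rng.uniform(-.7,.7),(rng.uniform(530,600),rng.uniform(-80,-40),rng.uniform(180,230)))
        yf=rng.uniform(-.4,.3)
        q1=go(q0,pose(*w),12)
        if np.linalg.norm(err(q1,pose(*w)))>.02: continue
        F=pose(yf,-.95,0,(568,-64,165))
        q2=go(q1,F,18); q2=go(q2,F,2); e=np.linalg.norm(err(q2,F))
        out.append((e,w,yf,q1,q2))
    out.sort(key=lambda a:a[0]); print(len(out))
    for o in out[:6]: print(round(o[0],3),np.round(np.r_[o[1][:3],o[1][3]],2),round(o[2],2),o[3],o[4])
E
python3 search.py
```

```text
589
0.161 [  0.26   0.1   -0.6  547.25 -57.02 199.71] 0.29 [-0.19  0.65  0.66  1.72 -0.76  1.49  2.57] [ 1.59  0.56 -1.34  2.2  -0.58  0.15  2.92]
0.161 [ -0.63  -0.34  -0.18 546.67 -79.82 181.65] 0.29 [-0.78  0.38  1.03  2.21 -0.82  0.46  1.82] [ 1.62  0.56 -1.36  2.2  -0.58  0.15  2.92]
0.161 [  0.32  -0.19  -0.5  543.55 -79.39 214.41] 0.29 [-0.15  0.51  0.66  1.86 -0.82  1.28  2.83] [ 1.62  0.57 -1.36  2.2  -0.57  0.15  2.92]
0.165 [  0.37  -0.12  -0.01 585.93 -69.47 187.01] 0.28 [-0.52  0.48  0.79  1.92 -0.56  0.84  2.51] [ 1.62  0.53 -1.36  2.2  -0.61  0.15  2.92]
0.165 [ -0.24  -0.32  -0.49 597.59 -77.25 186.19] 0.28 [-0.2   0.46  0.64  2.04 -1.18  0.88  2.65] [ 1.63  0.54 -1.37  2.21 -0.6   0.15  2.92]
0.166 [ -0.63  -0.14  -0.68 595.21 -67.16 222.14] 0.27 [-0.24  0.41  0.71  2.08 -1.29  0.94  2.32] [ 1.63  0.54 -1.37  2.21 -0.6   0.15  2.92]
```

```bash
cat > search2.py <<'E'
from search import *
q0=arm.sense()["joints"]; rng=np.random.default_rng(1); out=[]
import time;t=time.time()
while time.time()-t<400:
    w=(rng.uniform(-.9,.6),rng.uniform(-.5,.4),rng.uniform(.2,1.2),(rng.uniform(530,600),rng.uniform(-80,-40),rng.uniform(180,230)))
    q1=go(q0,pose(*w),14)
    if np.linalg.norm(err(q1,pose(*w)))>.03: continue
    w2=(rng.uniform(-.7,.3),rng.uniform(-1,-.4),rng.uniform(0,.8),(rng.uniform(550,580),-64,rng.uniform(170,200)))
    yf=rng.uniform(-.4,.3)
    q2=go(q1,pose(*w2),12)
    F=pose(yf,-.97,0,(568,-64,165))
    q3=go(q2,F,12); q3=go(q3,F,2); e=np.linalg.norm(err(q3,F))
    out.append((e,w,w2,yf,q1,q2,q3,np.linalg.norm(err(q2,pose(*w2)))))
out.sort(key=lambda a:a[0]); print(len(out))
for o in out[:8]: print(round(o[0],3),np.round(np.r_[o[1][:3],o[1][3]],2),np.round(np.r_[o[2][:3],o[2][3]],2),round(o[3],2),round(o[7],2),o[4],o[5],o[6])
E
python3 search2.py
```

```text
669
0.179 [ -0.02   0.16   0.54 530.01 -71.49 194.48] [ -0.15  -0.77   0.53 556.72 -64.   184.04] -0.4 0.07 [-1.    0.78  1.17  1.91 -0.19  1.01  1.79] [-1.32  0.9   1.35  2.3  -0.65  0.17  1.55] [-1.55  0.73  1.55  2.29 -1.29  0.15  2.06]
0.18 [  0.03  -0.27   0.6  596.29 -54.05 209.25] [ -0.63  -0.97   0.17 554.13 -64.   199.51] -0.4 0.06 [-1.17  0.82  1.31  2.02 -0.3   0.61  1.66] [-1.38  1.01  1.43  2.33 -1.1   0.16  1.61] [-1.55  0.73  1.55  2.29 -1.29  0.15  2.06]
0.18 [ -0.04  -0.46   1.02 598.44 -40.9  221.48] [ -0.66  -0.93   0.78 566.26 -64.   173.37] -0.4 0.0 [-1.31  1.29  1.46  1.95 -0.27  0.75  1.27] [-1.26  1.54  1.52  1.91 -0.49  0.95  0.74] [-1.55  0.73  1.55  2.29 -1.29  0.15  2.06]
0.181 [ -0.48  -0.46   0.44 559.48 -45.67 225.95] [ -0.68  -0.72   0.55 572.57 -64.   174.78] -0.39 0.0 [-1.25  0.88  1.44  2.03 -0.41  0.77  1.27] [-1.24  1.24  1.44  1.99 -0.49  0.77  0.93] [-1.55  0.73  1.55  2.29 -1.29  0.15  2.06]
0.181 [ -0.84   0.23   0.73 594.29 -73.24 202.22] [  0.26  -0.62   0.41 564.11 -64.   197.45] -0.39 0.17 [-0.65  1.09  1.13  1.38 -0.36  1.71  1.31] [-1.17  0.51  1.26  2.26 -0.67  0.22  2.15] [-1.55  0.73  1.55  2.29 -1.29  0.15  2.07]
0.181 [  0.46  -0.26   0.73 546.49 -76.4  223.21] [ -0.07  -0.47   0.51 571.59 -64.   173.54] -0.39 0.0 [-1.32  0.66  1.39  2.3  -0.16  0.21  1.94] [-1.19  0.79  1.27  2.19 -0.46  0.34  1.62] [-1.55  0.73  1.55  2.29 -1.29  0.15  2.07]
0.181 [  0.01   0.39   0.7  532.98 -50.87 209.65] [ -0.46  -0.87   0.33 557.19 -64.   194.33] -0.39 0.02 [-1.01  0.9   1.13  1.79 -0.06  1.21  1.82] [-1.35  0.95  1.38  2.3  -0.67  0.16  1.29] [-1.55  0.73  1.55  2.29 -1.29  0.15  2.06]
0.182 [  0.58   0.18   0.85 588.05 -75.11 201.57] [ -0.62  -0.88   0.19 551.01 -64.   178.88] -0.39 0.05 [-1.22  0.89  1.27  2.1  -0.    0.45  2.02] [-1.34  0.96  1.37  2.32 -0.9   0.16  1.45] [-1.55  0.72  1.55  2.29 -1.29  0.15  2.07]
```

```bash
cat > search3.py <<'E'
from search import *
q0=arm.sense()["joints"]; rng=np.random.default_rng(2); out=[]
Rl=R.from_rotvec([-0.2331,-2.3812,-0.0915]).as_matrix(); e=np.radians(9.6)
at=Rl.T@np.array([np.cos(e)*np.cos(-.195),np.cos(e)*np.sin(-.195),-np.sin(e)])
print("post axis in tool",at)
if __name__=="__main__":
  import time;t=time.time()
  while time.time()-t<150:
    w=(rng.uniform(-.9,-.1),rng.uniform(-1.,-.5),rng.uniform(-.1,.5),(568,-66,170))
    n=16
    q1=go(q0,pose(*w),n);q1=go(q1,pose(*w),3)
    F=pose(*w); F[2,3]-=45
    q2=go(q1,F,6)
    tl=[np.degrees(np.arccos((T_of(q)[:3,:3]@at)[2])) for q in (q1,q2)]
    out.append((tl[1],tl[0],w,q1,q2,err(q2,F)))
  out.sort(key=lambda a:a[0]); print(len(out))
  for o in out[:8]: print(round(o[0],1),round(o[1],1),np.round(o[2][:3],2),o[3],o[4],o[5])
E
python3 search3.py
```

```text
post axis in tool [-0.83  0.   -0.55]
388
0.7 0.7 [-0.88 -1.    0.  ] [-1.35  1.16  1.37  2.3  -1.29  0.16  1.48] [-1.35  1.22  1.3   2.28 -1.29  0.15  1.39] [-0.   -0.01 -0.01  0.   -0.    0.01]
2.2 2.0 [-0.71 -0.97  0.  ] [-1.43  1.01  1.43  2.31 -1.29  0.15  1.67] [-1.42  1.09  1.36  2.29 -1.29  0.15  1.57] [-0.02 -0.06 -0.05  0.01 -0.02  0.03]
2.7 2.7 [-0.48 -1.   -0.01] [-1.57  0.84  1.55  2.31 -1.29  0.15  1.92] [-1.62  0.9   1.54  2.34 -1.29  0.15  1.85] [-0.   -0.12 -0.13  0.01 -0.06  0.05]
2.9 2.5 [-0.75 -0.97  0.06] [-1.36  1.09  1.38  2.31 -1.29  0.15  1.6 ] [-1.36  1.16  1.31  2.28 -1.29  0.15  1.5 ] [-0.01 -0.03 -0.02  0.   -0.01  0.01]
3.6 3.3 [-0.61 -0.96 -0.01] [-1.49  0.9   1.49  2.32 -1.29  0.15  1.82] [-1.48  0.98  1.41  2.31 -1.29  0.15  1.71] [-0.02 -0.09 -0.08  0.01 -0.04  0.04]
3.7 3.4 [-0.66 -0.95  0.04] [-1.42  0.99  1.43  2.31 -1.29  0.15  1.72] [-1.41  1.06  1.36  2.29 -1.29  0.15  1.62] [-0.02 -0.06 -0.05  0.01 -0.02  0.03]
4.0 4.0 [-0.4  -0.99  0.02] [-1.56  0.79  1.55  2.29 -1.29  0.15  2.01] [-1.63  0.85  1.55  2.33 -1.29  0.15  1.94] [-0.01 -0.13 -0.14  0.01 -0.07  0.06]
4.0 3.8 [-0.81 -0.92  0.03] [-1.32  1.04  1.36  2.3  -1.29  0.15  1.61] [-1.32  1.11  1.29  2.28 -1.29  0.15  1.52] [-0.01 -0.02 -0.01  0.   -0.01  0.01]
```

```bash
cat > s4.py <<'E'
from search3 import *
from h import plan
q0=arm.sense()["joints"]
P1=pose(-.45,-.5,0,(572,-78,190)); P2=pose(-.88,-.98,0,(577,-94,175));P3=pose(-.88,-.98,0,(577,-94,120))
q=q0;cur=T_of(q)
for P,n in ((P1,12),(P2,12),(P3,10)):
    q=go(q,P,n); print(q,err(q,P),np.degrees(np.arccos((T_of(q)[:3,:3]@at)[2])))
    plan(P[:3,:3],P[:3,3],cur=cur,n=n); cur=P
E
python3 s4.py
```

```text
post axis in tool [-0.83  0.   -0.55]
[-0.94  0.44  1.11  2.22 -0.71  0.3   1.8 ] [ 0.  0.  0. -0. -0.  0.] 27.92419507130625
rows 12 each [np.float64(0.0049), np.float64(0.0015), np.float64(0.0007), np.float64(0.0185), np.float64(-0.0354), np.float64(0.065)]
[-1.29  1.09  1.38  2.28 -1.29  0.15  1.56] [-0.   -0.01 -0.01  0.   -0.    0.  ] 0.5678625202577863
rows 12 each [np.float64(0.006), np.float64(0.0031), np.float64(0.0019), np.float64(0.0244), np.float64(-0.0394), np.float64(0.0267)]
[-1.29  1.18  1.3   2.25 -1.29  0.15  1.44] [-0.01 -0.03 -0.02  0.   -0.01  0.01] 0.8594775746070136
rows 10 each [np.float64(0.0046), np.float64(-0.0), np.float64(0.0031), np.float64(0.0), np.float64(0.0), np.float64(0.0)]
```

Emit:
play_rows([
  [0.0049,0.0015,0.0007,0.0185,-0.0354,0.065],
  [0.0049,0.0015,0.0007,0.0185,-0.0354,0.065],
  [0.0049,0.0015,0.0007,0.0185,-0.0354,0.065],
  [0.0049,0.0015,0.0007,0.0185,-0.0354,0.065],
  [0.0049,0.0015,0.0007,0.0185,-0.0354,0.065],
  [0.0049,0.0015,0.0007,0.0185,-0.0354,0.065],
  [0.0049,0.0015,0.0007,0.0185,-0.0354,0.065],
  [0.0049,0.0015,0.0007,0.0185,-0.0354,0.065],
  [0.0049,0.0015,0.0007,0.0185,-0.0354,0.065],
  [0.0049,0.0015,0.0007,0.0185,-0.0354,0.065],
  [0.0049,0.0015,0.0007,0.0185,-0.0354,0.065],
  [0.0049,0.0015,0.0007,0.0185,-0.0354,0.065],
])

```text
clock: 31.38
tool_pos: [504.3, -44.8, 325.5]
tcp_rot: [0.601, 2.581, -0.15]
wrist_force: [-0.5, -0.1, -3.3]
width: 0.276
```

```bash
cat > s5.py <<'E'
from search3 import *
from h import plan,st,G
s=st();q0=s["joints"];print(q0,G(s))
for y,pt in ((-.88,-.95),(-.8,-.9),(-.95,-.95),(-1.1,-.98)):
  P2=pose(y,pt,0,(577,-94,175));P3=pose(y,pt,0,(577,-94,120))
  q=q0;cur=T_of(q)
  for P,n in ((P2,12),(P3,10)):
    q=go(q,P,n); print(q,err(q,P),np.degrees(np.arccos((T_of(q)[:3,:3]@at)[2])))
    plan(P[:3,:3],P[:3,3],cur=cur,n=n); cur=P
E
python3 s5.py
```

```text
post axis in tool [-0.83  0.   -0.55]
31.38 [504.3 -44.8 325.5] [ 0.6   2.58 -0.15] [-0.5 -0.1 -3.3] 23.6
[-0.94  0.44  1.11  2.22 -0.72  0.3   1.79] [570.95 -77.24 189.69]
[-1.27  1.06  1.37  2.28 -1.29  0.15  1.59] [-0.   -0.01 -0.    0.   -0.    0.  ] 2.218059014315528
rows 12 each [np.float64(0.0055), np.float64(0.003), np.float64(0.0019), np.float64(0.0237), np.float64(-0.037), np.float64(0.0265)]
[-1.27  1.14  1.29  2.25 -1.29  0.15  1.47] [-0.01 -0.03 -0.02  0.   -0.01  0.01] 2.4343087215599315
rows 10 each [np.float64(0.0045), np.float64(-0.0), np.float64(0.0032), np.float64(-0.0), np.float64(0.0), np.float64(0.0)]
[-1.27  0.95  1.37  2.28 -1.29  0.15  1.71] [-0.01 -0.02 -0.02  0.   -0.01  0.01] 5.3516569911932095
rows 12 each [np.float64(0.0049), np.float64(0.0021), np.float64(0.0019), np.float64(0.0187), np.float64(-0.033), np.float64(0.0219)]
[-1.26  1.03  1.3   2.25 -1.29  0.15  1.61] [-0.02 -0.04 -0.03  0.   -0.02  0.02] 5.656382404390337
rows 10 each [np.float64(0.0043), np.float64(0.0), np.float64(0.0034), np.float64(-0.0), np.float64(-0.0), np.float64(0.0)]
[-1.28  1.
[... 160 characters left out ...]
4(0.0276), np.float64(-0.0368), np.float64(0.0309)]
[-1.23  1.18  1.27  2.25 -1.29  0.15  1.42] [-0. -0. -0.  0. -0.  0.] 2.175201190863017
rows 10 each [np.float64(0.0045), np.float64(0.0), np.float64(0.0032), np.float64(-0.0), np.float64(0.0), np.float64(-0.0)]
[-1.29  1.32  1.48  2.18 -0.94  0.43  1.  ] [ 0.  0. -0.  0.  0.  0.] 0.4221982162626879
rows 12 each [np.float64(0.0057), np.float64(0.0052), np.float64(0.0021), np.float64(0.0366), np.float64(-0.0387), np.float64(0.0398)]
[-1.27  1.37  1.37  2.19 -1.01  0.36  0.97] [ 0. -0. -0.  0. -0. -0.] 0.42223443541236755
rows 10 each [np.float64(0.0046), np.float64(0.0), np.float64(0.0031), np.float64(0.0), np.float64(-0.0), np.float64(0.0)]
```

Emit:
play_rows([
  [0.0057,0.0052,0.0021,0.0366,-0.0387,0.0398],
  [0.0057,0.0052,0.0021,0.0366,-0.0387,0.0398],
  [0.0057,0.0052,0.0021,0.0366,-0.0387,0.0398],
  [0.0057,0.0052,0.0021,0.0366,-0.0387,0.0398],
  [0.0057,0.0052,0.0021,0.0366,-0.0387,0.0398],
  [0.0057,0.0052,0.0021,0.0366,-0.0387,0.0398],
  [0.0057,0.0052,0.0021,0.0366,-0.0387,0.0398],
  [0.0057,0.0052,0.0021,0.0366,-0.0387,0.0398],
  [0.0057,0.0052,0.0021,0.0366,-0.0387,0.0398],
  [0.0057,0.0052,0.0021,0.0366,-0.0387,0.0398],
  [0.0057,0.0052,0.0021,0.0366,-0.0387,0.0398],
  [0.0057,0.0052,0.0021,0.0366,-0.0387,0.0398],
])

```text
clock: 32.38
tool_pos: [519.7, 21.2, 259.6]
tcp_rot: [1.165, 1.902, -0.624]
wrist_force: [0.7, -0.1, -3.8]
width: 0.278
```

```bash
cat > s6.py <<'E'
from search3 import *
from h import *
s=st();q0=s["joints"];print(q0,G(s))
print("tilt",np.degrees(np.arccos((T_of(q0)[:3,:3]@at)[2])))
P3=pose(-1.1,-.98,0,(577,-94,125))
q=go(q0,P3,12);print(q,err(q,P3))
plan(P3[:3,:3],P3[:3,3],n=12)
cv2.imwrite("pics/s23.png",get_image("scene")[:,:,::-1])
im=cv2.imread("pics/s23.png");crop(im,150,150,200,150,4,"pics/s23c.png")
E
python3 s6.py
```

```text
post axis in tool [-0.83  0.   -0.55]
32.38 [519.7  21.2 259.6] [ 1.17  1.9  -0.62] [ 0.7 -0.1 -3.8] 23.8
[-1.29  1.33  1.48  2.18 -0.94  0.44  1.  ] [577.85 -93.41 173.48]
tilt 0.41314209578754296
[-1.27  1.36  1.38  2.19 -1.    0.37  0.98] [ 0. -0.  0.  0. -0. -0.]
rows 12 each [np.float64(0.0033), np.float64(-0.0001), np.float64(0.0023), np.float64(-0.0001), np.float64(0.0), np.float64(0.0001)]
```

View pics/s23c.png

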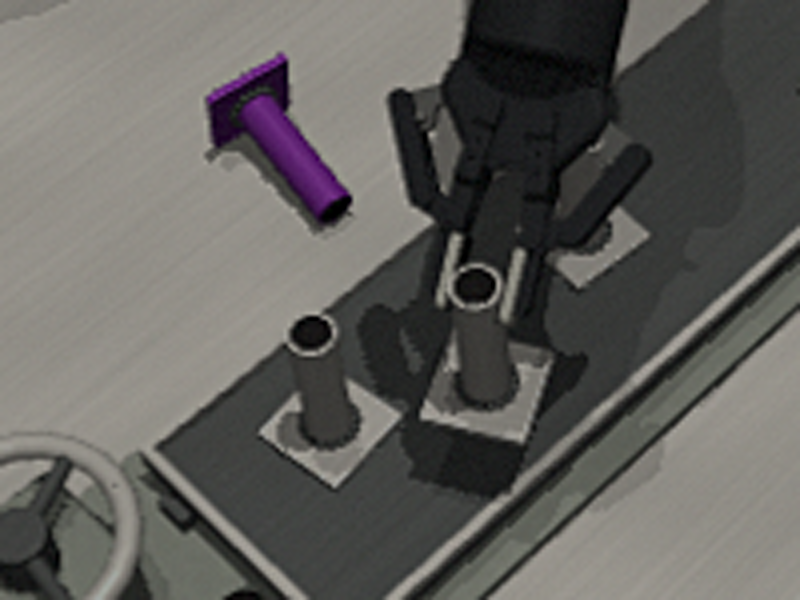

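```bash
cat > s7.py <<'E'
from search3 import *
from h import *
S=lambda u,v:(150+u/4,150+v/4)
for uv in ((262,432),(333,487),(402,412)): print("C plate",at_z("scene",S(*uv),40))
for uv in ((420,410),(520,442),(556,350)): print("B plate at z+~66",at_z("scene",S(*uv),104))
for uv in ((580,288),(650,236)): print("5 plate",at_z("scene",S(*uv),40))
q0=arm.sense()["joints"]
P3=pose(-1.1,-.98,0,(563,-83,124))
q=go(q0,P3,12);print(q,err(q,P3))
plan(P3[:3,:3],P3[:3,3],n=12)
E
python3 s7.py
```

```text
post axis in tool [-0.83  0.   -0.55]
C plate [ 494.34 -184.48   40.  ]
C plate [ 546.74 -180.44   40.  ]
C plate [ 539.94 -123.64   40.  ]
B plate at z+~66 [ 576.06 -139.06  104.  ]
B plate at z+~66 [ 625.36 -117.35  104.  ]
B plate at z+~66 [600.93 -66.07 104.  ]
5 plate [554.07   1.69  40.  ]
5 plate [558.43  55.66  40.  ]
[-1.31  1.38  1.39  2.21 -1.    0.39  0.96] [ 0. -0.  0. -0. -0.  0.]
rows 12 each [np.float64(0.0039), np.float64(-0.0008), np.float64(0.0011), np.float64(-0.0004), np.float64(0.0006), np.float64(0.0007)]
```

```bash
cat > s8.py <<'E'
from search3 import *
from h import *
q0=arm.sense()["joints"]
P3=pose(-1.1,-.98,0,(556,-88,124))
q=go(q0,P3,12);print(q,err(q,P3))
plan(P3[:3,:3],P3[:3,3],n=12)
E
python3 s8.py
```

```text
post axis in tool [-0.83  0.   -0.55]
[-1.31  1.36  1.38  2.23 -1.01  0.36  0.97] [ 0. -0.  0. -0.  0.  0.]
rows 12 each [np.float64(0.0039), np.float64(-0.0015), np.float64(0.0012), np.float64(-0.0004), np.float64(0.0006), np.float64(0.0007)]
```

Emit:
play_rows([
  [0.0039,-0.0015,0.0012,0,0,0],
  [0.0039,-0.0015,0.0012,0,0,0],
  [0.0039,-0.0015,0.0012,0,0,0],
  [0.0039,-0.0015,0.0012,0,0,0],
  [0.0039,-0.0015,0.0012,0,0,0],
  [0.0039,-0.0015,0.0012,0,0,0],
  [0.0039,-0.0015,0.0012,0,0,0],
  [0.0039,-0.0015,0.0012,0,0,0],
  [0.0039,-0.0015,0.0012,0,0,0],
  [0.0039,-0.0015,0.0012,0,0,0],
  [0.0039,-0.0015,0.0012,0,0,0],
  [0.0039,-0.0015,0.0012,0,0,0],
])

```text
clock: 33.43
tool_pos: [497.8, 25.0, 213.5]
tcp_rot: [1.162, 1.902, -0.622]
wrist_force: [0.1, 0.1, -3.0]
width: 0.281
```

```bash
cat > s9.py <<'E'
from search3 import *
from h import *
s=st();q0=s["joints"];print(q0,G(s),"tilt",np.degrees(np.arccos((T_of(q0)[:3,:3]@at)[2])))
print("down in tool",T_of(q0)[:3,:3].T@[0,0,-1])
cv2.imwrite("pics/s24.png",get_image("scene")[:,:,::-1])
im=cv2.imread("pics/s24.png");crop(im,200,180,120,90,6,"pics/s24c.png")
E
python3 s9.py
```

```text
post axis in tool [-0.83  0.   -0.55]
33.43 [497.8  25.  213.5] [ 1.16  1.9  -0.62] [ 0.1  0.1 -3. ] 24.0
[-1.31  1.35  1.38  2.23 -1.01  0.36  0.98] [556.37 -89.56 127.53] tilt 0.3257060278826528
down in tool [0.83 0.   0.56]
```

View pics/s24c.png

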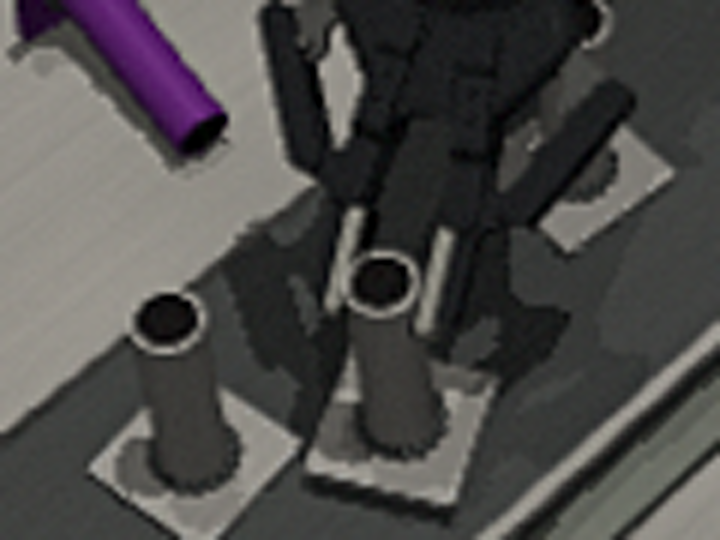

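Emit:
play_rows([
  [0.0017,0,0.0011,0,0,0],
  [0.0017,0,0.0011,0,0,0],
  [0.0017,0,0.0011,0,0,0],
  [0.0017,0,0.0011,0,0,0],
  [0,0,0,0,0,0],
])

```text
clock: 33.9
tool_pos: [498.1, 25.0, 205.8]
tcp_rot: [1.161, 1.902, -0.622]
wrist_force: [-0.7, -0.1, -3.1]
width: 0.282
```

```bash
python3 -c "
from h import *
print(at_z('scene',(200+305/6,180+470/6),52),at_z('scene',(200+300/6,180+440/6),40))"
```

```text
[ 555.63645693 -136.37402653   52.        ] [ 539.76030956 -124.96607539   40.        ]
```

Emit:
play_rows([
  [0.0013,0,0.0008,0,0,0],
  [0.0013,0,0.0008,0,0,0],
  [0.0013,0,0.0008,0,0,0],
  [0,0,0,0,0,0],
])

```text
clock: 34.23
tool_pos: [498.6, 24.4, 203.4]
tcp_rot: [1.159, 1.895, -0.621]
wrist_force: [0.9, -2.1, 6.7]
width: 0.279
```

Emit:
play_rows([
  [0.0013,0,0.0008,0,0,0],
  [0.0013,0,0.0008,0,0,0],
  [0,0,0,0,0,0],
])

```text
clock: 34.48
tool_pos: [498.5, 24.1, 202.6]
tcp_rot: [1.157, 1.891, -0.62]
wrist_force: [-8.5, 7.7, 23.5]
width: 0.279
```

Contact; release.

Emit:
play_rows([
  [-0.0015,0,-0.001,0,0,0],
  [0,0,0,0,0,0],
  [0,0,0,0,0,0],
  [0,0,0,0,0,0],
  [0,0,0,0,0,0],
  [0,0,0,0,0,0],
], hand=0.045)

```text
clock: 34.98
tool_pos: [497.8, 25.2, 199.7]
tcp_rot: [1.162, 1.903, -0.622]
wrist_force: [0.1, -0.3, 0.6]
width: 0.524
```

```bash
python3 - <<'E'
from h import *
s=st();print(s["joints"])
cv2.imwrite("pics/s25.png",get_image("scene")[:,:,::-1])
im=cv2.imread("pics/s25.png");crop(im,180,120,240,180,3,"pics/s25c.png")
E
```

```text
34.98 [497.8  25.2 199.7] [ 1.1621  1.9025 -0.6224] [ 0.1 -0.3  0.6] 44.8
[-1.30152291  1.36638283  1.35108732  2.22846531 -1.02853598  0.34208369
  0.97529147]
```

View pics/s25c.png

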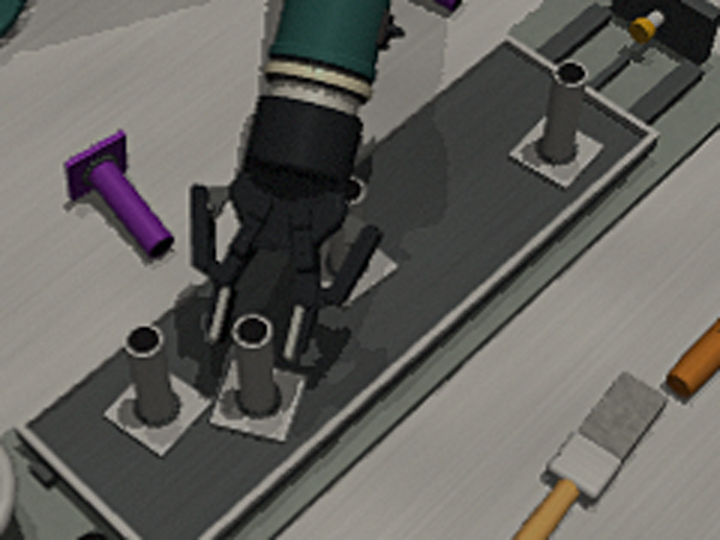

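Emit:
play_rows([
  [0,0,-0.015,0,0,0],
  [0,0,-0.02,0,0,0],
  [0,0,-0.02,0,0,0],
  [0,0,-0.02,0,0,0],
  [0,0,-0.02,0,0,0],
  [-0.015,0,-0.015,0,0,0],
  [-0.02,0,-0.015,0,0,0],
  [-0.02,0,-0.015,0,0,0],
  [0,0,0,0,0,0],
])

```text
clock: 35.78
tool_pos: [459.4, 102.0, 322.7]
tcp_rot: [1.163, 1.904, -0.616]
wrist_force: [0.8, 0.7, -0.9]
width: 0.527
```

```bash
cat > s10.py <<'E'
from search import *
from h import *
s=st();q0=s["joints"];print(q0,G(s))
c=np.array([476.5,-320.5])
for yaw in (-1.1,-.5,0,.5):
  P1=pose(yaw,0,0,(470,-100,260)); P2=pose(yaw,0,0,(444,-367,200)); P3=pose(yaw,0,0,(444,-367,118))
  q=q0
  for P,n in ((P1,16),(P2,12),(P3,6)):
    q=go(q,P,n); print(yaw,q,err(q,P))
  a0=np.arctan2(-46.5,-32.5); mx=0
  lo_=q.copy();hi_=q.copy()
  for i in range(1,90):
    a=a0-26.7*i/89; P=pose(yaw,0,0,(c[0]+56*np.cos(a),c[1]+56*np.sin(a),118)); q=step(q,P,it=2); mx=max(mx,np.abs(err(q,P)).max()); lo_=np.minimum(lo_,q);hi_=np.maximum(hi_,q)
  print("   wind",q,mx,lo_,hi_)
E
python3 s10.py
```

```text
35.78 [459.4 102.  322.7] [ 1.16  1.9  -0.62] [ 0.8  0.7 -0.9] 45.0
[-1.55  1.13  1.54  2.23 -0.37  0.53  0.5 ] [518.31 -12.04 236.28]
-1.1 [-0.89  0.31  1.24  2.05 -0.35  1.02  1.  ] [ 0. -0. -0.  0.  0.  0.]
-1.1 [-0.1   0.57  1.    1.88 -0.56  1.01  1.61] [ 0. -0. -0.  0.  0.  0.]
-1.1 [-0.02  0.67  0.89  1.93 -0.68  0.87  1.7 ] [-0. -0. -0. -0.  0. -0.]
   wind [-0.19  0.6   0.93  2.07 -0.67  0.81  1.62] 1.3724082458566045e-07 [-0.24  0.59  0.87  1.79 -0.7   0.81  1.51] [-0.01  0.75  0.93  2.07 -0.67  0.94  1.7 ]
-0.5 [-0.81  0.26  1.12  2.04 -0.28  1.    1.52] [-0.  0. -0.  0.  0.  0.]
-0.5 [-0.07  0.54  0.94  1.88 -0.52  0.99  2.18] [ 0. -0. -0.  0.  0.  0.]
-0.5 [ 0.01  0.65  0.84  1.93 -0.64  0.86  2.26] [ 0. -0. -0. -0.  0. -0.]
   wind [-0.15  0.57  0.87  2.07 -0.62  0.79  2.17] 1.353658917651046e-07 [-0.21  0.57  0.82  1.79 -0.66  0.79  2.07] [ 0.02  0.73  0.87  2.07 -0.62  0.92  2.26]
0 [-0.84  0.23  1.12  2.06 -0.24  0.96  1.94] [ 0.   -0.01 -0.    0.02  0.02  0.03]
0 [-0.06  0.54  0.93  1.88 -0.51  0.99  2.67] [ 0. -0. -0.  0.  0.  0.]
0 [ 0.02  0.64  0.83  1.93 -0.63  0.85  2.75] [ 0. -0. -0. -0.  0. -0.]
   wind [-0.14  0.57  0.86  2.07 -0.61  0.78  2.66] 1.348983544744442e-07 [-0.2   0.56  0.81  1.79 -0.65  0.78  2.56] [ 0.03  0.72  0.86  2.07 -0.61  0.92  2.75]
0.5 [-1.55 -0.3   1.55  2.11  0.38  1.03  1.83] [ 0.03 -0.01 -0.02  0.02  0.04  0.05]
0.5 [-1.07 -0.31  1.55  2.1   0.36  1.06  2.37] [ 0.1  -0.08 -0.08  0.01  0.01  0.  ]
0.5 [-1.05 -0.31  1.55  2.2   0.38  0.96  2.35] [ 0.12 -0.1  -0.13  0.01  0.02 -0.  ]
   wind [-1.14 -0.31  1.55  2.26  0.4   0.91  2.23] 0.1630371386200552 [-1.24 -0.31  1.55  2.15  0.38  0.91  2.15] [-1.05 -0.31  1.55  2.26  0.4   1.    2.35]
```

```bash
cat > s11.py <<'E'
from search import *
from h import *
q0=arm.sense()["joints"];cur=T_of(q0);q=q0
yaw=-np.pi/2
for P,n in ((pose(yaw,0,0,(470,-100,260)),16),(pose(yaw,0,0,(444,-367,210)),10)):
    q=go(q,P,n); print(q,err(q,P)); plan(P[:3,:3],P[:3,3],n=n,cur=cur); cur=P
E
python3 s11.py
```

```text
[-0.95  0.39  1.36  2.05 -0.44  1.05  0.62] [ 0.  0.  0. -0. -0.  0.]
rows 16 each [np.float64(-0.0143), np.float64(-0.0021), np.float64(0.0012), np.float64(0.0147), np.float64(0.0599), np.float64(0.0272)]
[-0.14  0.59  1.07  1.87 -0.6   1.04  1.17] [ 0. -0. -0.  0.  0.  0.]
rows 10 each [np.float64(-0.0267), np.float64(-0.0026), np.float64(0.005), np.float64(0.0), np.float64(-0.0), np.float64(0.0)]
```

Emit:
play_rows([
  [-0.0143,-0.0021,0.0012,0.0147,0.0599,0.0272],
  [-0.0143,-0.0021,0.0012,0.0147,0.0599,0.0272],
  [-0.0143,-0.0021,0.0012,0.0147,0.0599,0.0272],
  [-0.0143,-0.0021,0.0012,0.0147,0.0599,0.0272],
  [-0.0143,-0.0021,0.0012,0.0147,0.0599,0.0272],
  [-0.0143,-0.0021,0.0012,0.0147,0.0599,0.0272],
  [-0.0143,-0.0021,0.0012,0.0147,0.0599,0.0272],
  [-0.0143,-0.0021,0.0012,0.0147,0.0599,0.0272],
  [-0.0143,-0.0021,0.0012,0.0147,0.0599,0.0272],
  [-0.0143,-0.0021,0.0012,0.0147,0.0599,0.0272],
  [-0.0143,-0.0021,0.0012,0.0147,0.0599,0.0272],
  [-0.0143,-0.0021,0.0012,0.0147,0.0599,0.0272],
])

```text
clock: 36.78
tool_pos: [473.0, -43.0, 408.3]
tcp_rot: [1.957, 2.176, -0.192]
wrist_force: [-0.0, 0.7, -0.3]
width: 0.524
```

Emit:
play_rows([
  [-0.0143,-0.0021,0.0012,0.0147,0.0599,0.0272],
  [-0.0143,-0.0021,0.0012,0.0147,0.0599,0.0272],
  [-0.0143,-0.0021,0.0012,0.0147,0.0599,0.0272],
  [-0.0143,-0.0021,0.0012,0.0147,0.0599,0.0272],
  [0,0,0,0,0,0],
  [-0.0267,-0.0026,0.002,0,0,0],
  [-0.0267,-0.0026,0.002,0,0,0],
  [-0.0267,-0.0026,0.002,0,0,0],
  [-0.0267,-0.0026,0.002,0,0,0],
  [-0.0267,-0.0026,0.002,0,0,0],
])

```text
clock: 37.62
tool_pos: [455.3, -233.6, 402.0]
tcp_rot: [2.222, 2.219, -0.009]
wrist_force: [0.3, -0.6, 0.3]
width: 0.529
```

```bash
cat > s12.py <<'E'
from search import *
from h import *
s=st();print(s["joints"],G(s))
P=pose(-np.pi/2,0,0,(444,-367,215)); plan(P[:3,:3],P[:3,3])
cv2.imwrite("pics/w26.png",get_image("wrist")[:,:,::-1]);cv2.imwrite("pics/t26.png",get_image("top")[:,:,::-1])
E
python3 s12.py
```

```text
37.62 [ 455.3 -233.6  402. ] [ 2.22  2.22 -0.01] [ 0.3 -0.6  0.3] 45.2
[-0.55  0.44  1.22  1.99 -0.47  1.04  0.9 ] [ 454.76 -234.4   247.31]
rows 4 each [np.float64(-0.0333), np.float64(-0.0028), np.float64(0.0082), np.float64(-0.0008), np.float64(0.0013), np.float64(-0.0003)]
```

View pics/w26.png

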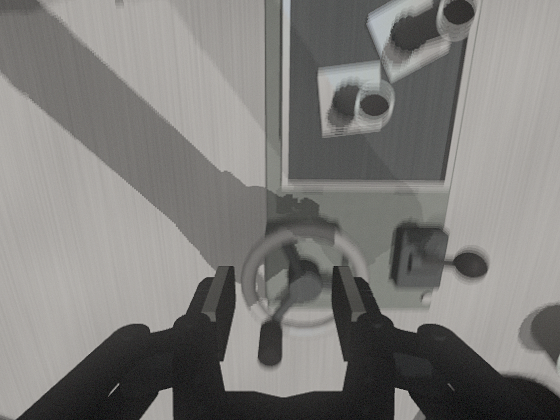

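View pics/t26.png

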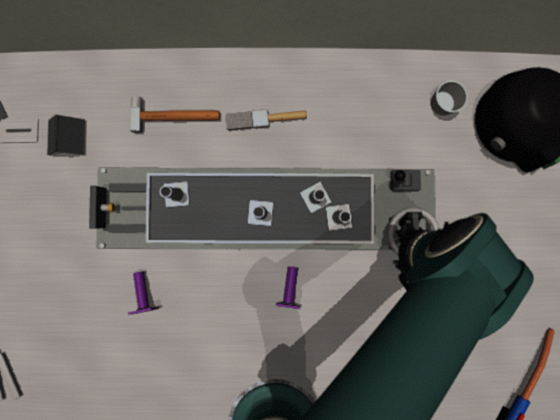

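Emit:
play_rows([
  [-0.0222,-0.0018,0.003,0,0,0],
  [-0.0222,-0.0018,0.003,0,0,0],
  [-0.0222,-0.0018,0.003,0,0,0],
  [-0.0222,-0.0018,0.003,0,0,0],
  [-0.0222,-0.0018,0.003,0,0,0],
  [-0.0222,-0.0018,0.003,0,0,0],
  [0,0,0,0,0,0],
  [0,0,0,0,0,0],
])

```text
clock: 38.38
tool_pos: [444.0, -366.6, 384.7]
tcp_rot: [2.225, 2.217, -0.01]
wrist_force: [-0.1, 0.4, 0.1]
width: 0.528
```

```bash
cat > s13.py <<'E'
from search import *
from h import *
s=st();print(s["joints"],G(s))
c=get_calibration("wrist")
cv2.imwrite("pics/w27.png",get_image("wrist")[:,:,::-1])
for P in ((444,-367,134),(444,-367,90),(476.5,-320.5,88),tuple(G(s))): print(proj("wrist",P,c))
E
python3 s13.py
```

```text
38.38 [ 444.  -366.6  384.7] [ 2.23  2.22 -0.01] [-0.1  0.4  0.1] 45.1
[-0.16  0.56  1.09  1.86 -0.56  1.07  1.15] [ 443.29 -367.35  229.97]
[283.58 218.52]
[283.7  198.91]
[326.11 139.77]
[281.35 300.96]
```

View pics/w27.png

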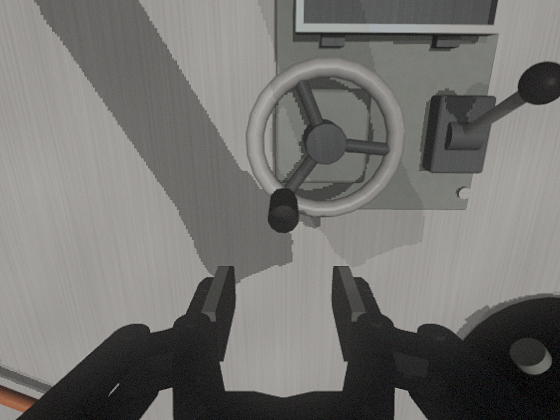

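Emit:
play_rows([
  [0,0.0007,0.015,0,0,0],
  [0,0,0.015,0,0,0],
  [0,0,0.015,0,0,0],
  [0,0,0.015,0,0,0],
  [0,0,0.015,0,0,0],
  [0,0,0.015,0,0,0],
  [0,0,0.01,0,0,0],
  [0,0,0.01,0,0,0],
  [0,0,0,0,0,0],
  [0,0,0,0,0,0],
])

```text
clock: 39.27
tool_pos: [444.1, -367.5, 275.1]
tcp_rot: [2.224, 2.217, -0.009]
wrist_force: [0.1, -0.3, 0.6]
width: 0.529
```

Emit:
play_rows([
  [0,0,0,0,0,0],
  [0,0,0,0,0,0],
  [0,0,0,0,0,0],
  [0,0,0,0,0,0],
  [0,0,0,0,0,0],
  [0,0,0,0,0,0],
], hand=0.015, force=40)

```text
clock: 39.77
tool_pos: [444.0, -367.9, 276.4]
tcp_rot: [2.223, 2.216, -0.008]
wrist_force: [-2.7, -1.1, 6.4]
width: 0.245
```

```bash
cat > s14.py <<'E'
from search import *
from h import *
s=st();print(s["joints"],G(s))
cv2.imwrite("pics/s28.png",get_image("scene")[:,:,::-1])
im=cv2.imread("pics/s28.png");crop(im,60,180,240,180,3,"pics/s28c.png")
E
python3 s14.py
```

```text
39.77 [ 444.  -367.9  276.4] [ 2.22  2.22 -0.01] [-2.7 -1.1  6.4] 20.9
[-0.05  0.69  0.95  1.93 -0.72  0.9   1.26] [ 443.76 -368.74  121.69]
```

View pics/s28c.png

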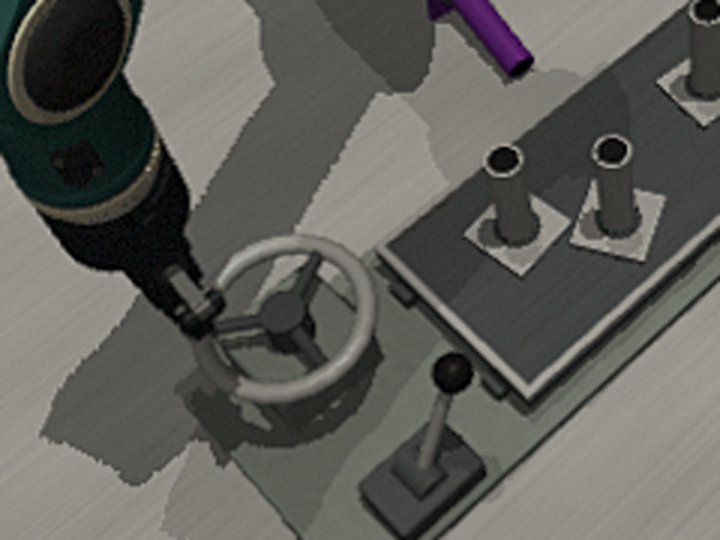

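```bash
cat > circ.py <<'E'
import numpy as np,sys
a0,st,n=float(sys.argv[1]),float(sys.argv[2]),int(sys.argv[3])
a=np.radians(a0-st*np.arange(n+1)); x=55*np.cos(a);y=55*np.sin(a)
print([[round(dy/1000,4),round(dx/1000,4),0,0,0,0] for dx,dy in zip(np.diff(x),np.diff(y))])
E
python3 circ.py -124.5 10 6
```

```text
[[np.float64(0.0061), np.float64(-0.0074), 0, 0, 0, 0], [np.float64(0.0073), np.float64(-0.0062), 0, 0, 0, 0], [np.float64(0.0083), np.float64(-0.0049), 0, 0, 0, 0], [np.float64(0.009), np.float64(-0.0034), 0, 0, 0, 0], [np.float64(0.0094), np.float64(-0.0017), 0, 0, 0, 0], [np.float64(0.0096), np.float64(-0.0001), 0, 0, 0, 0]]
```

Emit:
play_rows([
  [0.0061,-0.0074,0,0,0,0],
  [0.0073,-0.0062,0,0,0,0],
  [0.0083,-0.0049,0,0,0,0],
])

```text
clock: 40.07
tool_pos: [426.0, -347.0, 276.4]
tcp_rot: [2.221, 2.212, -0.011]
wrist_force: [2.1, -4.3, 1.8]
width: 0.244
```

Emit:
play_rows([
  [0.009,-0.0034,0,0,0,0],
  [0.0094,-0.0017,0,0,0,0],
  [0.0096,-0.0001,0,0,0,0],
  [0,0,0,0,0,0],
])

```text
clock: 40.4
tool_pos: [420.7, -317.2, 276.3]
tcp_rot: [2.222, 2.217, -0.007]
wrist_force: [-2.9, 0.3, 8.8]
width: 0.244
```

```bash
python3 -c "
from h import *
s=st();print(G(s))
cv2.imwrite('pics/s29.png',get_image('scene')[:,:,::-1])
im=cv2.imread('pics/s29.png');crop(im,60,180,240,180,3,'pics/s29c.png')"
```

```text
40.4 [ 420.7 -317.2  276.3] [ 2.2222  2.217  -0.0073] [-2.9  0.3  8.8] 20.9
[ 420.4592352  -318.00257209  121.64382033]
```

View pics/s29c.png

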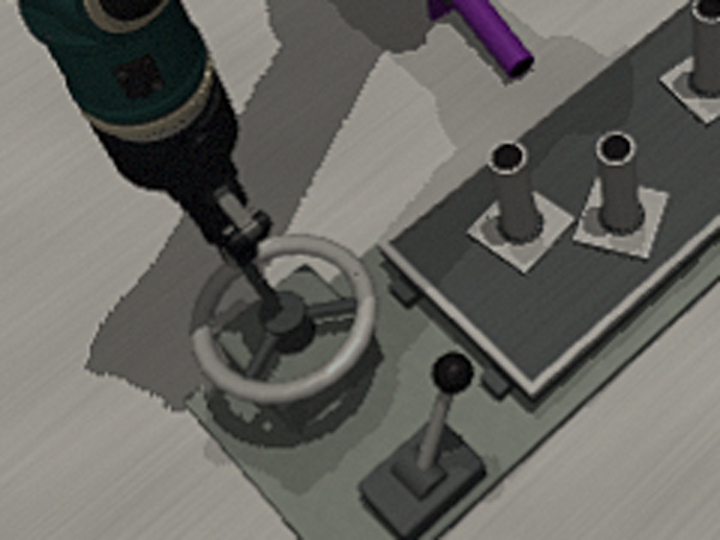

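```bash
python3 circ.py 175.5 15 12 | sed 's/np.float64//g'
```

```text
[[(0.014), (0.003), 0, 0, 0, 0], [(0.0128), (0.0065), 0, 0, 0, 0], [(0.0107), (0.0096), 0, 0, 0, 0], [(0.0078), (0.012), 0, 0, 0, 0], [(0.0044), (0.0137), 0, 0, 0, 0], [(0.0008), (0.0143), 0, 0, 0, 0], [(-0.003), (0.014), 0, 0, 0, 0], [(-0.0065), (0.0128), 0, 0, 0, 0], [(-0.0096), (0.0107), 0, 0, 0, 0], [(-0.012), (0.0078), 0, 0, 0, 0], [(-0.0137), (0.0044), 0, 0, 0, 0], [(-0.0143), (0.0008), 0, 0, 0, 0]]
```

Emit:
play_rows([
  [0.014,0.003,0,0,0,0],
  [0.0128,0.0065,0,0,0,0],
  [0.0107,0.0096,0,0,0,0],
  [0.0078,0.012,0,0,0,0],
  [0.0044,0.0137,0,0,0,0],
  [0.0008,0.0143,0,0,0,0],
])

```text
clock: 40.95
tool_pos: [479.9, -267.7, 276.3]
tcp_rot: [2.223, 2.216, -0.009]
wrist_force: [-5.7, -4.7, 9.5]
width: 0.245
```

Emit:
play_rows([
  [-0.003,0.014,0,0,0,0],
  [-0.0065,0.0128,0,0,0,0],
  [-0.0096,0.0107,0,0,0,0],
  [-0.012,0.0078,0,0,0,0],
  [-0.0137,0.0044,0,0,0,0],
  [-0.0143,0.0008,0,0,0,0],
])

```text
clock: 41.45
tool_pos: [530.7, -326.2, 276.3]
tcp_rot: [-2.222, -2.219, 0.005]
wrist_force: [-8.0, 5.6, 15.0]
width: 0.246
```

```bash
python3 -c "
from h import *
s=st();print(G(s))
cv2.imwrite('pics/s30.png',get_image('scene')[:,:,::-1])
im=cv2.imread('pics/s30.png');crop(im,60,180,240,180,3,'pics/s30c.png')"
```

```text
41.45 [ 530.7 -326.2  276.3] [-2.222  -2.2193  0.0049] [-8.   5.6 15. ] 21.0
[ 530.27902857 -326.4321585   121.57325704]
```

View pics/s30c.png

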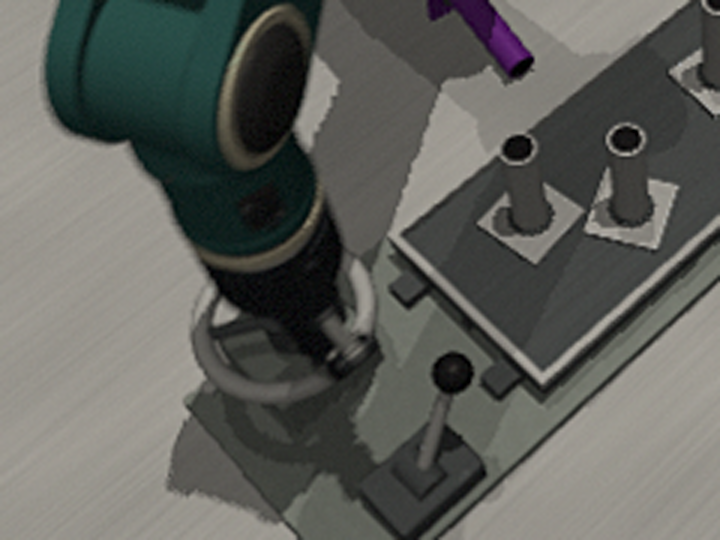

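Emit:
play_rows([
  [-0.014,-0.003,-0.001,0,0,0],
  [-0.0128,-0.0065,0,0,0,0],
  [-0.0107,-0.0096,0,0,0,0],
  [-0.0078,-0.012,0,0,0,0],
  [-0.0044,-0.0137,0,0,0,0],
  [-0.0008,-0.0143,0,0,0,0],
  [0.003,-0.014,0,0,0,0],
  [0.0065,-0.0128,0,0,0,0],
  [0.0096,-0.0107,0,0,0,0],
  [0.012,-0.0078,0,0,0,0],
  [0.0137,-0.0044,0,0,0,0],
  [0.0143,-0.0008,0,0,0,0],
])

```text
clock: 42.5
tool_pos: [420.3, -318.1, 276.5]
tcp_rot: [2.223, 2.212, -0.01]
wrist_force: [4.6, -5.7, -5.3]
width: 0.246
```

Emit:
play_rows([
  [0.014,0.003,0,0,0,0],
  [0.0128,0.0065,0,0,0,0],
  [0.0107,0.0096,0,0,0,0],
  [0.0078,0.012,0,0,0,0],
  [0.0044,0.0137,0,0,0,0],
  [0.0008,0.0143,0,0,0,0],
  [-0.003,0.014,0,0,0,0],
  [-0.0065,0.0128,0,0,0,0],
  [-0.0096,0.0107,0,0,0,0],
  [-0.012,0.0078,0,0,0,0],
  [-0.0137,0.0044,0,0,0,0],
  [-0.0143,0.0008,0,0,0,0],
])

```text
clock: 43.5
tool_pos: [530.8, -325.5, 276.4]
tcp_rot: [-2.221, -2.219, 0.005]
wrist_force: [-5.7, 6.2, 10.1]
width: 0.243
```

```bash
python3 -c "
from h import *
s=st();print(G(s))
cv2.imwrite('pics/s31.png',get_image('scene')[:,:,::-1])
im=cv2.imread('pics/s31.png');crop(im,60,180,240,180,3,'pics/s31c.png')"
```

```text
43.5 [ 530.8 -325.5  276.4] [-2.2209 -2.2189  0.0046] [-5.7  6.2 10.1] 20.7
[ 530.28037103 -325.60356256  121.66703442]
```

View pics/s31c.png

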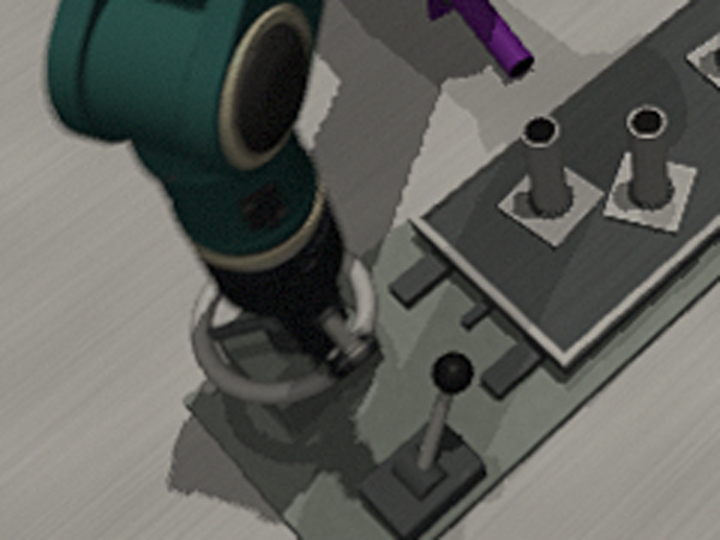

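Emit:
play_rows([
  [-0.014,-0.003,0,0,0,0],
  [-0.0128,-0.0065,0,0,0,0],
  [-0.0107,-0.0096,0,0,0,0],
  [-0.0078,-0.012,0,0,0,0],
  [-0.0044,-0.0137,0,0,0,0],
  [-0.0008,-0.0143,0,0,0,0],
  [0.003,-0.014,0,0,0,0],
  [0.0065,-0.0128,0,0,0,0],
  [0.0096,-0.0107,0,0,0,0],
  [0.012,-0.0078,0,0,0,0],
  [0.0137,-0.0044,0,0,0,0],
  [0.0143,-0.0008,0,0,0,0],
])

```text
clock: 44.55
tool_pos: [420.3, -317.9, 276.5]
tcp_rot: [2.223, 2.212, -0.01]
wrist_force: [4.1, -6.6, -6.1]
width: 0.243
```

Emit:
play_rows([
  [0.014,0.003,0,0,0,0],
  [0.0128,0.0065,0,0,0,0],
  [0.0107,0.0096,0,0,0,0],
  [0.0078,0.012,0,0,0,0],
  [0.0044,0.0137,0,0,0,0],
  [0.0008,0.0143,0,0,0,0],
  [-0.003,0.014,0,0,0,0],
  [-0.0065,0.0128,0,0,0,0],
  [-0.0096,0.0107,0,0,0,0],
  [-0.012,0.0078,0,0,0,0],
  [-0.0137,0.0044,0,0,0,0],
  [-0.0143,0.0008,0,0,0,0],
])

```text
clock: 45.55
tool_pos: [530.8, -325.4, 276.3]
tcp_rot: [-2.221, -2.219, 0.005]
wrist_force: [-6.1, 5.6, 10.1]
width: 0.245
```

Emit:
play_rows([
  [-0.014,-0.003,0,0,0,0],
  [-0.0128,-0.0065,0,0,0,0],
  [-0.0107,-0.0096,0,0,0,0],
  [-0.0078,-0.012,0,0,0,0],
  [-0.0044,-0.0137,0,0,0,0],
  [-0.0008,-0.0143,0,0,0,0],
  [0.003,-0.014,0,0,0,0],
  [0.0065,-0.0128,0,0,0,0],
  [0.0096,-0.0107,0,0,0,0],
  [0.012,-0.0078,0,0,0,0],
  [0.0137,-0.0044,0,0,0,0],
  [0.0143,-0.0008,0,0,0,0],
])

```text
clock: 46.55
tool_pos: [420.3, -317.9, 276.5]
tcp_rot: [2.223, 2.212, -0.01]
wrist_force: [3.9, -6.8, -4.9]
width: 0.241
```

```bash
python3 -c "
from h import *
s=st();print(G(s))
cv2.imwrite('pics/s32.png',get_image('scene')[:,:,::-1])
im=cv2.imread('pics/s32.png');crop(im,60,60,400,300,2,'pics/s32c.png')"
```

```text
46.55 [ 420.3 -317.9  276.5] [ 2.2227  2.2121 -0.0105] [ 3.9 -6.8 -4.9] 20.6
[ 420.17174084 -319.26972914  121.82124854]
```

View pics/s32c.png

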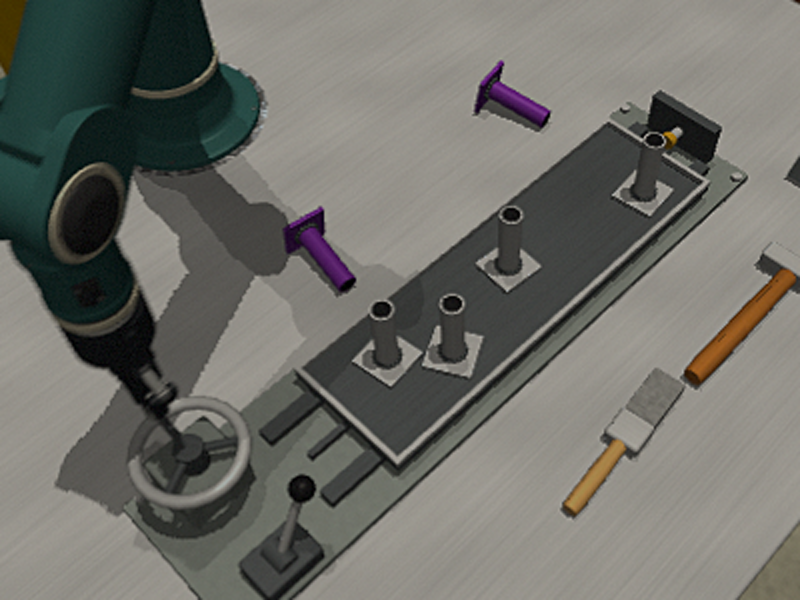

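Emit:
play_rows([
  [0.014,0.003,0,0,0,0],
  [0.0128,0.0065,0,0,0,0],
  [0.0107,0.0096,0,0,0,0],
  [0.0078,0.012,0,0,0,0],
  [0.0044,0.0137,0,0,0,0],
  [0.0008,0.0143,0,0,0,0],
  [-0.003,0.014,0,0,0,0],
  [-0.0065,0.0128,0,0,0,0],
  [-0.0096,0.0107,0,0,0,0],
  [-0.012,0.0078,0,0,0,0],
  [-0.0137,0.0044,0,0,0,0],
  [-0.0143,0.0008,0,0,0,0],
])

```text
clock: 47.6
tool_pos: [530.9, -325.6, 276.4]
tcp_rot: [-2.221, -2.219, 0.005]
wrist_force: [-6.1, 6.6, 9.5]
width: 0.243
```

Emit:
play_rows([
  [-0.014,-0.003,0,0,0,0],
  [-0.0128,-0.0065,0,0,0,0],
  [-0.0107,-0.0096,0,0,0,0],
  [-0.0078,-0.012,0,0,0,0],
  [-0.0044,-0.0137,0,0,0,0],
  [-0.0008,-0.0143,0,0,0,0],
  [0.003,-0.014,0,0,0,0],
  [0.0065,-0.0128,0,0,0,0],
  [0.0096,-0.0107,0,0,0,0],
  [0.012,-0.0078,0,0,0,0],
  [0.0137,-0.0044,0,0,0,0],
  [0.0143,-0.0008,0,0,0,0],
])

```text
clock: 48.6
tool_pos: [423.2, -317.4, 277.2]
tcp_rot: [2.218, 2.216, -0.006]
wrist_force: [-1.5, 1.3, -0.2]
width: 0.177
```

Emit:
play_rows([
  [0.0072,0.001,0,0,0,0],
  [0.0068,0.0019,0,0,0,0],
  [0,0,0,0,0,0],
])

```text
clock: 48.85
tool_pos: [424.3, -302.1, 276.0]
tcp_rot: [2.222, 2.22, -0.007]
wrist_force: [-0.3, 0.0, 0.5]
width: 0.175
```

Emit:
play_rows([
  [0.0032,0.0012,0,0,0,0],
  [0.0032,0.0012,0,0,0,0],
  [0,0,0,0,0,0],
])

```text
clock: 49.1
tool_pos: [426.3, -296.9, 276.1]
tcp_rot: [2.224, 2.218, -0.008]
wrist_force: [0.4, 0.3, -0.1]
width: 0.177
```

```bash
python3 -c "
from h import *
s=st();print(G(s))
for n in ('scene','wrist','top'): cv2.imwrite('pics/%s33.png'%n,get_image(n)[:,:,::-1])
im=cv2.imread('pics/scene33.png');crop(im,60,180,240,180,3,'pics/s33c.png')"
```

```text
49.1 [ 426.3 -296.9  276.1] [ 2.2235  2.2175 -0.008 ] [ 0.4  0.3 -0.1] 15.1
[ 425.87914967 -297.6096539   121.41710636]
```

View pics/s33c.png

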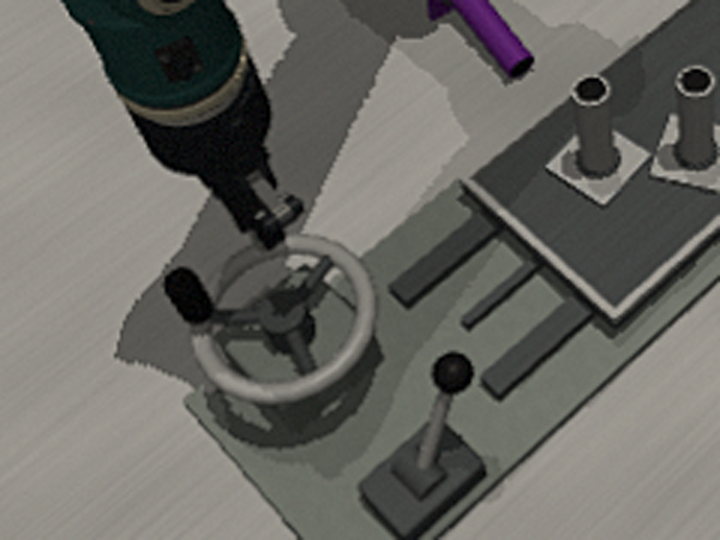

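View pics/wrist33.png

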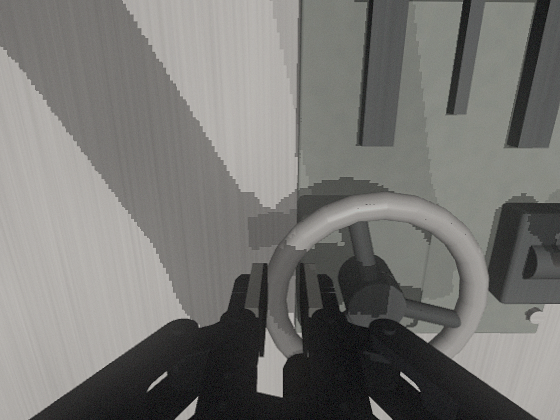

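```bash
python3 -c "
from h import *
for uv in ((121,272.5),): print(at_z('scene',uv,134))
im=cv2.imread('pics/s33c.png')
im=cv2.imread('pics/top33.png');crop(im,380,180,80,60,8,'pics/t33c.png')"
```

```text
[ 437.24512594 -357.04764547  134.        ]
```

Emit:
play_rows([
  [0,0,-0.02,0,0,0],
  [0,0,-0.025,0,0,0],
  [0,0,-0.025,0,0,0],
  [0,0,-0.02,0,0,0],
  [-0.0175,0.003,0,0,0,0],
  [-0.0175,0.003,0,0,0,0],
  [-0.0175,0.003,0,0,0,0],
  [-0.0175,0.003,0,0,0,0],
  [0,0,0,0,0,0],
], hand=0.045)

```text
clock: 50.0
tool_pos: [437.6, -369.7, 367.1]
tcp_rot: [2.225, 2.212, -0.011]
wrist_force: [0.2, 0.7, 0.3]
width: 0.527
```

```bash
python3 -c "
from h import *
s=st();print(G(s))
c=get_calibration('wrist')
for n in ('wrist',): cv2.imwrite('pics/%s34.png'%n,get_image(n)[:,:,::-1])
for a in (-120,-125,-130,-135,-140,-145):
  r=np.radians(a);print(a,proj('wrist',(475.4+55*np.cos(r),-322+55*np.sin(r),134),c))"
```

```text
50.0 [ 437.6 -369.7  367.1] [ 2.2251  2.2117 -0.0115] [0.2 0.7 0.3] 45.0
[ 437.26355762 -371.00288978  212.40542528]
-120 [298.99862211 226.46491976]
-125 [292.59946061 222.7119727 ]
-130 [286.53064014 218.41613296]
-135 [280.83387056 213.59645866]
-140 [275.55032207 208.27517826]
-145 [270.72042735 202.47787786]
```

View pics/wrist34.png

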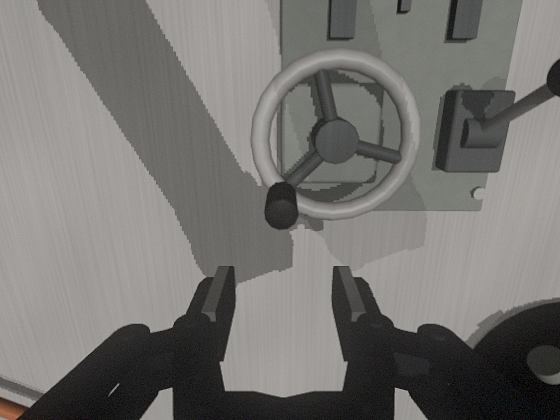

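Emit:
play_rows([
  [0.01,-0.0008,0.01,0,0,0],
  [0,0,0.0165,0,0,0],
  [0,0,0.0165,0,0,0],
  [0,0,0.0165,0,0,0],
  [0,0,0.0165,0,0,0],
  [0,0,0.0165,0,0,0],
  [0,0,0,0,0,0],
  [0,0,0,0,0,0],
])

```text
clock: 50.72
tool_pos: [436.9, -355.5, 273.1]
tcp_rot: [-2.223, -2.218, 0.008]
wrist_force: [-1.0, 0.0, 0.0]
width: 0.526
```

Emit:
play_rows([
  [0,0,0,0,0,0],
  [0,0,0,0,0,0],
  [0,0,0,0,0,0],
  [0,0,0,0,0,0],
  [0,0,0,0,0,0],
  [0,0,0,0,0,0],
], hand=0.015, force=60)

```text
clock: 51.22
tool_pos: [436.9, -357.4, 275.1]
tcp_rot: [2.223, 2.216, -0.007]
wrist_force: [-2.5, 1.9, 7.0]
width: 0.241
```

```bash
python3 -c "
from h import *
s=st();print(G(s))"; python3 circ.py -135 10 10|sed 's/np.float64//g'
```

```text
51.22 [ 436.9 -357.4  275.1] [ 2.2234  2.2165 -0.007 ] [-2.5  1.9  7. ] 20.6
[ 436.68530604 -358.13188597  120.37493026]
[[(0.0073), (-0.0062), 0, 0, 0, 0], [(0.0083), (-0.0048), 0, 0, 0, 0], [(0.009), (-0.0033), 0, 0, 0, 0], [(0.0094), (-0.0017), 0, 0, 0, 0], [(0.0096), (0.0), 0, 0, 0, 0], [(0.0094), (0.0017), 0, 0, 0, 0], [(0.009), (0.0033), 0, 0, 0, 0], [(0.0083), (0.0048), 0, 0, 0, 0], [(0.0073), (0.0062), 0, 0, 0, 0], [(0.0062), (0.0073), 0, 0, 0, 0]]
```

Emit:
play_rows([
  [0.0073,-0.0062,0,0,0,0],
  [0.0083,-0.0048,0,0,0,0],
  [0.009,-0.0033,0,0,0,0],
  [0.0094,-0.0017,0,0,0,0],
  [0.0096,0,0,0,0,0],
  [0.0094,0.0017,0,0,0,0],
  [0.0045,0.0016,0,0,0,0],
  [0,0,0,0,0,0],
])

```text
clock: 51.88
tool_pos: [424.9, -298.0, 273.5]
tcp_rot: [2.222, 2.22, -0.007]
wrist_force: [0.0, -0.6, 0.4]
width: 0.178
```

Emit:
play_rows([
  [0.0045,0.0018,0,0,0,0],
  [0,0,0,0,0,0],
])

```text
clock: 52.05
tool_pos: [426.6, -294.5, 273.6]
tcp_rot: [2.223, 2.218, -0.008]
wrist_force: [0.4, -0.1, 0.6]
width: 0.175
```

Emit:
play_rows([
  [0.0042,0.0023,0,0,0,0],
  [0,0,0,0,0,0],
])

```text
clock: 52.22
tool_pos: [429.0, -290.5, 273.6]
tcp_rot: [2.223, 2.218, -0.008]
wrist_force: [-1.0, 0.5, 0.2]
width: 0.175
```

Emit:
play_rows([
  [0.002,0.0012,0,0,0,0],
  [0,0,0,0,0,0],
])

```text
clock: 52.38
tool_pos: [430.1, -288.7, 273.6]
tcp_rot: [2.223, 2.218, -0.008]
wrist_force: [0.6, -0.3, 0.2]
width: 0.172
```

```bash
python3 -c "
from h import *
im=get_image('scene')[:,:,::-1];crop(im,330,70,120,90,6,'pics/s35a.png');crop(im,60,180,240,180,3,'pics/s35b.png')
im=get_image('top')[:,:,::-1];crop(im,80,155,120,100,6,'pics/t35.png')"
```

```text
(no output)
```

View pics/s35a.png

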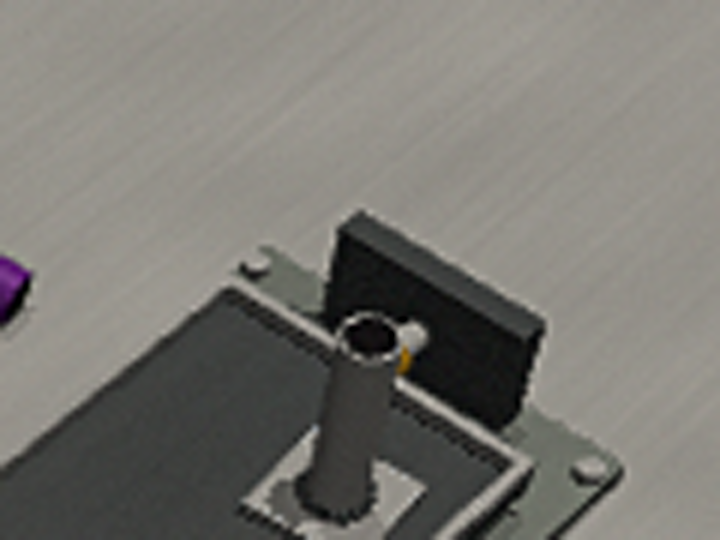

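View pics/s35b.png

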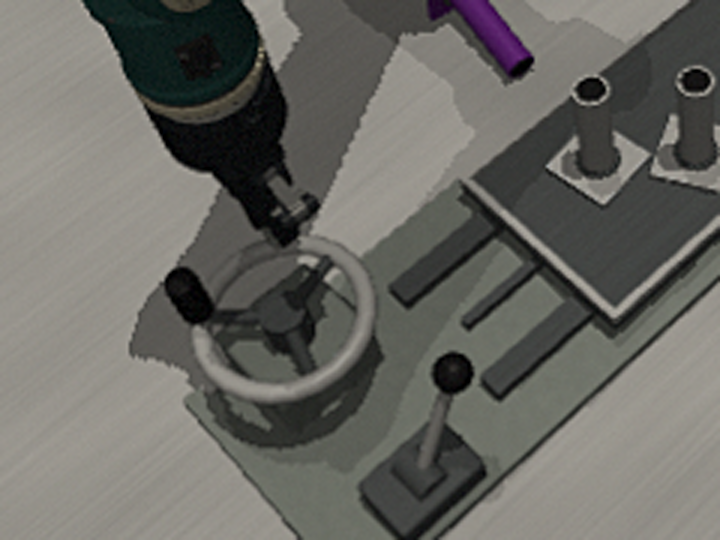

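View pics/t35.png

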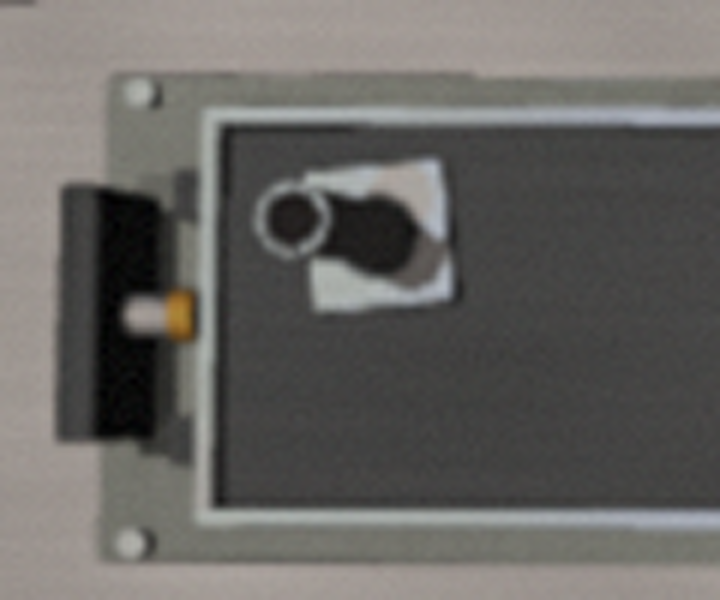

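```bash
python3 -c "
from h import *
a=lambda u,v:at_z('top',(80+u/6,155+v/6),42)
print(a(201,110),a(197,522)); 
for u in (195,178,165): print('bolt',at_z('top',(80+u/6,155+315/6),55), at_z('top',(80+u/6,155+315/6),42))
im=cv2.imread('pics/scene33.png')
s=st()
im=get_image('scene')[:,:,::-1];crop(im,380,110,40,30,18,'pics/s36a.png')"
```

```text
[622.26475253 381.68372098  42.        ] [458.46789385 381.15412718  42.        ]
bolt [540.02550502 377.31198124  55.        ] [540.50752841 382.80783322  42.        ]
bolt [540.04164803 384.10233694  55.        ] [540.52389765 389.69334984  42.        ]
bolt [540.05399932 389.30028781  55.        ] [540.53642203 394.96414545  42.        ]
52.48 [ 429.9 -289.   273.6] [ 2.2236  2.2172 -0.0083] [ 0.3  0.3 -0.5] 15.0
```

View pics/s36a.png

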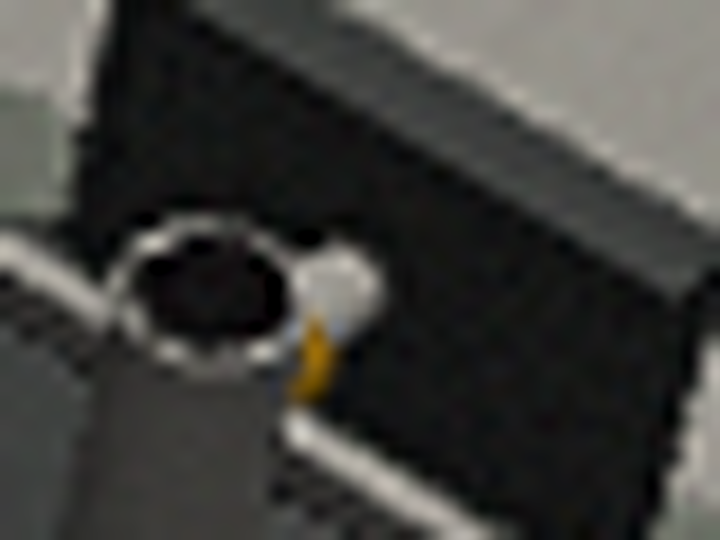

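Emit:
play_rows([
  [0,0,-0.015,0,0,0],
  [0,0,-0.015,0,0,0],
  [0,0,-0.015,0,0,0],
  [0,0,-0.015,0,0,0],
  [-0.018,0.0017,0,0,0,0],
  [-0.018,0.0017,0,0,0,0],
  [-0.018,0.0017,0,0,0,0],
  [-0.0172,0.0017,0,0,0,0],
  [0,0,0,0,0,0],
  [0,0,0.03,0,0,0],
  [0,0,0.03,0,0,0],
  [0,0,0,0,0,0],
], hand=0.045)

```text
clock: 53.53
tool_pos: [435.3, -357.9, 269.6]
tcp_rot: [-2.219, -2.213, 0.009]
wrist_force: [-0.0, 1.4, -0.8]
width: 0.528
```

Emit:
play_rows([
  [0,0,0,0,0,0],
  [0,0,0,0,0,0],
  [0,0,0,0,0,0],
  [0,0,0,0,0,0],
  [0,0,0,0,0,0],
  [0,0,0,0,0,0],
  [0,0,0,0,0,0],
], hand=0.015, force=80)

```text
clock: 54.12
tool_pos: [436.4, -360.6, 275.3]
tcp_rot: [2.223, 2.216, -0.007]
wrist_force: [-3.5, 0.3, 7.4]
width: 0.235
```

Emit:
play_rows([
  [0.0015,-0.0014,0,0,0,0],
  [0,0,0,0,0,0],
])

```text
clock: 54.28
tool_pos: [435.8, -359.7, 275.3]
tcp_rot: [2.22, 2.213, -0.009]
wrist_force: [0.5, -3.8, 3.7]
width: 0.237
```

Emit:
play_rows([
  [0.0015,-0.0014,0,0,0,0],
  [0,0,0,0,0,0],
])

```text
clock: 54.45
tool_pos: [435.3, -359.0, 275.4]
tcp_rot: [2.217, 2.21, -0.011]
wrist_force: [4.0, -9.6, -2.0]
width: 0.234
```

```bash
python3 -c "
from h import *
s=st();print(G(s))"
```

```text
54.45 [ 435.3 -359.   275.4] [ 2.2172  2.2102 -0.0106] [ 4.  -9.6 -2. ] 20.0
[ 435.75725741 -360.90982706  120.72038497]
```

Emit:
play_rows([
  [0.002,-0.0018,0,0,0,0],
  [0.002,-0.0018,0,0,0,0],
  [0,0,0,0,0,0],
])

```text
clock: 54.7
tool_pos: [434.1, -356.9, 275.6]
tcp_rot: [2.209, 2.202, -0.016]
wrist_force: [16.8, -21.2, -19.4]
width: 0.236
```

```bash
python3 -c "
from h import *
s=st();print(G(s))
im=get_image('top')[:,:,::-1];crop(im,80,155,120,100,6,'pics/t37.png');crop(im,94,195,30,24,24,'pics/t37b.png')"
```

```text
54.7 [ 434.1 -356.9  275.6] [ 2.2093  2.2021 -0.0157] [ 16.8 -21.2 -19.4] 20.1
[ 435.41140061 -360.4703081   120.95216804]
```

View pics/t37b.png

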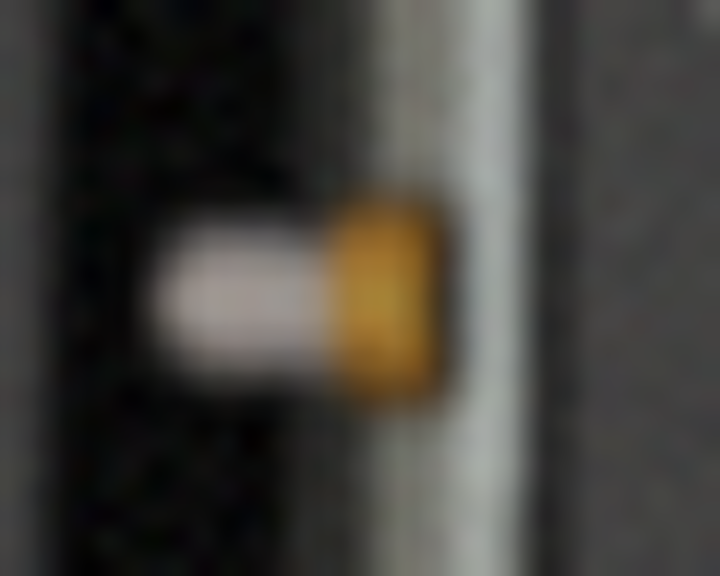

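Emit:
play_rows([
  [0,0,0,0,0,0],
  [0,0,0,0,0,0],
  [0,0,0,0,0,0],
  [0,0,0,0,0,0],
  [-0.002,0.002,-0.01,0,0,0],
  [0,0,-0.02,0,0,0],
  [0,0,-0.025,0,0,0],
  [0,0,-0.025,0,0,0],
  [0,0,-0.02,0,0,0],
  [0,0,0,0,0,0],
], hand=0.05)

```text
clock: 55.58
tool_pos: [432.8, -356.0, 378.3]
tcp_rot: [2.22, 2.212, -0.005]
wrist_force: [0.4, -0.7, -0.5]
width: 0.584
```

```bash
python3 -c "
from h import *
s=st();print(s['joints'],G(s))
for n in ('scene','top','wrist'): cv2.imwrite('pics/%s38.png'%n,get_image(n)[:,:,::-1])
im=cv2.imread('pics/scene38.png');crop(im,120,230,160,120,5,'pics/s38c.png')
im=cv2.imread('pics/top38.png');crop(im,360,155,100,75,8,'pics/t38c.png')
"
```

```text
55.58 [ 432.8 -356.   378.3] [ 2.2196  2.2124 -0.0052] [ 0.4 -0.7 -0.5] 49.9
[-0.19281741  0.54690212  1.11118637  1.90285084 -0.56643178  1.04286405
  1.15543796] [ 433.23403035 -357.15831127  223.56514535]
```

View pics/s38c.png

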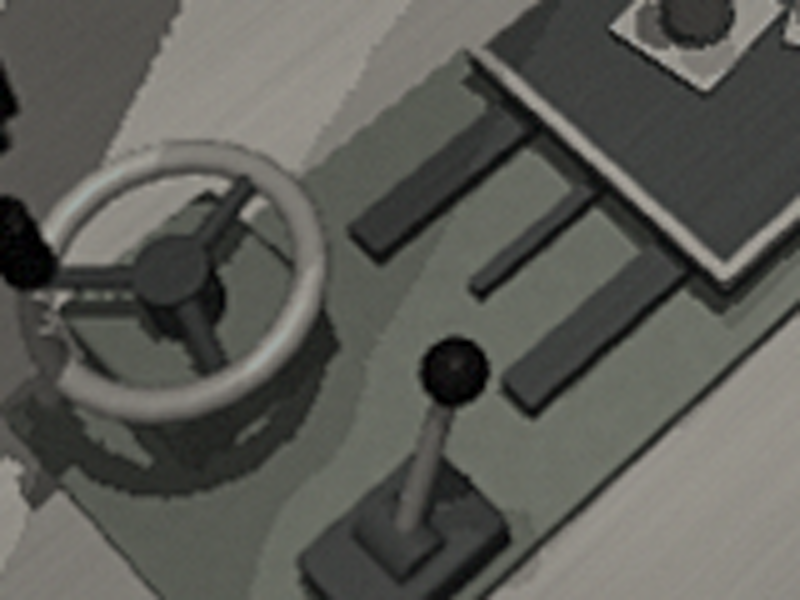

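View pics/t38c.png

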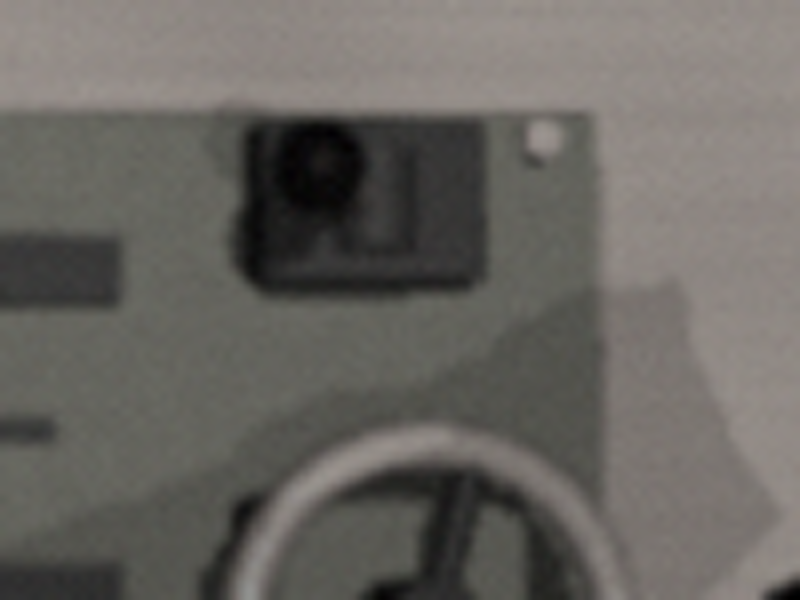

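Emit:
play_rows([
  [0.0149,0.0218,0.002,0,0,0],
  [0.0149,0.0218,0.002,0,0,0],
  [0.0149,0.0218,0.002,0,0,0],
  [0.0149,0.0218,0.002,0,0,0],
  [0.0149,0.0218,0.002,0,0,0],
  [0.0149,0.0218,0.002,0,0,0],
  [0.0149,0.0218,0.002,0,0,0],
  [0.0149,0.0218,0.002,0,0,0],
  [0,0,0,0,0,0],
  [0,0,0,0,0,0],
], hand=0)

```text
clock: 56.57
tool_pos: [607.9, -234.3, 354.8]
tcp_rot: [-2.22, -2.221, 0.011]
wrist_force: [-0.7, -0.8, -0.5]
width: -0.004
```

```bash
cat > s15.py <<'E'
from search import *
from h import *
s=st();print(s["joints"],G(s))
q=s["joints"];cur=T_of(q)
for g in ((607,-240,118),(607,-352,116),(607,-330,220)):
    P=pose(-np.pi/2,0,0,g); q=go(q,P,12); print(q,err(q,P)); plan(P[:3,:3],P[:3,3],n=12,cur=cur);cur=P
cv2.imwrite("pics/w39.png",get_image("wrist")[:,:,::-1])
E
python3 s15.py
```

```text
56.57 [ 607.9 -234.3  354.8] [-2.22 -2.22  0.01] [-0.7 -0.8 -0.5] -0.3
[-0.36  0.72  1.02  1.69 -0.67  1.13  0.86] [ 606.97 -234.98  200.15]
[-0.3   0.81  0.93  1.73 -0.76  1.    0.93] [ 0. -0.  0. -0. -0. -0.]
rows 12 each [np.float64(-0.0005), np.float64(-0.0001), np.float64(0.0068), np.float64(-0.0005), np.float64(0.0003), np.float64(0.0)]
[-0.09  0.88  0.91  1.6  -0.77  1.06  1.04] [ 0. -0.  0. -0. -0. -0.]
rows 12 each [np.float64(-0.0093), np.float64(0.0), np.float64(0.0002), np.float64(0.0), np.float64(-0.0), np.float64(0.0)]
[-0.17  0.76  1.    1.57 -0.67  1.2   0.96] [ 0. -0.  0. -0. -0. -0.]
rows 12 each [np.float64(0.0018), np.float64(0.0), np.float64(-0.0087), np.float64(0.0), np.float64(0.0), np.float64(0.0)]
```

View pics/w39.png

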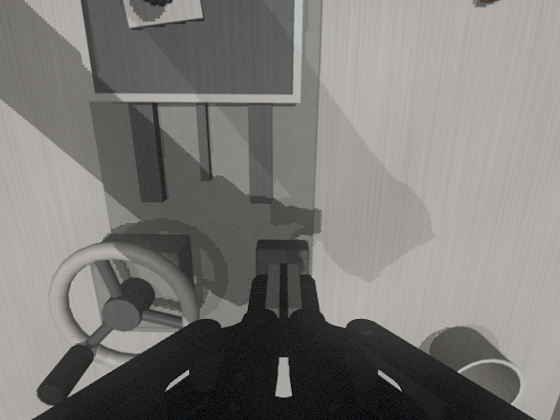

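Emit:
play_rows([
  [-0.0005,0,0.0137,0,0,0],
  [-0.0005,0,0.0137,0,0,0],
  [-0.0005,0,0.0137,0,0,0],
  [-0.0005,0,0.0137,0,0,0],
  [-0.0005,0,0.0137,0,0,0],
  [-0.0005,0,0.0137,0,0,0],
  [0,0,0,0,0,0],
])

```text
clock: 57.2
tool_pos: [605.9, -239.0, 271.1]
tcp_rot: [-2.223, -2.216, 0.012]
wrist_force: [-0.7, 1.0, -0.6]
width: -0.004
```

Emit:
play_rows([
  [-0.008,0,0,0,0,0],
  [-0.008,0,0,0,0,0],
  [-0.008,0,0,0,0,0],
  [-0.008,0,0,0,0,0],
  [-0.008,0,0,0,0,0],
])

```text
clock: 57.62
tool_pos: [606.8, -280.7, 275.8]
tcp_rot: [2.223, 2.216, -0.007]
wrist_force: [0.7, -0.1, 1.0]
width: 0.0
```

Emit:
play_rows([
  [-0.008,0,0,0,0,0],
  [-0.008,0,0,0,0,0],
  [-0.008,0,0,0,0,0],
  [-0.008,0,0,0,0,0],
  [-0.008,0,0,0,0,0],
  [-0.008,0,0,0,0,0],
])

```text
clock: 58.12
tool_pos: [606.5, -328.2, 274.9]
tcp_rot: [2.224, 2.217, -0.008]
wrist_force: [-1.0, 1.1, -0.7]
width: -0.0
```

```bash
python3 -c "
from h import *
s=st();print(G(s))
cv2.imwrite('pics/s40.png',get_image('scene')[:,:,::-1])
im=cv2.imread('pics/s40.png');crop(im,120,230,160,120,5,'pics/s40c.png')"
```

```text
58.12 [ 606.5 -328.2  274.9] [ 2.2239  2.2175 -0.0083] [-1.   1.1 -0.7] -0.0
[ 606.05346129 -328.86187066  120.22140632]
```

View pics/s40c.png

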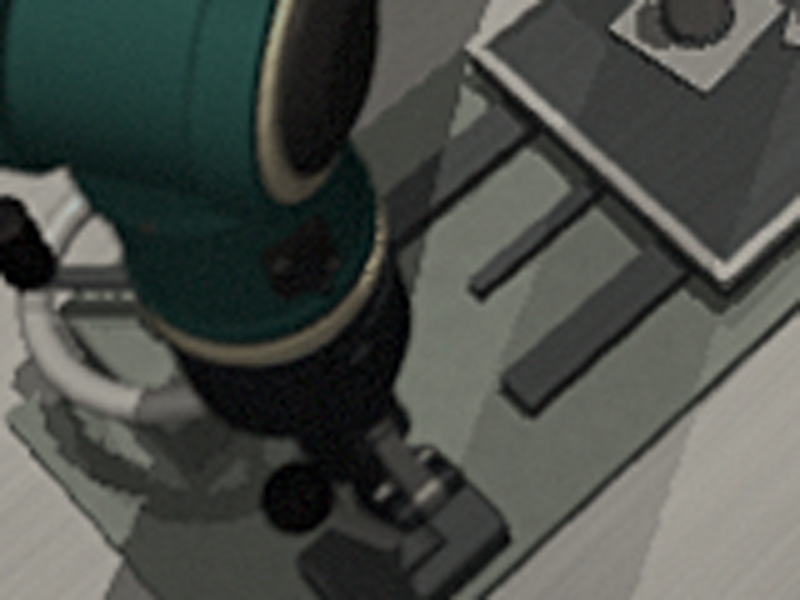

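Emit:
play_rows([
  [-0.005,0,0,0,0,0],
  [-0.005,0,0,0,0,0],
  [-0.005,0,0,0,0,0],
  [0,0,0,0,0,0],
])

```text
clock: 58.5
tool_pos: [606.3, -343.6, 275.4]
tcp_rot: [2.224, 2.216, -0.009]
wrist_force: [0.1, -0.2, -0.2]
width: 0.003
```

Emit:
play_rows([
  [-0.004,0,0,0,0,0],
  [-0.003,0,0,0,0,0],
  [0,0,0,0,0,0],
])

```text
clock: 58.75
tool_pos: [607.1, -347.3, 274.8]
tcp_rot: [-2.22, -2.217, 0.002]
wrist_force: [-2.1, 8.1, 3.8]
width: -0.002
```

Emit:
play_rows([
  [-0.003,0,0,0,0,0],
  [-0.002,0,0,0,0,0],
  [0,0,0,0,0,0],
])

```text
clock: 59.0
tool_pos: [607.6, -349.2, 274.6]
tcp_rot: [-2.212, -2.215, -0.005]
wrist_force: [-5.0, 16.7, 8.2]
width: -0.001
```

```bash
python3 -c "
from h import *
s=st();print(G(s))
cv2.imwrite('pics/s41.png',get_image('scene')[:,:,::-1])
im=cv2.imread('pics/s41.png');crop(im,120,230,160,120,5,'pics/s41c.png')"
```

```text
59.0 [ 607.6 -349.2  274.6] [-2.2123 -2.2148 -0.0051] [-5.  16.7  8.2] -0.0
[ 606.69509094 -347.64424864  119.92154868]
```

View pics/s41c.png

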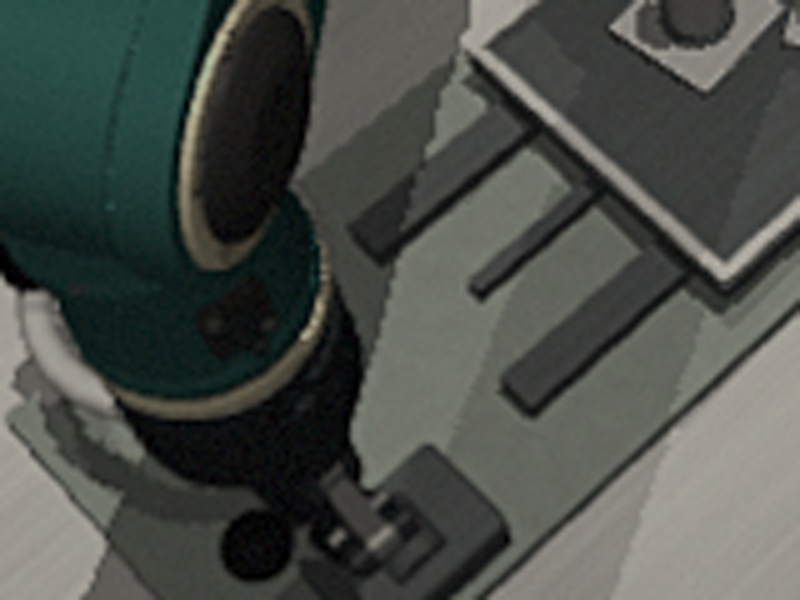

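Emit:
play_rows([
  [-0.003,0,0,0,0,0],
  [0,0,0,0,0,0],
  [0,0,0,0,0,0],
])

```text
clock: 59.3
tool_pos: [607.8, -350.3, 274.5]
tcp_rot: [-2.208, -2.213, -0.009]
wrist_force: [-6.0, 22.2, 12.0]
width: 0.003
```

Emit:
play_rows([
  [0.01,0,0,0,0,0],
  [0.015,0,0,0,0,0],
  [0.015,0,-0.01,0,0,0],
  [0,0,-0.03,0,0,0],
  [0,0,-0.035,0,0,0],
  [0,0,-0.035,0,0,0],
  [0.03,-0.03,-0.02,0,0,0],
  [0.03,-0.03,-0.02,0,0,0],
  [0.03,-0.03,0,0,0,0],
  [0.03,-0.03,0,0,0,0],
  [0,0,0,0,0,0],
  [0,0,0,0,0,0],
])

```text
clock: 60.3
tool_pos: [494.7, -201.7, 420.3]
tcp_rot: [2.22, 2.223, -0.004]
wrist_force: [0.5, -0.6, -0.0]
width: -0.001
```

```bash
python3 -c "
from h import *
s=st();print(G(s))
for n in ('scene','top','wrist'): cv2.imwrite('pics/%s42.png'%n,get_image(n)[:,:,::-1])
im=cv2.imread('pics/scene42.png');crop(im,100,60,350,262,2.2,'pics/s42c.png')"
```

```text
60.3 [ 494.7 -201.7  420.3] [ 2.22    2.2228 -0.0042] [ 0.5 -0.6 -0. ] -0.1
[ 494.40856462 -201.98181856  265.63657269]
```

View pics/scene42.png

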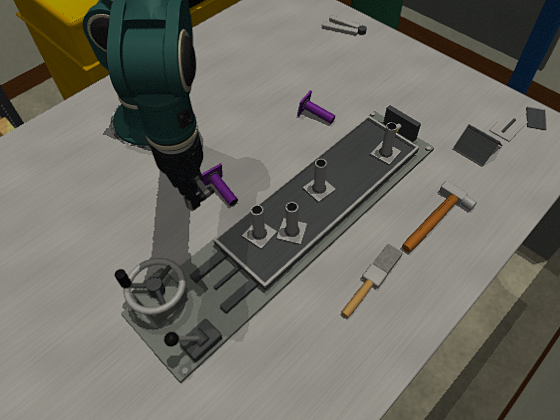

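View pics/top42.png

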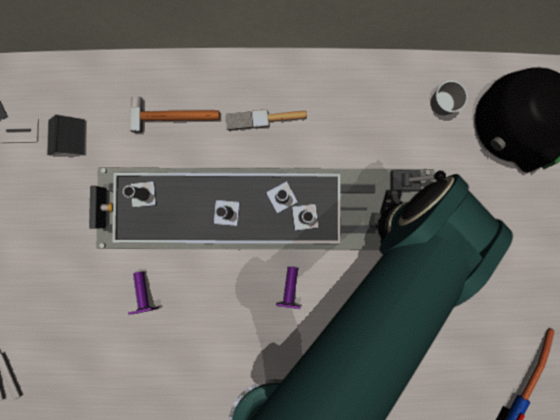

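```bash
python3 -c "
from h import *
print('ball',tri(('top',(439.5,174)),('scene',(171.3,338.5))))
a=cv2.imread('pics/scene42.png');b=cv2.imread('pics/scene0.png');t=cv2.imread('pics/top42.png')
crop(a,370,95,60,45,12,'pics/a42.png');crop(t,90,180,60,45,12,'pics/tb42.png');crop(a,120,250,120,90,6,'pics/c42.png')"
```

```text
ball [ 608.41827318 -369.37002276  128.67872541]
```

View pics/a42.png

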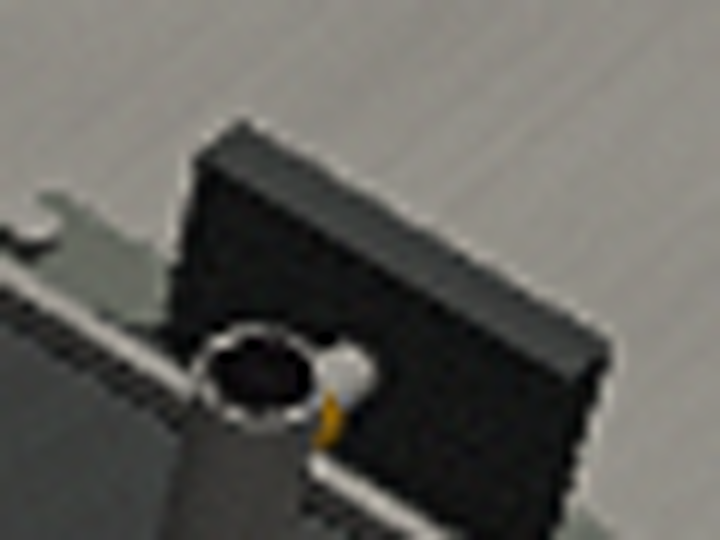

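View pics/tb42.png

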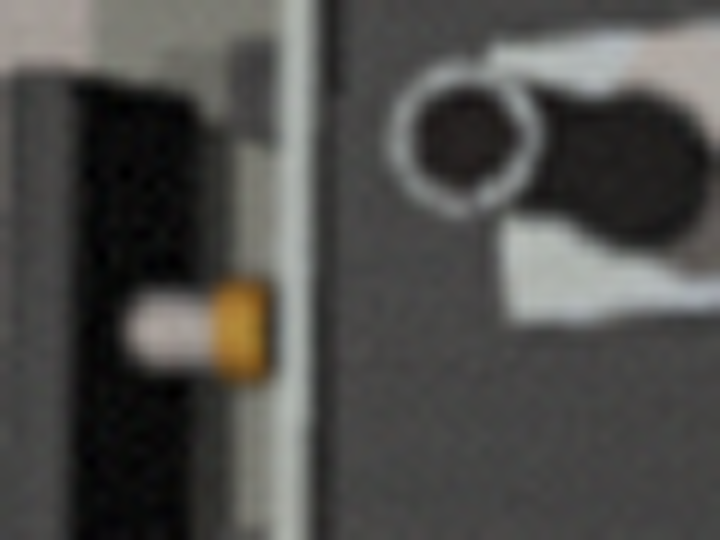

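View pics/c42.png

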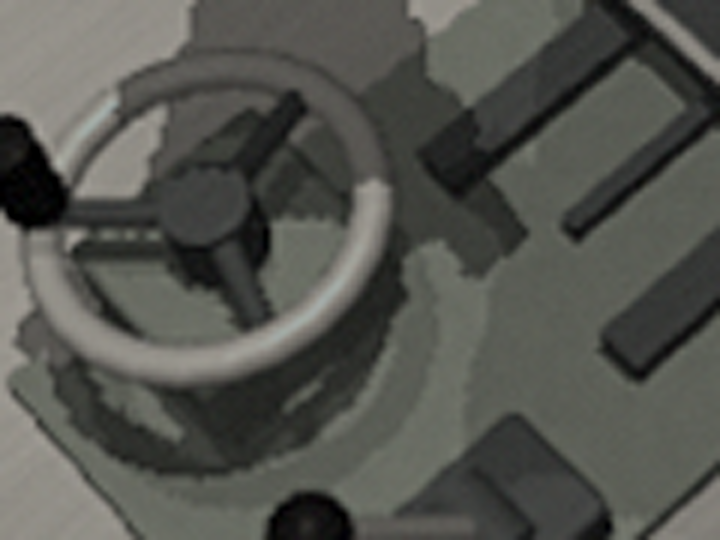

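```bash
cat > s16.py <<'E'
from search import *
from h import *
s=arm.sense();q=s["joints"];c=get_calibration("wrist")
Rm=R.from_rotvec(c["rvec"]).as_matrix(); cam=-Rm.T@c["tvec"]; print("cam-tcp world",cam-s["tool_pos"], "look",Rm[2])
P=pose(-np.pi/2,0,0,(540,300,265)); q2=go(q,P,20); print(q2,err(q2,P)); plan(P[:3,:3],P[:3,3],n=20)
E
python3 s16.py
```

```text
cam-tcp world [  0.98  83.56 -30.9 ] look [-0.   -0.33 -0.94]
[-1.36  0.66  1.19  1.72 -0.65  1.22  0.  ] [ 0.  0.  0.  0. -0. -0.]
rows 20 each [np.float64(0.0253), np.float64(0.0022), np.float64(-0.0), np.float64(-0.0001), np.float64(0.0003), np.float64(-0.0002)]
```

Emit:
play_rows([
  [0.0253,0.0022,0,0,0,0],
  [0.0253,0.0022,0,0,0,0],
  [0.0253,0.0022,0,0,0,0],
  [0.0253,0.0022,0,0,0,0],
  [0.0253,0.0022,0,0,0,0],
  [0.0253,0.0022,0,0,0,0],
  [0.0253,0.0022,0,0,0,0],
  [0.0253,0.0022,0,0,0,0],
  [0.0253,0.0022,0,0,0,0],
  [0.0253,0.0022,0,0,0,0],
  [0.0253,0.0022,0,0,0,0],
  [0.0253,0.0022,0,0,0,0],
])

```text
clock: 61.45
tool_pos: [523.8, 99.2, 419.2]
tcp_rot: [2.225, 2.213, -0.008]
wrist_force: [-0.6, -0.1, 0.5]
width: 0.003
```

Emit:
play_rows([
  [0.0253,0.0022,0,0,0,0],
  [0.0253,0.0022,0,0,0,0],
  [0.0253,0.0022,0,0,0,0],
  [0.0253,0.0022,0,0,0,0],
  [0.0253,0.0022,0,0,0,0],
  [0.0253,0.0022,0,0,0,0],
  [0.0253,0.0022,0,0,0,0],
  [0.0253,0.0022,0,0,0,0],
  [0,0,0,0,0,0],
  [0,0,0,0,0,0],
])

```text
clock: 62.28
tool_pos: [541.9, 302.3, 417.3]
tcp_rot: [2.221, 2.217, -0.01]
wrist_force: [0.4, -1.5, 0.4]
width: 0.001
```

```bash
python3 -c "
from h import *
s=st()
c=get_calibration('wrist');print(proj('wrist',(540,383,42),c))
im=get_image('wrist')[:,:,::-1];cv2.imwrite('pics/w43.png',im)
u=proj('wrist',(540,383,42),c).astype(int);crop(im,max(u[0]-60,0),max(u[1]-45,0),120,90,6,'pics/w43c.png')"
```

```text
62.28 [541.9 302.3 417.3] [ 2.2207  2.2166 -0.0096] [ 0.4 -1.5  0.4] 0.1
[280.55951317  90.26637015]
```

View pics/w43.png

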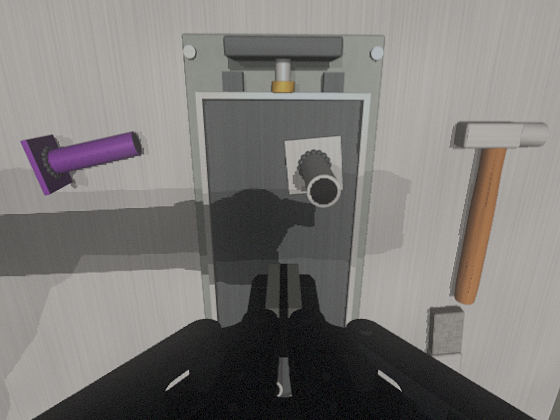

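View pics/w43c.png

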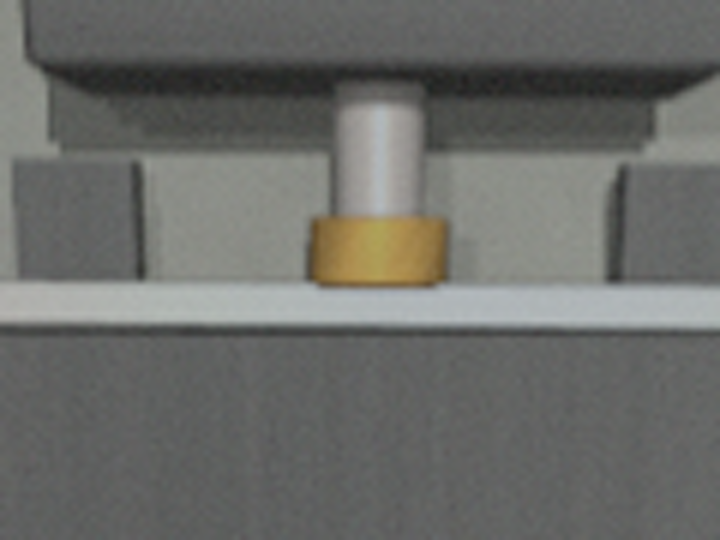

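```bash
python3 -c "
from h import *
from scipy.optimize import least_squares
c=get_calibration('scene')
p0=np.array([105+422/4,190+457/4]);p1=np.array([120+310/6,250+527/6]);ct=get_calibration('top');t0=np.array([260+559/4,155+80/4]);t1=np.array([439.5,174])
B=lambda v,t:(v[0],v[1]+100*np.sin(t),34+100*np.cos(t))
f=least_squares(lambda v:np.r_[proj('scene',B(v,v[2]),c)-p0,proj('scene',B(v,v[3]),c)-p1,proj('top',B(v,v[2]),ct)-t0],[607,-325,.5,-.5]);print(f.x,f.fun.round(1),f.x[2]-f.x[3])"
```

```text
[ 6.05617036e+02 -3.24328422e+02  4.63974575e-01 -4.60375545e-01] [-0.1  0.3  0.5  0.4 -0.2  0.9] 0.9243501197168438
```

```bash
python3 -c "
from h import *
im=get_image('scene')[:,:,::-1];cv2.imwrite('pics/s44.png',im);crop(im,140,310,80,60,10,'pics/s44c.png')
im=get_image('top')[:,:,::-1];crop(im,380,155,80,60,10,'pics/t44c.png')"
```

```text
(no output)
```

View pics/s44c.png

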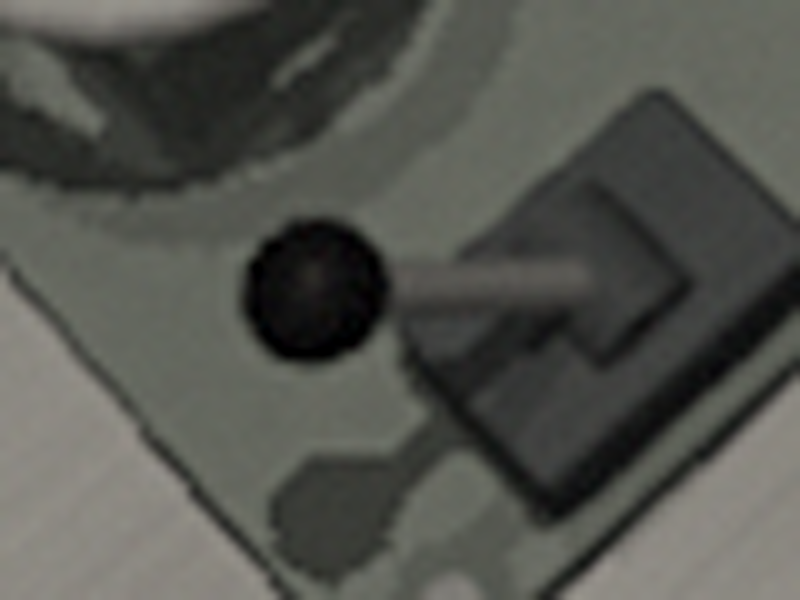

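View pics/t44c.png

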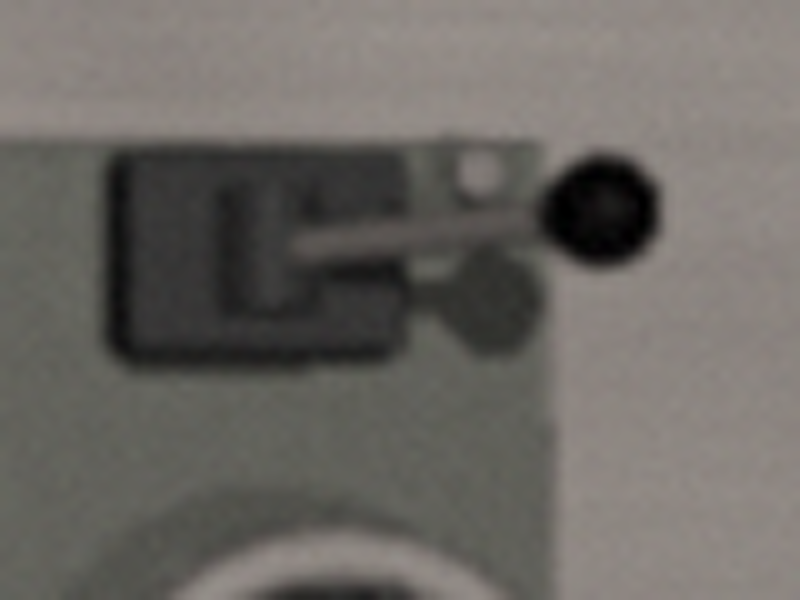

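```bash
python3 -c "
from h import *
from scipy.optimize import least_squares
c=get_calibration('scene')
p0=np.array([105+422/4,190+457/4]);p1=np.array([140+31.5,310+29.0]);ct=get_calibration('top');t0=np.array([260+559/4,155+80/4]);t1=np.array([380+60,155+21])
B=lambda v,t:(v[0],v[1]+100*np.sin(t),34+100*np.cos(t))
f=least_squares(lambda v:np.r_[proj('scene',B(v,v[2]),c)-p0,proj('scene',B(v,v[3]),c)-p1,proj('top',B(v,v[2]),ct)-t0,proj('top',B(v,v[3]),ct)-t1],[607,-325,.5,-.5]);print(f.x,f.fun.round(1),f.x[2]-f.x[3])"
```

```text
[ 6.05947538e+02 -3.24030081e+02  4.60356706e-01 -4.85161821e-01] [-0.   0.4  0.1  0.3 -0.2  0.7 -0.4 -0.1] 0.9455185270660429
```

```bash
cat > s17.py <<'E'
from search import *
from h import *
s=st();q=s["joints"];cur=None
for g,n in (((607,-310,255),22),((607,-315,116),10)):
    P=pose(-np.pi/2,0,0,g); q=go(q,P,n); print(q,err(q,P)); plan(P[:3,:3],P[:3,3],n=n,cur=cur);cur=P
E
python3 s17.py
```

```text
62.43 [541.6 299.6 418. ] [ 2.23  2.21 -0.01] [-0.3 -1.   0.3] 0.0
[-0.23  0.72  1.05  1.56 -0.64  1.24  0.92] [ 0. -0.  0. -0.  0. -0.]
rows 22 each [np.float64(-0.0277), np.float64(0.0031), np.float64(0.0005), np.float64(-0.0001), np.float64(0.0003), np.float64(-0.0003)]
[-0.16  0.86  0.93  1.65 -0.78  1.04  1.01] [ 0. -0.  0. -0. -0. -0.]
rows 10 each [np.float64(-0.0005), np.float64(0.0), np.float64(0.0139), np.float64(0.0), np.float64(0.0), np.float64(0.0)]
```

Emit:
play_rows([
  [-0.0277,0.0031,0.0005,0,0.0003,-0.0003],
  [-0.0277,0.0031,0.0005,0,0.0003,-0.0003],
  [-0.0277,0.0031,0.0005,0,0.0003,-0.0003],
  [-0.0277,0.0031,0.0005,0,0.0003,-0.0003],
  [-0.0277,0.0031,0.0005,0,0.0003,-0.0003],
  [-0.0277,0.0031,0.0005,0,0.0003,-0.0003],
  [-0.0277,0.0031,0.0005,0,0.0003,-0.0003],
  [-0.0277,0.0031,0.0005,0,0.0003,-0.0003],
  [-0.0277,0.0031,0.0005,0,0.0003,-0.0003],
  [-0.0277,0.0031,0.0005,0,0.0003,-0.0003],
  [-0.0277,0.0031,0.0005,0,0.0003,-0.0003],
])

```text
clock: 63.35
tool_pos: [573.8, -6.1, 413.6]
tcp_rot: [-2.223, -2.218, 0.003]
wrist_force: [-0.0, 0.3, 0.3]
width: 0.001
```

Emit:
play_rows([
  [-0.0277,0.0031,0.0005,0,0.0003,-0.0003],
  [-0.0277,0.0031,0.0005,0,0.0003,-0.0003],
  [-0.0277,0.0031,0.0005,0,0.0003,-0.0003],
  [-0.0277,0.0031,0.0005,0,0.0003,-0.0003],
  [-0.0277,0.0031,0.0005,0,0.0003,-0.0003],
  [-0.0277,0.0031,0.0005,0,0.0003,-0.0003],
  [-0.0277,0.0031,0.0005,0,0.0003,-0.0003],
  [-0.0277,0.0031,0.0005,0,0.0003,-0.0003],
  [-0.0277,0.0031,0.0005,0,0.0003,-0.0003],
  [-0.0277,0.0031,0.0005,0,0.0003,-0.0003],
  [-0.0277,0.0031,0.0005,0,0.0003,-0.0003],
  [0,0,0,0,0,0],
])

```text
clock: 64.35
tool_pos: [605.7, -315.4, 408.5]
tcp_rot: [2.228, 2.214, -0.006]
wrist_force: [-1.6, 0.1, -0.6]
width: -0.004
```

```bash
cat > s18.py <<'E'
from search import *
from h import *
s=st();q=s["joints"];print(G(s))
P=pose(-np.pi/2,0,0,(607,-315,116)); plan(P[:3,:3],P[:3,3],n=10)
E
python3 s18.py
```

```text
64.35 [ 605.7 -315.4  408.5] [ 2.23  2.21 -0.01] [-1.6  0.1 -0.6] -0.3
[ 605.3  -315.86  253.79]
rows 10 each [np.float64(0.0001), np.float64(0.0001), np.float64(0.0138), np.float64(-0.0003), np.float64(0.0003), np.float64(-0.0006)]
```

Emit:
play_rows([
  [0,0,0.0138,0,0,0],
  [0,0,0.0138,0,0,0],
  [0,0,0.0138,0,0,0],
  [0,0,0.0138,0,0,0],
  [0,0,0.0138,0,0,0],
  [0,0,0.0138,0,0,0],
  [0,0,0.0138,0,0,0],
  [0,0,0.0138,0,0,0],
  [0,0,0.0138,0,0,0],
  [0,0,0.0138,0,0,0],
  [0,0,0,0,0,0],
])

```text
clock: 65.27
tool_pos: [607.8, -306.7, 266.1]
tcp_rot: [-2.212, -2.22, 0.003]
wrist_force: [-0.3, 0.8, -0.1]
width: 0.001
```

Emit:
play_rows([
  [-0.008,0,0,0,0,0],
  [-0.008,0,0,0,0,0],
  [-0.008,0,0,0,0,0],
  [-0.003,0,0,0,0,0],
  [0,0,0,0,0,0],
])

```text
clock: 65.68
tool_pos: [608.1, -336.5, 270.6]
tcp_rot: [-2.219, -2.222, 0.001]
wrist_force: [0.2, 0.8, 0.9]
width: 0.001
```

Emit:
play_rows([
  [-0.003,0,0,0,0,0],
  [-0.003,0,0,0,0,0],
  [0,0,0,0,0,0],
])

```text
clock: 65.93
tool_pos: [608.6, -341.0, 269.8]
tcp_rot: [-2.216, -2.223, 0.001]
wrist_force: [-0.1, -0.1, 0.4]
width: 0.003
```

```bash
python3 -c "
from h import *
s=st();print(G(s))"
```

```text
65.93 [ 608.6 -341.   269.8] [-2.2157e+00 -2.2233e+00  9.0000e-04] [-0.1 -0.1  0.4] 0.3
[ 608.20350899 -340.72373171  115.13173944]
```

Emit:
play_rows([
  [-0.004,0,0,0,0,0],
  [-0.004,0,0,0,0,0],
  [0,0,0,0,0,0],
])

```text
clock: 66.18
tool_pos: [609.4, -345.6, 269.0]
tcp_rot: [-2.207, -2.22, -0.008]
wrist_force: [-2.0, 10.1, 4.4]
width: -0.001
```

```bash
python3 -c "
from h import *
s=st();print(G(s))"
```

```text
66.18 [ 609.4 -345.6  269. ] [-2.2074 -2.2204 -0.0076] [-2.  10.1  4.4] -0.1
[ 608.79251677 -343.95159862  114.32170042]
```

Emit:
play_rows([
  [-0.004,0,0,0,0,0],
  [-0.004,0,0,0,0,0],
  [0,0,0,0,0,0],
])

```text
clock: 66.43
tool_pos: [610.2, -348.9, 268.6]
tcp_rot: [-2.196, -2.216, -0.019]
wrist_force: [-6.7, 25.2, 14.2]
width: 0.0
```

```bash
python3 -c "
from h import *
s=st();print(G(s))"
```

```text
66.43 [ 610.2 -348.9  268.6] [-2.1956 -2.2157 -0.0194] [-6.7 25.2 14.2] 0.0
[ 609.15620571 -345.08347672  113.97068048]
```

Emit:
play_rows([
  [-0.004,0,0,0,0,0],
  [-0.002,0,0,0,0,0],
  [0,0,0,0,0,0],
])

```text
clock: 66.68
tool_pos: [610.9, -351.1, 268.4]
tcp_rot: [-2.187, -2.213, -0.028]
wrist_force: [-10.5, 36.3, 21.7]
width: -0.002
```

```bash
python3 -c "
from h import *
s=st();print(G(s))"
```

```text
66.68 [ 610.9 -351.1  268.4] [-2.1866 -2.2127 -0.028 ] [-10.5  36.3  21.7] -0.2
[ 609.43969564 -345.82630195  113.75221474]
```

Emit:
play_rows([
  [0.012,0,0,0,0,0],
  [0.015,0,0,0,0,0],
  [0.015,0,-0.01,0,0,0],
  [0,0,-0.03,0,0,0],
  [0,0,-0.035,0,0,0],
  [0,0,-0.035,0,0,0],
  [0.02,-0.02,-0.02,0,0,0],
  [0.02,-0.02,-0.02,0,0,0],
  [0.02,-0.02,0,0,0,0],
  [0.02,-0.02,0,0,0,0],
  [0,0,0,0,0,0],
  [0,0,0,0,0,0],
])

```text
clock: 67.68
tool_pos: [528.5, -240.0, 420.3]
tcp_rot: [-2.213, -2.225, -0.002]
wrist_force: [0.5, -0.2, -0.1]
width: -0.002
```

```bash
python3 -c "
from h import *
s=st();print(G(s))
cv2.imwrite('pics/s45.png',get_image('scene')[:,:,::-1])"
```

```text
67.68 [ 528.5 -240.   420.3] [-2.213e+00 -2.225e+00 -2.100e-03] [ 0.5 -0.2 -0.1] -0.1
[ 528.28367814 -239.44486068  265.6313633 ]
```

View pics/s45.png

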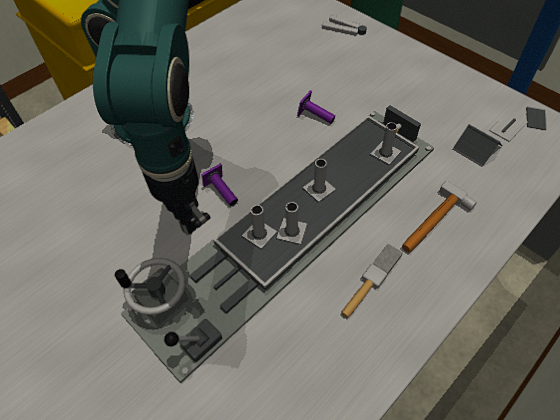

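The last picture shows four posts standing (258,225), (292,222), (320,178) and (390,140). The tray is at the bolt, the lever ball is over at (172,338), and the hammer and brush have not moved.

```bash
python3 -c "
from workcell import ticket
print(ticket.finish_job())"
```

```text
the job is handed in; nothing more can be done
None
```

I stood the three toppled posts up in the tray next to the one already standing. I then wound the tray up to its stop, threw the clamp lever over, and handed the job in at about 68 s of the 210 s allowed.

**Last checks**
- **Posts:** the final picture shows all four upright in the tray. The purple look-alikes, the hammer and the wire brush are where they were.
- **Tray:** a wrist-camera view from above shows the end wall touching the brass bolt, and the crank did not move under about 27 N. The images and the crank count both give about 80.5 mm of travel rather than 85 mm. I put this down to the tray starting about 4.5 mm in.
- **Clamp lever:** it stopped hard against about 36 N. Measured from the pictures it swung 0.95 rad against the nominal 1.0. I trusted the hard stop, because the picture estimate is only good to a few hundredths of a radian.

**What went wrong along the way**
- One toppled post was knocked about 25 mm aside before I reached it, so I measured it again.
- My first approach to that post met about 39 N at the wrist, most likely on the neighbouring post's plate. I backed off and gripped elsewhere.
- The fingers slid off the crank twice at the end of the winding. I put this down to the tray already being at the stop.

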